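# Load the mouthpiece carrier and slide it into the breath analyser's dock

## Robot

A 6-joint arm with a two-finger parallel gripper is mounted at the origin on the work surface. World frame = base frame: x ahead of the robot, y to its left, z up, the work surface at z = 0. Lengths are in m, angles in rad, forces in N, time in s.
With the tool pointing down it reaches from about 0.375 to 0.9 m from the base axis. Payload 3.1 kg.
Tool frame: the origin (TCP) lies on the centre line of the jaws, within the pads' length; the fingertips stand 25 mm ahead of it and the grasp point (between the pads) lies 6 mm ahead of it (manip.tips_ahead is the distance from the TCP to the fingertips, in m); z points along the fingers, y is the direction in which the jaws open and shut (so a half turn about z gives the same grasp; the last joint's range is limited). The gripper opens to 85 mm and grips with 20 to 120 N. Pads are 22 mm wide; open, the fingers measure 114 mm over their backs; the gripper's body (76 mm by 85 mm) begins 54 mm behind the grasp point. The pads swing forward as they close: fully open they stand 13 mm farther back than shut.
Start: joints at [0.958, 0.527, 1.433, -0, 1.181, -0.178], TCP at [0.263, 0.567, 0.256] pointing down, gripper open.
Joint ranges: [-3.08, 3.08], [-0.75, 2.2], [0.22, 2.44], [-1.43, 4.57], [0, 2.65], [-2.85, 2.85]. Speed limits (rad/s): [2.79, 2.79, 3.14, 3.14, 3.14, 3.14].

## Interface

Orientations are given as a unit quaternion [x, y, z, w].
In Python, from station import manip gives the robot as it stands.
- The arm moves only by the tool play_rows, never from a script. Its argument "steps" is a list that holds one entry, the list of rows, each a list of 6 numbers: the shift along the tool's x, y, z in m, then the turn, a rotation vector about the tool's x, y, z in degrees. In form: [[[x, y, z, rx, ry, rz], ...]]. A call has 1 to 10 rows; each row shifts and turns the commanded pose from where the row before left it, along the tool's axes as they then stand; what a row does not reach is not made up. A row lasts 1/8 s, in which the tool goes at most 62.5 mm and 10.7 degrees, less where a joint would pass 70% of its speed; a pose out of reach is approached as far as the arm can. A call is refused whole if a number of a shift passes 0.0625 or a number of a turn 10.7, either way. A call with a gripper value outside its range is refused whole. "fingers" is the opening, from 0 (shut) to 1 (fully open), set as the call begins (left out, the last holds). The fingers move at their own pace and stop on an object; "squeeze" is the grip in N (left out, the last holds). Time passes only in rows, so rows that do not move let the fingers close. It gives the time, the measured TCP pose, the force and the opening at its end, in the units of the state.
- manip.sense(): the state, without advancing time (a new reading comes with each control period).
- manip.snapshot(name): name is "scene" or "top"; returns a dict with "img" (420x560x3 uint8, red, green, blue), "K" (3x3 intrinsics, pixels), "world_from_camera" (4x4, takes a point from camera to world coordinates). Camera axes: x right, y down, z forward; pixel columns grow to the right and rows downward; lengths in m; the calibration is good to about 2 mm. A picture is of the moment at which its call begins. There is no depth.
- manip.sign_off(): hands the job in, once; it reports no verdict.
Trained networks look in a picture, given as the dict that the camera call returned (one of the last four; its "shot" number tells which), for a name from the list of things; names that differ only in an ending like _2 or _b are one class to them, and where a whole thing is asked for, a point or a joint stands for the part that bears it (a point fixed in the world has none). Each returns a list of dicts, best first, with "score" (0 to 1); they miss things now and then, are a little off and sometimes report something else, mostly with a low value. They report only what shows in the picture. A call takes as long as a camera call. They do not tell look-alikes from the thing itself.
- manip.regions_of(label, picture): "pixels" (420x560 bool, what is visible of it) and "rect" ([left, top, right, bottom] in pixels, round what is visible of it).
- manip.pinpoint(label, picture): "point" ([column, row] in pixels: a listed point, or the origin of a listed thing).
The state is a dict: "t": time; "q": joint angles; "qd": joint speeds; "tau": joint torques, N m; "tcp_pos": TCP position; "tool_rot": TCP orientation; "force": force on the tool from outside, world axes, zero at the start; "ft_torque": the same for the moment, N m; "finger_gap": opening from 0.0 (shut) to 1.0 (fully open).
Only numpy, scipy, OpenCV 4.12 (cv2) and the standard library are available. Lean on these libraries where they do the work, as an engineer would, in place of code of your own. Each camera call takes 0.05 s, during which the arm holds its last target.

## Task

Get the breath analyser ready: put the black cassette that was left on its docking plate into the small blue desk tray, and stand every mouthpiece tube upright, red mouth end up, in a cup of its own on the blue carrier while the carrier is still on the counter. Then slide the loaded carrier, without lifting it off or tipping it, up over the low step and along the plate, cups first, until it stands squarely in the middle of the dock against the analyser, and after that press the green start button fully down and let go. Leave the gel bottle, mug and glove box alone.

Things in the scene. Friction and masses are not known exactly. Their poses are not given: they have to be found in the camera images.
- dock (a point): On top of the docking plate: where the centre of the carrier's underside belongs when docked. Own y: docking direction, towards the analyser; z up. Fixed grey plate, 150 mm (x) by 310 mm (y), top 8 mm above the counter; this point is on its long centre line. The analyser's dark grey flank, the end stop, 55 mm high, stands 142 mm further along y.
- step (a point): Middle of the upper edge of the step (8 mm up from counter to plate), marked by a yellow line; axes as the dock's, 168 mm before the dock point. The grey analyser lies 310 to 610 mm beyond it in y, from x = -180 to 160 mm, 55 mm high at the front, about 140 at the back.
- carrier_mid (a point): Centre of the underside of the blue carrier, level with its runners' soles. 84 mm (own x) by 276 mm (own y), rim 24 mm high, 0.45 to 0.7 kg empty. Two lengthwise round steel runners at x = +-28 mm, ends bent up 11 mm over the last 20 mm, so that they ride up the step when slid squarely. Own y: leading end (with the cups), facing the step at the start; z up.
- carrier_fin (a point): Handle of the carrier: black upright fin at its trailing end (y = -115 mm on it), 12 mm thick (x), 32 mm long (y), top 80 mm above the runners' soles; this point is inside it, 50 mm above the soles. Pinch it across its thickness from above. The nearest cup centre is 85 mm ahead of it. Axes as the carrier's.
- start (a joint): Travel of the green start button: 0 up, 0.006 m fully pressed; about 5 N; springs back.
- start_top (a point): Centre of the top of the green round start button (30 mm across) on the front ledge of the analyser; it is pressed straight down.
- cassette_mid (a point): Centre of the black printer cassette with a yellow patch, 44 mm (x) by 74 mm (y) by 30 mm high (z), 0.12 kg, left lying on the docking plate.
- bin_in (a point): Centre of the inner floor of the small blue open desk tray: 150 (x) by 170 (y) mm outside, 45 mm high, walls 4 mm; fixed.
- gel_mid (a point): Middle of the clear bottle of hand gel, 56 mm across, 130 mm high: not part of the job.
- mug_mid (a point): Middle of the white mug, 80 mm across, 90 mm high: not part of the job.
- gloves_mid (a point): Middle of the brown cardboard glove box, 80 by 130 by 55 mm: not part of the job.
- cup1 (a point): Centre of the mouth of a grey square cup on the carrier (at y = -30 mm on it), moving with the carrier, axes as the carrier's. 32 mm by 32 mm inside, walls 3 mm, 48 mm deep; its rim is 63 mm above the runners' soles. Holds one tube.
- cup2 (a point): Centre of the mouth of a grey square cup on the carrier (at y = 20 mm on it), moving with the carrier, axes as the carrier's. 32 mm by 32 mm inside, walls 3 mm, 48 mm deep; its rim is 63 mm above the runners' soles. Holds one tube.
- cup3 (a point): Centre of the mouth of a grey square cup on the carrier (at y = 70 mm on it), moving with the carrier, axes as the carrier's. 32 mm by 32 mm inside, walls 3 mm, 48 mm deep; its rim is 63 mm above the runners' soles. Holds one tube.
- cup4 (a point): Centre of the mouth of a grey square cup on the carrier (at y = 117 mm on it), moving with the carrier, axes as the carrier's. 32 mm by 32 mm inside, walls 3 mm, 48 mm deep; its rim is 63 mm above the runners' soles. Holds one tube.
- tube1_mid (a point): Centre of a yellow mouthpiece tube of square section, 22 by 22 mm, 110 mm long in all, 40 g, lying on the counter; may be absent. Own x runs along it towards the red mouth end (the last 18 mm, 18 by 12 mm); the other end is plain, yellow and flat.
- tube2_mid (a point): Centre of a yellow mouthpiece tube of square section, 22 by 22 mm, 110 mm long in all, 40 g, lying on the counter; may be absent. Own x runs along it towards the red mouth end (the last 18 mm, 18 by 12 mm); the other end is plain, yellow and flat.
- tube3_mid (a point): Centre of a yellow mouthpiece tube of square section, 22 by 22 mm, 110 mm long in all, 40 g, lying on the counter; may be absent. Own x runs along it towards the red mouth end (the last 18 mm, 18 by 12 mm); the other end is plain, yellow and flat.
- tube4_mid (a point): Centre of a yellow mouthpiece tube of square section, 22 by 22 mm, 110 mm long in all, 40 g, lying on the counter; may be absent. Own x runs along it towards the red mouth end (the last 18 mm, 18 by 12 mm); the other end is plain, yellow and flat.
Mind the look-alikes: they are no part of the job. What is shaped like the part that bears tube1_mid but orange, turquoise or white is not meant.

How it is judged:
By the outcome, as a careful person would: the job done as asked, in the order asked, and still so for the second after the job is handed in, with the robot touching nothing.
Of tube1, tube2, tube3, tube4 only 3 to 4 are there at a start; the rules pass over those that are not, and their reading is None.
At some moment in a run one of tube1, tube2, tube3, tube4, cassette may be knocked a few centimetres aside while the robot is not near it.
Once in a run the grip may slacken for a moment while it holds something.
It also fails if it takes over 210 s, if anything falls off the work surface, if the arm or the gripper's body presses on something with over 40 N, if the wrist force passes 120 N, or if a joint passes its speed limit or range.

## Working session

There is one attempt and no reset: what is moved stays moved. The work goes in short steps, Python scripts to look and compute and a tool call to move; the robot and the scene stay as the last step left them, time stands still between calls to the robot, and variables do not carry over. Pictures are saved under pics/ and viewed, and the job is handed in when it is done.

Besides the shell and the picture viewer there is one more tool, called in YAML: its name, and indented under it one key for each argument. play_rows: Moves the arm, as the interface text tells. Its arguments: {"type":"object","properties":{"steps":{"type":"array"},"fingers":{"type":"number"},"squeeze":{"type":"number"}},"required":["steps"]}

```bash
ls; mkdir -p pics; python3 - <<'E'
from station import manip
import cv2
s=manip.sense(); print(s)
for n in ("scene","top"):
    p=manip.snapshot(n); cv2.imwrite(f"pics/{n}0.png",cv2.resize(p["img"][:,:,::-1],(784,588),interpolation=cv2.INTER_CUBIC))
    print(n,p["K"],p["world_from_camera"],p["shot"])
E
```

```text
pics
{'t': 0.0, 'q': array([ 9.57517151e-01,  5.28509143e-01,  1.43392909e+00,  1.50955064e-05,
        1.18140653e+00, -1.78539901e-01]), 'qd': array([-0.00046149,  0.00080081,  0.00039132, -0.00204025, -0.00014434,
        0.00112736]), 'tau': array([ 5.38055974e-04, -4.42353737e+01, -1.78026330e+01, -1.69720852e-04,
        8.37694213e-03, -6.84797072e-07]), 'tcp_pos': array([0.26282935, 0.56630223, 0.25529865]), 'tool_rot': array([ 2.15664576e-01,  9.76466857e-01, -1.03625732e-03, -4.40699358e-04]), 'force': array([ 0.10083265,  0.24884374, -0.35969412]), 'ft_torque': array([0.01372441, 0.02219117, 0.02048011]), 'finger_gap': 1.0019715898094912}
scene [[446.09001586   0.         277.2943384 ]
 [  0.         446.09001586 218.43168198]
 [  0.           0.           1.        ]] [[-0.66804267  0.48279248 -0.56624236  1.23928299]
 [ 0.74397217  0.44866199 -0.49518464  0.61275941]
 [ 0.01498    -0.75207303 -0.65890952  0.88180749]
 [ 0.          0.          0.          1.        ]] 1
top [[476.98723355   0.         281.89773937]
 [  0.         476.98723355 214.37447922]
 [  0.           0.           1.        ]] [[ 0.00258151 -0.99730217  0.07336014  0.44458313]
 [-0.99998721 -0.00225554  0.00452588 -0.01071266]
 [-0.0043482  -0.07337089 -0.99729525  1.33791289]
 [ 0.          0.          0.          1.        ]] 2
```

View pics/scene0.png

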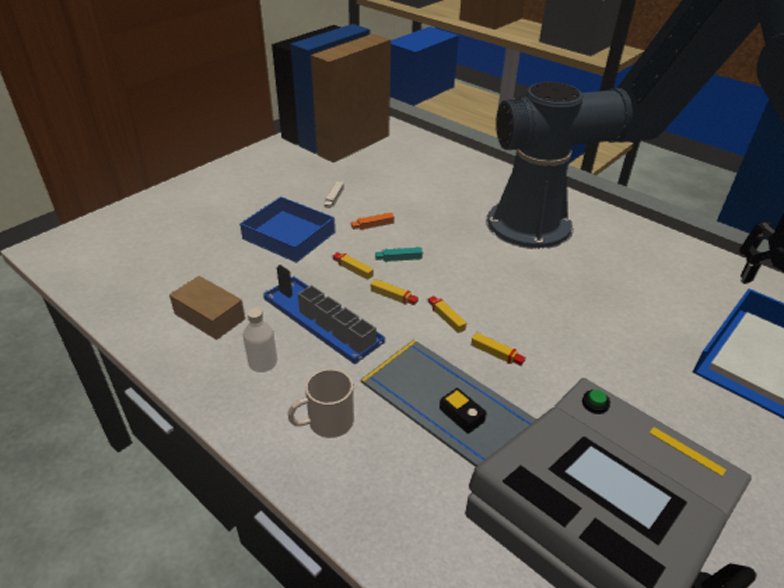

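View pics/top0.png

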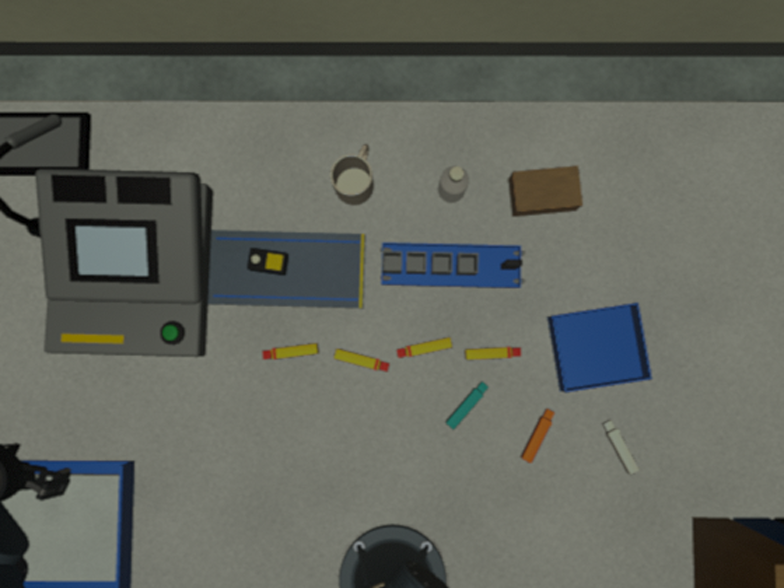

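The scene picture and the top picture agree. In the 784x588 top view:
- Four yellow tubes at (292,352), (361,360), (425,347) and (492,353).
- Look-alikes: turquoise (467,405), orange (537,435) and white (620,446).
- Small blue tray at (600,347). The paper tray at (70,520) is another thing.
- Carrier at (452,265), plate at (285,270), cassette at (267,262) and green button at (171,333).

Next I measure them.

```bash
cat > h.py <<'E'
import numpy as np, cv2
from station import manip
from scipy.spatial.transform import Rotation as R
from scipy.optimize import least_squares
def w2p(p,P):
    T=np.linalg.inv(p["world_from_camera"]); P=np.atleast_2d(P)
    c=P@T[:3,:3].T+T[:3,3]; u=c@p["K"].T; return u[:,:2]/u[:,2:]
def p2w(p,uv,z):
    T=p["world_from_camera"]; uv=np.atleast_2d(np.asarray(uv,float))
    d=np.c_[uv,np.ones(len(uv))]@np.linalg.inv(p["K"]).T@T[:3,:3].T
    o=T[:3,3]; return o+d*((z-o[2])/d[:,2])[:,None]
def tri(pa,ua,pb,ub):
    f=lambda X:np.r_[w2p(pa,X)[0]-ua,w2p(pb,X)[0]-ub]
    r=least_squares(f,[.5,0,.05]); return r.x,np.abs(r.fun).max()
def crop(p,c,h,name,f=8):
    u,v=map(int,c); h2=int(h*.75); I=p["img"][max(0,v-h2):v+h2,max(0,u-h):u+h,::-1]
    cv2.imwrite(name,cv2.resize(I,None,fx=f,fy=f,interpolation=cv2.INTER_CUBIC))
def masks(p,zoom=1):
    H=cv2.cvtColor(p["img"],cv2.COLOR_RGB2HSV)
    return H
E
python3 - <<'E'
from h import *
np.set_printoptions(precision=4,suppress=True)
s=manip.snapshot("scene");t=manip.snapshot("top")
for n in "dock step carrier_mid carrier_fin start_top cassette_mid bin_in cup1 cup2 cup3 cup4 gel_mid mug_mid gloves_mid".split():
    a=manip.pinpoint(n,t);b=manip.pinpoint(n,s)
    print(n,[(np.round(x["point"],1),round(x["score"],2)) for x in a[:2]],[(np.round(x["point"],1),round(x["score"],2)) for x in b[:2]],end=' ')
    if a and b: print(*tri(t,a[0]["point"],s,b[0]["point"]))
    else: print()
for n in ["tube1_mid"]:
    for p in (t,s):
        for x in manip.pinpoint(n,p): print(n,np.round(x["point"],1),round(x["score"],2),p2w(p,x["point"],.011))
H=cv2.cvtColor(t["img"],cv2.COLOR_RGB2HSV)
for nm,lo,hi in (("yel",(20,120,100),(34,255,255)),("red",(0,150,80),(6,255,255)),("red2",(172,150,80),(180,255,255))):
    n,l,st,c=cv2.connectedComponentsWithStats(cv2.inRange(H,lo,hi))
    for i in range(1,n):
        if st[i,4]>8: 
            ys,xs=np.where(l==i); r=cv2.minAreaRect(np.c_[xs,ys].astype(np.float32))
            print(nm,st[i,4],np.round(c[i],1),p2w(t,c[i],.02)[0],np.round(r,1) if 0 else r)
E
```

```text
dock [(array([200.6, 190.3]), 0.57)] [(array([326.6, 288.3]), 0.79), (array([237.9, 285.2]), 0.72)] [0.6072 0.2259 0.0115] 1.0864422690855804
step [(array([259.9, 193.8]), 0.6)] [(array([274.9, 257.4]), 0.66), (array([232.3, 214.7]), 0.49)] [ 0.6034  0.055  -0.0009] 1.1652378075650063
carrier_mid [(array([323.2, 191.4]), 0.87), (array([252.4, 129.6]), 0.64)] [(array([229.1, 226.6]), 0.86)] [ 0.6086 -0.1218  0.0069] 0.6519948930339012
carrier_fin [(array([364.5, 188.5]), 0.79), (array([322. , 189.2]), 0.44)] [(array([202. , 200.1]), 0.92), (array([281.9, 210.6]), 0.65)] [ 0.6119 -0.2308  0.0476] 0.7517701830062435
start_top [(array([120. , 235.8]), 0.49)] [(array([255.9, 232.7]), 0.67), (array([227.7, 228.3]), 0.61)] [0.5943 0.2221 0.188 ] 78.41644387029467
cassette_mid [(array([191.1, 188.7]), 0.97)] [(array([330.4, 291.2]), 0.71)] [0.6134 0.2463 0.0223] 0.5745660174358704
bin_in [(array([423.2, 247.7]), 0.97), (array([193. , 186.7]), 0.7)] [(array([205.4, 163.1]), 0.61), (array([148.6, 222. ]), 0.2)] [ 0.453  -0.3957  0.0234] 1.64451737288735
cup1 [(array([296.6, 187.5]), 0.85), (ar
[... 2405 characters left out ...]
3.0692138671875, 255.74615478515625), (29.118322372436523, 7.367286682128906), 15.255118370056152)
yel 224 [346.9 252. ] [ 0.438  -0.1839  0.02  ] ((346.609130859375, 252.07321166992188), (7.463354110717773, 29.17015266418457), 86.98721313476562)
red 26 [286.3 251.5] [ 0.439  -0.0171  0.02  ] ((286.2647399902344, 251.558837890625), (5.093247413635254, 4.6081767082214355), 75.96376037597656)
red 26 [368.7 251. ] [ 0.4411 -0.2439  0.02  ] ((368.5, 251.0), (4.0, 5.0), 90.0)
red 26 [190.1 252.9] [0.4345 0.2481 0.02  ] ((190.0, 252.5), (5.0, 4.0), 90.0)
red 25 [274.2 261.2] [0.4122 0.0162 0.02  ] ((274.0999755859375, 261.20001220703125), (4.743415832519531, 4.743415832519531), 18.434947967529297)
```

```bash
cat >> h.py <<'E'
def st():
    s=manip.sense(); Rm=R.from_quat(s["tool_rot"]).as_matrix(); return s,s["tcp_pos"],Rm
def log():
    s=manip.sense(); open("log.txt","a").write(repr((list(s["q"]),list(s["tcp_pos"]),list(s["tool_rot"])))+"\n")
def go(pos,Rt=None,n=None,split=None):
    "print per-row numbers of a straight move to pos (world) with rotation Rt"
    s,p,Rm=st(); log()
    d=np.asarray(pos)-p
    if Rt is None: Rt=Rm
    rv=R.from_matrix(Rm.T@Rt).as_rotvec(degrees=True)
    if n is None: n=int(max(np.ceil(np.abs(rv).max()/10),np.ceil(np.linalg.norm(d)/.055),1))
    print("t",round(s["t"],2),"tcp",np.round(p,4),"total tool-shift(start axes)",np.round(Rm.T@d,4),"rv",np.round(rv,2),"n",n)
    c=Rm; 
    step=R.from_rotvec(rv/n,degrees=True).as_matrix()
    rows=[]
    for i in range(n):
        rows.append([round(float(x),4) for x in np.r_[c.T@d/n,rv/n]]); c=c@step
    if np.abs(rv).max()<.05: print("rows x",n,rows[0])
    else: print(rows)
def down(ang):
    "tool down, tool x at world angle ang (deg)"
    a=np.radians(ang); x=np.array([np.cos(a),np.sin(a),0]); z=np.array([0,0,-1.]); return np.c_[x,np.cross(z,x),z]
E
python3 - <<'E'
from h import *
np.set_printoptions(precision=4,suppress=True)
t=manip.snapshot("top");s=manip.snapshot("scene")
r=manip.regions_of("cassette_mid",t)[0]; print(r["score"],r["rect"])
ys,xs=np.where(r["pixels"]); W=p2w(t,np.c_[xs,ys],.038)[:,:2]
q=cv2.minAreaRect(W.astype(np.float32)); print("cassette",q, W.mean(0), cv2.boxPoints(q))
r=manip.regions_of("bin_in",t)[0];ys,xs=np.where(r["pixels"]); W=p2w(t,np.c_[xs,ys],.045)[:,:2]
print("bin",cv2.minAreaRect(W.astype(np.float32)))
r=manip.regions_of("carrier_mid",t)[0];ys,xs=np.where(r["pixels"])
H=cv2.cvtColor(t["img"],cv2.COLOR_RGB2HSV)
m=cv2.inRange(H,(105,120,40),(125,255,255)); 
n,l,stt,c=cv2.connectedComponentsWithStats(m)
for i in range(1,n):
    if stt[i,4]>40: print(stt[i],c[i])
crop(t,(260,190),125,"pics/plate.png",3)
crop(s,(230,230),60,"pics/carr.png",6)
E
```

```text
0.95 [176.5, 177.3, 209.2, 196.6]
cassette ((0.616411030292511, 0.24628561735153198), (0.07701735943555832, 0.044501908123493195), 81.93778991699219) [0.6165 0.2467] [[0.589  0.2113]
 [0.633  0.205 ]
 [0.6438 0.2813]
 [0.5998 0.2875]]
bin ((0.4500032961368561, -0.39709579944610596), (0.15074580907821655, 0.179334819316864), 8.172191619873047)
[155 169 102   5 167] [203.491  171.0958]
[ 273  174   99   31 1797] [327.8681 189.8097]
[152 210 103   5 163] [202.454  212.2086]
[ 393  217   72   63 3409] [427.9566 248.0243]
[  16  329   77   91 1063] [ 62.699  369.4299]
```

View pics/plate.png

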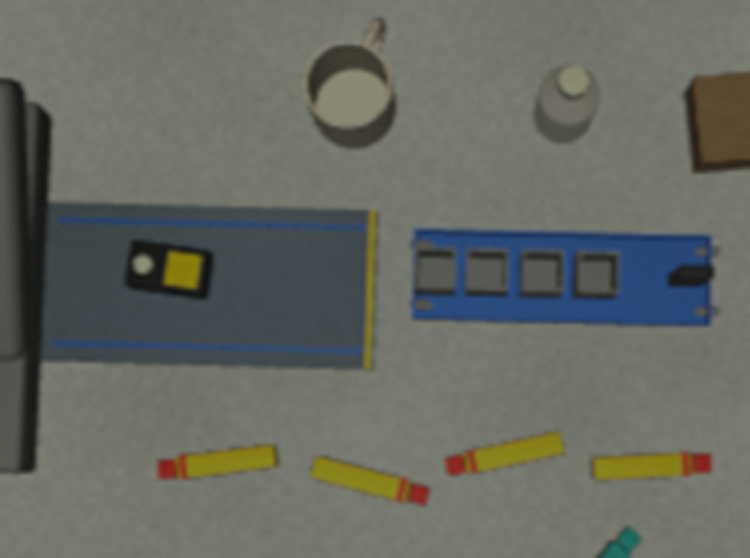

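View pics/carr.png

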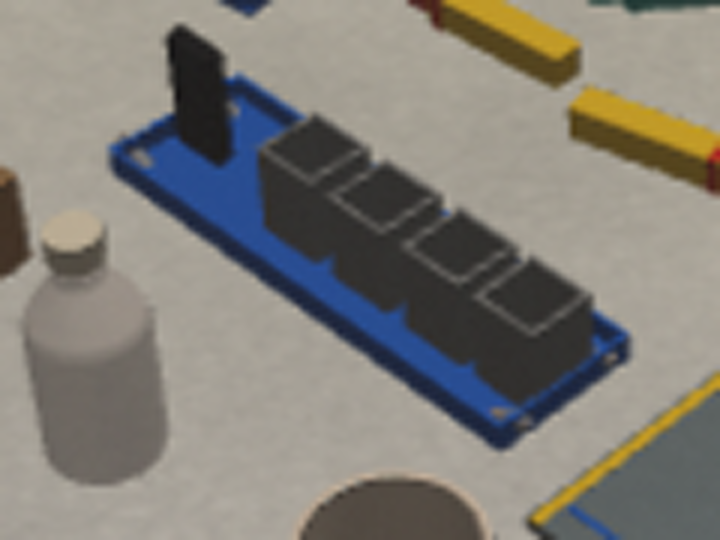

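```bash
python3 - <<'E'
from h import *
go([.615,.2465,.16],down(82),n=10)
E
```

```text
t 1.95 tcp [0.2632 0.5668 0.2563] total tool-shift(start axes) [-0.454  -0.1423  0.0963] rv [ 0.   -0.   73.09] n 10
[[-0.0454, -0.0142, 0.0096, 0.0001, -0.0002, 7.3086], [-0.0468, -0.0083, 0.0096, 0.0001, -0.0002, 7.3086], [-0.0475, -0.0023, 0.0096, 0.0001, -0.0002, 7.3086], [-0.0474, 0.0037, 0.0096, 0.0001, -0.0002, 7.3086], [-0.0466, 0.0097, 0.0096, 0.0001, -0.0002, 7.3086], [-0.0449, 0.0156, 0.0096, 0.0001, -0.0002, 7.3086], [-0.0426, 0.0212, 0.0096, 0.0001, -0.0002, 7.3086], [-0.0396, 0.0264, 0.0096, 0.0001, -0.0002, 7.3086], [-0.0359, 0.0313, 0.0096, 0.0001, -0.0002, 7.3086], [-0.0316, 0.0356, 0.0096, 0.0001, -0.0002, 7.3086]]
```

play_rows:
  steps:
    - [[-0.0454,-0.0142,0.0096,0,0,7.3],[-0.0468,-0.0083,0.0096,0,0,7.3],[-0.0475,-0.0023,0.0096,0,0,7.3],[-0.0474,0.0037,0.0096,0,0,7.3],[-0.0466,0.0097,0.0096,0,0,7.3],[-0.0449,0.0156,0.0096,0,0,7.3],[-0.0426,0.0212,0.0096,0,0,7.3],[-0.0396,0.0264,0.0096,0,0,7.3],[-0.0359,0.0313,0.0096,0,0,7.3],[-0.0316,0.0356,0.0096,0,0,7.3]]
  fingers: 1
  squeeze: 50

```text
t: 3.2
tcp_pos: [0.6164, 0.2457, 0.16]
tool_rot: [0.756, 0.655, 0.0, 0.0]
force: [0.2, 1.1, 1.3]
finger_gap: 1.002
```

```bash
python3 - <<'E'
from h import *
s=manip.sense();print(np.round(s["q"],3))
go([.615,.2465,.037],down(82))
E
```

```text
[0.211 0.689 1.412 0.    1.041 0.354]
t 3.2 tcp [0.6164 0.2457 0.16  ] total tool-shift(start axes) [ 0.0006 -0.0016  0.123 ] rv [ 0.01 -0.01 -0.16] n 3
[[0.0002, -0.0005, 0.041, 0.0042, -0.0038, -0.054], [0.0002, -0.0005, 0.041, 0.0042, -0.0038, -0.054], [0.0002, -0.0005, 0.041, 0.0042, -0.0038, -0.054]]
```

play_rows:
  steps:
    - [[0.0002,-0.0005,0.041,0,0,0],[0.0002,-0.0005,0.041,0,0,0],[0.0002,-0.0005,0.041,0,0,0],[0,0,0,0,0,0]]

```text
t: 3.7
tcp_pos: [0.611, 0.2469, 0.0338]
tool_rot: [0.754, 0.657, -0.004, -0.002]
force: [-0.2, -0.0, -1.2]
finger_gap: 0.995
```

play_rows:
  steps:
    - [[0,0,0,0,0,0],[0,0,0,0,0,0],[0,0,0,0,0,0],[0,0,0,0,0,0]]
  fingers: 0

```text
t: 4.2
tcp_pos: [0.6157, 0.248, 0.04]
tool_rot: [0.754, 0.657, 0.002, 0.001]
force: [-0.1, -0.1, 7.1]
finger_gap: 0.504
```

```bash
python3 - <<'E'
from h import *
s=manip.sense();print(np.round(s["q"],3), s["force"])
s,p,Rm=st()
go([.45,-.395,.17],down(98),n=13)
E
```

```text
[0.215 0.852 1.464 0.    0.82  0.353] [-0.10907012 -0.07994034  7.0672757 ]
t 4.2 tcp [0.6157 0.248  0.04  ] total tool-shift(start axes) [-0.6595 -0.075  -0.1316] rv [  0.28  -0.06 -15.91] n 13
[[-0.0507, -0.0058, -0.0101, 0.0218, -0.0048, -1.2237], [-0.0506, -0.0069, -0.0101, 0.0218, -0.0048, -1.2237], [-0.0504, -0.0079, -0.0101, 0.0218, -0.0048, -1.2237], [-0.0503, -0.009, -0.0101, 0.0218, -0.0048, -1.2237], [-0.0501, -0.0101, -0.0101, 0.0218, -0.0048, -1.2237], [-0.0498, -0.0112, -0.0101, 0.0218, -0.0048, -1.2237], [-0.0496, -0.0122, -0.0101, 0.0218, -0.0048, -1.2237], [-0.0493, -0.0133, -0.0101, 0.0218, -0.0048, -1.2237], [-0.049, -0.0143, -0.0101, 0.0218, -0.0048, -1.2237], [-0.0487, -0.0154, -0.01, 0.0218, -0.0048, -1.2237], [-0.0484, -0.0164, -0.01, 0.0218, -0.0048, -1.2237], [-0.048, -0.0175, -0.01, 0.0218, -0.0048, -1.2237], [-0.0476, -0.0185, -0.01, 0.0218, -0.0048, -1.2237]]
```

play_rows:
  steps:
    - [[0,0,-0.044,0,0,0],[0,0,-0.044,0,0,0],[0,0,-0.044,0,0,0],[-0.0507,-0.0058,0,0,0,-1.22],[-0.0506,-0.0069,0,0,0,-1.22],[-0.0504,-0.0079,0,0,0,-1.22],[-0.0503,-0.009,0,0,0,-1.22],[-0.0501,-0.0101,0,0,0,-1.22],[-0.0498,-0.0112,0,0,0,-1.22],[-0.0496,-0.0122,0,0,0,-1.22]]

```text
t: 5.45
tcp_pos: [0.5241, -0.1, 0.1699]
tool_rot: [0.703, 0.711, 0.0, 0.0]
force: [0.7, 0.5, -0.7]
finger_gap: 0.506
```

play_rows:
  steps:
    - [[-0.0493,-0.0133,0,0,0,-1.22],[-0.049,-0.0143,0,0,0,-1.22],[-0.0487,-0.0154,0,0,0,-1.22],[-0.0484,-0.0164,0,0,0,-1.22],[-0.048,-0.0175,0,0,0,-1.22],[-0.0476,-0.0185,0,0,0,-1.22],[0,0,0,0,0,0]]

```text
t: 6.32
tcp_pos: [0.4474, -0.3997, 0.17]
tool_rot: [0.658, 0.753, -0.001, 0.002]
force: [1.1, 0.5, -0.5]
finger_gap: 0.507
```

```bash
python3 - <<'E'
from h import *
s=manip.sense();print(np.round(s["q"],3), s["force"],s["finger_gap"])
go([.45,-.395,.05],down(98))
E
```

```text
[-9.150e-01  6.010e-01  1.579e+00 -1.000e-03  9.580e-01 -1.048e+00] [ 1.06307532  0.48851685 -0.51041099] 0.5070619286688639
t 6.33 tcp [ 0.4474 -0.3997  0.17  ] total tool-shift(start axes) [0.0048 0.0031 0.12  ] rv [ 0.08  0.22 -0.32] n 3
[[0.0016, 0.001, 0.04, 0.0266, 0.0741, -0.108], [0.0016, 0.001, 0.04, 0.0266, 0.0741, -0.108], [0.0015, 0.0011, 0.04, 0.0266, 0.0741, -0.108]]
```

play_rows:
  steps:
    - [[0.0016,0.001,0.043,0,0,0],[0.0016,0.001,0.043,0,0,0],[0.0016,0.001,0.043,0,0,0],[0,0,0,0,0,0]]

```text
t: 6.82
tcp_pos: [0.4497, -0.3879, 0.0384]
tool_rot: [0.656, 0.755, 0.001, -0.003]
force: [-0.2, 0.4, -0.0]
finger_gap: 0.506
```

play_rows:
  steps:
    - [[0,0,0,0,0,0],[0,0,0,0,0,0],[0,0,0,0,0,0],[0,0,-0.04,0,0,0],[0,0,-0.05,0,0,0],[0,0,-0.05,0,0,0]]
  fingers: 0.75

```text
t: 7.58
tcp_pos: [0.4502, -0.39, 0.1824]
tool_rot: [0.656, 0.754, -0.0, 0.0]
force: [0.6, -0.3, -0.6]
finger_gap: 0.752
```

```bash
python3 - <<'E'
from h import *
log()
np.set_printoptions(precision=4,suppress=True)
s=manip.snapshot("scene");t=manip.snapshot("top")
cv2.imwrite("pics/top1.png",cv2.resize(t["img"][:,:,::-1],(784,588)))
cv2.imwrite("pics/sc1.png",cv2.resize(s["img"][:,:,::-1],(784,588)))
# fit kinematics
import ast
D=[ast.literal_eval(l) for l in open("log.txt")]
for q,p,r in D: print(np.round(q,3),np.round(p,4))
E
```

```text
Traceback (most recent call last):
ValueError: malformed node or string on line 1: <ast.Call object at 0x7f420d06bf10>
```

View pics/top1.png

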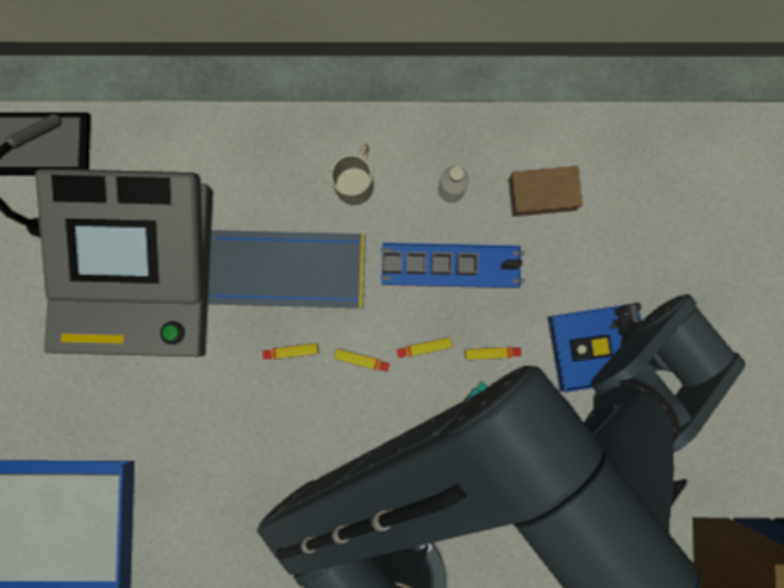

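View pics/sc1.png

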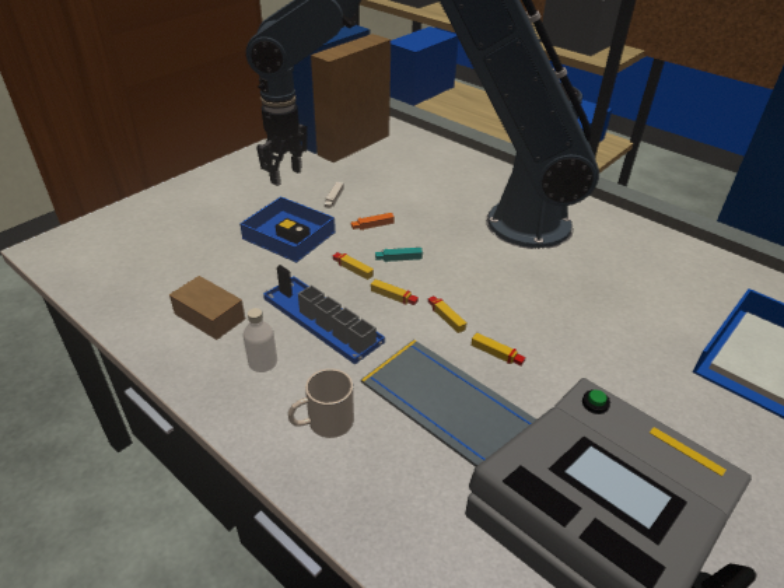

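Cassette lies in the small tray at (591,348) of the top picture; the plate is clear and the four tubes are unmoved. Next I fit the arm's geometry so I can plan the tilt.

```bash
sed -i 's/np.float64(\([^)]*\))/\1/g' log.txt; sed -i 's/repr((list(s\["q"\]),list(s\["tcp_pos"\]),list(s\["tool_rot"\])))/repr((s["q"].tolist(),s["tcp_pos"].tolist(),s["tool_rot"].tolist()))/' h.py
cat > kin.py <<'E'
from h import *
import ast
def Rz(a): return R.from_euler('z',a).as_matrix()
def Ry(a): return R.from_euler('y',a).as_matrix()
def rot(q,s4=1): return Rz(q[0])@Ry(q[1]+q[2])@Rz(s4*q[3])@Ry(q[4])@Rz(q[5]+np.pi/2)
def fk(q,k,s4=1):
    a,off,d1,L1,L2,e,L3=k
    p=np.array([a,off,d1])+Ry(q[1])@[0,0,L1]+Ry(q[1]+q[2])@[e,0,L2]
    Rm=rot(q,s4); return Rz(q[0])@p+Rm@[0,0,L3],Rm
def data(): return [ast.literal_eval(l) for l in open("log.txt")]
E
python3 - <<'E'
from kin import *
np.set_printoptions(precision=4,suppress=True)
D=data(); 
for q,p,r in D:
    print(np.round(q,3),np.round(p,4),"rot err",np.degrees(np.linalg.norm(R.from_matrix(rot(q).T@R.from_quat(r).as_matrix()).as_rotvec())))
f=lambda k:np.r_[np.concatenate([fk(q,k)[0]-p for q,p,r in D]),.001*(k-[0,.1,.3,.4,.4,0,.25])]
r=least_squares(f,[0,.1,.3,.4,.4,0,.25]);print(r.x,np.abs(r.fun[:-7]).max())
E
```

```text
[ 0.957  0.527  1.433  0.     1.181 -0.179] [0.2632 0.5668 0.2563] rot err 2.167799539219356e-14
[0.211 0.689 1.412 0.    1.041 0.354] [0.6164 0.2457 0.16  ] rot err 2.6578118657030898e-14
[0.215 0.852 1.464 0.    0.82  0.353] [0.6157 0.248  0.04  ] rot err 1.8039040394732435e-14
[-0.915  0.601  1.579 -0.001  0.958 -1.048] [ 0.4474 -0.3997  0.17  ] rot err 2.36944311596828e-14
[-0.901  0.58   1.578 -0.     0.983 -1.04 ] [ 0.4502 -0.39    0.1824] rot err 2.6721648621249595e-14
[-0.      0.111   0.2745  0.588   0.3917  0.1141  0.272 ] 1.1041370411857265e-06
```

```bash
python3 - <<'E'
from kin import *
np.set_printoptions(precision=5,suppress=True)
D=data()
for w in (1e-5,1e-8):
    f=lambda k:np.r_[np.concatenate([fk(q,k)[0]-p for q,p,r in D]),w*(k-[0,.1,.3,.4,.4,0,.25])]
    r=least_squares(f,[0,.1,.3,.4,.4,0,.25],xtol=1e-15,ftol=1e-15,gtol=1e-15);print(r.x,np.abs(r.fun[:-7]).max())
E
```

```text
[-0.      0.111   0.2742  0.588   0.3917  0.1141  0.2717] 1.2174544705700896e-10
[-0.      0.111   0.2742  0.588   0.3917  0.1141  0.2717] 1.1102230246251565e-16
```

```bash
cat >> kin.py <<'E'
K=np.array([0,.111,.2742,.588,.3917,.1141,.2717])
K=least_squares(lambda k:np.r_[np.concatenate([fk(q,k)[0]-p for q,p,r in data()]),1e-8*(k-K)],K,xtol=1e-15,ftol=1e-15,gtol=1e-15).x
LO=np.array([-3.08,-.75,.22,-1.43,0,-2.85])+.02; HI=np.array([3.08,2.2,2.44,4.57,2.65,2.85])-.02
def ik(pos,Rt,q0):
    def f(q):
        p,Rm=fk(q,K); return np.r_[(p-pos)*5,R.from_matrix(Rm.T@Rt).as_rotvec()]
    r=least_squares(f,np.clip(q0,LO+1e-3,HI-1e-3),bounds=(LO,HI)); return r.x,np.linalg.norm(r.fun)
SEEDS=[[0,.9,1.4,a,b,c] for a in (-1.2,0,1.57,3.14) for b in (.4,1) for c in (-1.5,0,1.5)]
def iks(pos,Rt,yaw=0):
    out=[]
    for s0 in SEEDS:
        s0=np.array(s0,float); s0[0]=np.arctan2(pos[1],pos[0])-.15
        q,e=ik(pos,Rt,s0)
        if e<1e-4 and not any(np.abs(q-o).max()<.02 for o in out): out.append(q)
    return out
def toolR(z,xhint):
    z=np.array(z,float);z/=np.linalg.norm(z);x=np.array(xhint,float);x-=x@z*z;x/=np.linalg.norm(x);return np.c_[x,np.cross(z,x),z]
E
cat > t.py <<'E'
from kin import *
np.set_printoptions(precision=3,suppress=True)
for cy in (-.152,-.005):
  for az in (-20,0,20,90,-90):
    for be in (0,30,45):
        a,b=np.radians([az,be]); z=np.array([np.cos(a)*np.cos(b),np.sin(a)*np.cos(b),-np.sin(b)])
        for sg in (1,-1):
            Rt=toolR(z,[0,0,sg]); g=np.array([.608,cy,.105])
            for q in iks(g-.006*z,Rt): print(cy,az,be,sg,q)
E
python3 t.py
```

```text
-0.152 -20 0 1 [-0.484  1.281  2.175  3.     1.883 -1.615]
-0.152 -20 0 -1 [-0.484  1.281  2.175  3.     1.883  1.527]
-0.152 -20 30 1 [-0.47   0.894  2.177  3.015  0.977 -1.56 ]
-0.152 -20 30 -1 [-0.47   0.894  2.177  3.015  0.977  1.581]
-0.152 -20 45 1 [-0.458  0.739  2.067  2.966  0.453 -1.489]
-0.152 -20 45 -1 [-0.458  0.739  2.067  2.966  0.453  1.652]
-0.152 0 0 1 [-0.742  1.263  2.148  2.382  1.768 -1.755]
-0.152 0 0 -1 [-0.742  1.263  2.148  2.382  1.768  1.387]
-0.152 0 30 1 [-0.675  0.889  2.153  2.426  0.97  -1.495]
-0.152 0 30 -1 [-0.675  0.889  2.153  2.426  0.97   1.646]
-0.152 0 45 1 [-0.609  0.74   2.049  2.209  0.528 -1.168]
-0.152 0 45 -1 [-0.609  0.74   2.049  2.209  0.528  1.973]
-0.152 20 0 1 [-0.882  1.196  2.002  1.91   1.589 -1.624]
-0.152 20 0 -1 [-0.882  1.196  2.002  1.91   1.589  1.518]
-0.152 20 30 1 [-0.8    0.874  2.025  1.847  0.964 -1.301]
-0.152 20 30 -1 [-0.8    0.874  2.025  1.847  0.964  1.84 ]
-0.152 20 45 1 [-0.713  0.75   1.953  1.59   0.666 -0.927]
-0.152 20 45 -1 [-0.713  0.75   1.953  1.59   0.666  2.215]
-0.152 90 0 1 [-0.765  1.231  1.165
[... 1642 characters left out ...]
-0.602  1.184  1.384  1.048  1.883 -1.081]
-0.005 90 0 -1 [-0.602  1.184  1.384  1.048  1.883  2.06 ]
-0.005 90 30 1 [-0.554  0.951  1.484  0.832  1.486 -0.983]
-0.005 90 30 -1 [-0.554  0.951  1.484  0.832  1.486  2.158]
-0.005 90 45 1 [-0.494  0.849  1.526  0.705  1.29  -0.882]
-0.005 90 45 -1 [-0.494  0.849  1.526  0.705  1.29   2.259]
-0.005 -90 0 1 [ 0.254  1.182  1.396 -1.355  1.706 -2.12 ]
-0.005 -90 0 -1 [ 0.254  1.182  1.396 -1.355  1.706  1.022]
-0.005 -90 30 1 [ 0.198  0.948  1.494 -1.081  1.295 -2.286]
-0.005 -90 30 -1 [ 0.198  0.948  1.494 -1.081  1.295  0.855]
-0.005 -90 45 1 [ 0.13   0.846  1.535 -0.902  1.105 -2.442]
-0.005 -90 45 -1 [ 0.13   0.846  1.535 -0.902  1.105  0.7  ]
```

```bash
python3 - <<'E'
from h import *
print(manip.tips_ahead, manip.sense()["finger_gap"])
np.set_printoptions(precision=4,suppress=True)
t=manip.snapshot("top")
crop(t,(300,240),100,"pics/tubes.png",4)
# plate side lines (z=.008), yellow line, carrier rim
H=cv2.cvtColor(t["img"],cv2.COLOR_RGB2HSV)
m=cv2.inRange(H,(105,120,40),(125,255,255)); n,l,stt,c=cv2.connectedComponentsWithStats(m)
def line(mask,z):
    ys,xs=np.where(mask); W=p2w(t,np.c_[xs,ys],z)[:,:2]; v=cv2.fitLine(W.astype(np.float32),cv2.DIST_L2,0,.01,.01).ravel(); return W.mean(0),v[:2],np.degrees(np.arctan2(v[1],v[0]))
for i in range(1,n):
    if 100<stt[i,4]<300: print("line",line(l==i,.008))
    if 1500<stt[i,4]<2500:
        ys,xs=np.where(l==i); W=p2w(t,np.c_[xs,ys],.024)[:,:2]; print("carrier",cv2.minAreaRect(W.astype(np.float32)))
m=cv2.inRange(H,(20,120,100),(34,255,255)); n,l,stt,c=cv2.connectedComponentsWithStats(m)
for i in range(1,n):
    if stt[i,4]>60 and stt[i,3]>40: print("yel",line(l==i,.008))
E
```

```text
0.025 0.7504807748390647
line (array([0.664 , 0.2152]), array([0.024 , 0.9997], dtype=float32), np.float32(88.62191))
carrier ((0.6124628782272339, -0.11580309271812439), (0.2708868682384491, 0.08208701014518738), 88.78520202636719)
line (array([0.5479, 0.2164]), array([0.0228, 0.9997], dtype=float32), np.float32(88.69201))
carrier ((0.44706279039382935, -0.3885346055030823), (0.15155906975269318, 0.14049112796783447), 7.305333137512207)
yel (array([0.6035, 0.0627]), array([ 0.9998, -0.0221], dtype=float32), np.float32(-1.2680676))
```

View pics/tubes.png

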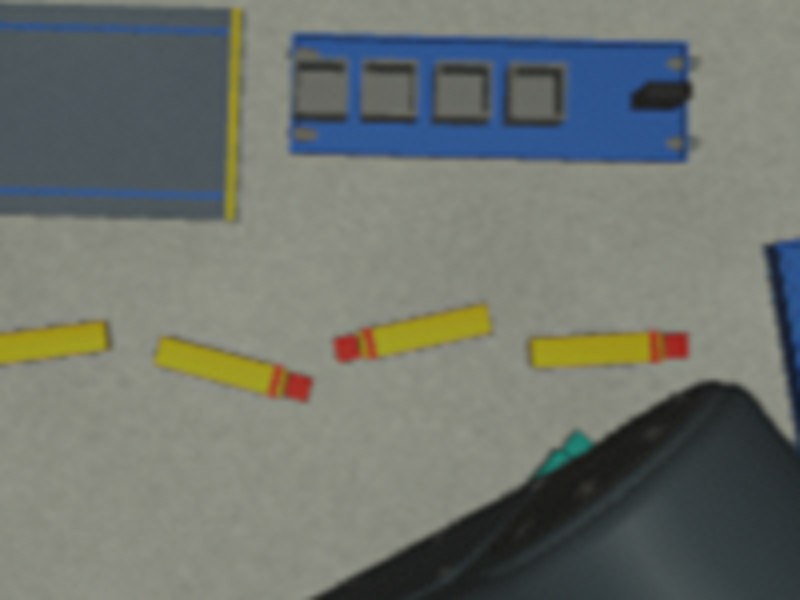

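```bash
cat > fit.py <<'E'
from kin import *
from scipy.optimize import minimize
from scipy.spatial import ConvexHull
def box(cx,cy,z0,z1,sx,sy): return np.array([[cx+a*sx/2,cy+b*sy/2,z] for a in(-1,1) for b in(-1,1) for z in(z0,z1)])
CAR=[box(0,0,.004,.024,.084,.276),box(0,-.115,.01,.08,.012,.032)]+[box(0,y,.01,.063,.038,.038) for y in(-.03,.02,.07,.117)]
def sil(p,parts,x,y,yaw,f,z=0):
    m=np.zeros((420*f,560*f),np.uint8); c,s=np.cos(yaw),np.sin(yaw)
    for b in parts:
        W=np.c_[x+c*b[:,0]-s*b[:,1],y+s*b[:,0]+c*b[:,1],b[:,2]+z]
        u=(w2p(p,W)+.5)*f-.5; h=u[ConvexHull(u).vertices]
        cv2.fillPoly(m,[np.round(h*16).astype(np.int32)],1,shift=4)
    return m
def fitpose(ps,ms,parts,x0,f=4,z=0):
    M=[cv2.resize(m.astype(np.uint8),None,fx=f,fy=f,interpolation=cv2.INTER_NEAREST) for m in ms]
    def cost(v):
        c=0
        for p,m in zip(ps,M):
            s=sil(p,parts,v[0],v[1],v[2]/5,f,z); c+=1-(s&m).sum()/(s|m).sum()
        return c
    b=None
    for k in range(3):
        x=np.array(x0)*[1,1,5] if b is None else b.x
        b=minimize(cost,x,method="Nelder-Mead",options=dict(initial_simplex=np.vstack([x]+[x+d for d in np.eye(3)*[.008,.008,.15/(k+1)]]),xatol=1e-5,fatol=1e-5))
    return b.x*[1,1,.2],b.fun
E
python3 - <<'E'
from fit import *
np.set_printoptions(precision=4,suppress=True)
t=manip.snapshot("top");s=manip.snapshot("scene")
mt=manip.regions_of("carrier_mid",t);ms=manip.regions_of("carrier_mid",s)
print([ (m["score"],m["rect"]) for m in mt+ms])
mt,ms=mt[0]["pixels"],ms[0]["pixels"]
for ps,mm in (([t],[mt]),([s],[ms]),([t,s],[mt,ms])):
    print("carrier",fitpose(ps,mm,CAR,[.61,-.12,-.02]))
v,_=fitpose([t,s],[mt,ms],CAR,[.61,-.12,-.02])
for p,n,c in((t,"t",(322,190)),(s,"s",(230,230))):
    f=4;I=cv2.resize(p["img"],None,fx=f,fy=f,interpolation=cv2.INTER_CUBIC)[:,:,::-1].copy()
    for b in CAR:
        m=sil(p,[b],*v,f); cs,_=cv2.findContours(m,cv2.RETR_EXTERNAL,cv2.CHAIN_APPROX_NONE); cv2.drawContours(I,cs,-1,(0,255,255),1)
    cv2.imwrite(f"pics/ov_{n}.png",I[c[1]*f-220:c[1]*f+220,c[0]*f-300:c[0]*f+300])
E
```

```text
[(0.8, [272.0, 172.5, 373.6, 206.1]), (0.55, [189.0, 188.0, 272.7, 262.1])]
carrier (array([ 0.6128, -0.114 , -0.0195]), np.float64(0.03047085913927272))
carrier (array([ 0.6121, -0.1168, -0.0222]), np.float64(0.045092968846201176))
carrier (array([ 0.6123, -0.1157, -0.0197]), np.float64(0.08391574676025682))
```

View pics/ov_t.png

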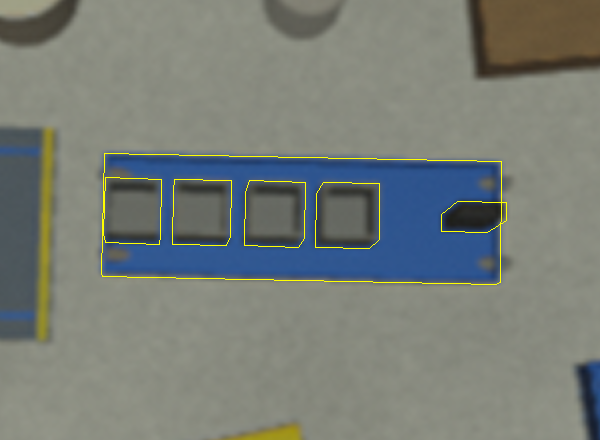

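View pics/ov_s.png

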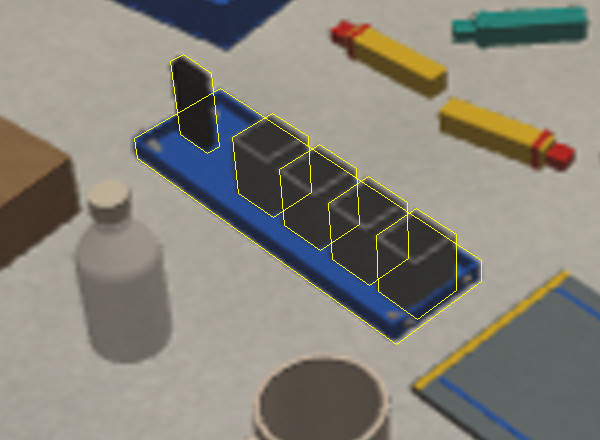

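```bash
cat >> fit.py <<'E'
TUB=[box(0,-.009,0,.022,.022,.092),box(0,.046,.003,.019,.016,.018)]
def colmask(p):
    H=cv2.cvtColor(p["img"],cv2.COLOR_RGB2HSV); s=(H[...,1]>110)&(H[...,2]>60); h=H[...,0]
    return s&((h<36)|(h>170))
def tubes(ps,guess):
    out=[]
    for x,y,yaw in guess:
        ms=[]
        for p in ps:
            m=colmask(p).astype(np.uint8); u=w2p(p,[x,y,.011])[0].round().astype(int)
            w=np.zeros_like(m); cv2.circle(w,tuple(int(a) for a in u),34,1,-1); m&=w
            n,l,stt,c=cv2.connectedComponentsWithStats(m,connectivity=8)
            # keep component nearest
            best=min(range(1,n),key=lambda i:(stt[i,4]<60)*1e3+np.linalg.norm(c[i]-u)); ms.append(l==best)
        out.append(fitpose(ps,ms,TUB,[x,y,yaw]))
    return out
E
cat > t2.py <<'E'
from fit import *
import json
np.set_printoptions(precision=4,suppress=True)
t=manip.snapshot("top");s=manip.snapshot("scene")
d=np.pi/180
G=[[.4413,.199,.12],[.4245,.064,np.pi+.25],[.4495,-.065,-.2+.4],[.4385,-.194,np.pi-.05]]
for ps in ([t],[t,s]):
    T=tubes(ps,G)
    for a in T: print(a[0],np.degrees(a[0][2]),a[1])
json.dump([a[0].tolist() for a in T],open("tubes.json","w"))
E
python3 t2.py
```

```text
[0.4408 0.2016 0.1223] 7.007739330697062 0.12094451910155501
[0.4236 0.0609 2.8828] 165.1739689435645 0.11299105406456633
[ 0.4483 -0.0625  0.213 ] 12.201249218234173 0.09956624605678233
[ 0.4382 -0.1984  3.1869] 182.59795706714684 0.10536325599087104
[0.44   0.202  0.1248] 7.1516629600367185 0.2724106904422581
[0.4237 0.06   2.8833] 165.20287907992645 0.2910989111421425
[ 0.4483 -0.0623  0.2096] 12.011826413915648 0.26218063367441247
[ 0.4383 -0.1983  3.1788] 182.13288036833129 0.28865561428932807
```

```bash
cat > plan.py <<'E'
from kin import *
def pickpose(tb,c,beta,sg,zt=.038):
    x,y,yaw=tb; r=np.array([-np.sin(yaw),np.cos(yaw),0]); b=np.radians(beta); up=np.array([0,0,1.])
    z=-np.sin(b)*r-np.cos(b)*up
    return np.array([x,y,0])+c*r+zt*up, toolR(z,sg*r), r
def placepose(tb,c,beta,sg,cup,az,mid,zt=.038):
    "tube stands at cup (x,y) with centre height mid, tool azimuth az deg"
    a=np.radians(az); A=np.array([np.cos(a),np.sin(a),0]); b=np.radians(beta); up=np.array([0,0,1.])
    z=-np.sin(b)*up+np.cos(b)*A
    return np.array([*cup,mid])+c*up-(zt-.011)*A, toolR(z,sg*up)
E
cat > t3.py <<'E'
from plan import *
import json
np.set_printoptions(precision=2,suppress=True)
T=json.load(open("tubes.json")); cups=[(.6117,-.1457),(.6127,-.0957),(.6137,-.0457),(.6146,.0013)]
for i,tb in enumerate(T):
  res=[]
  for beta in (20,30,40):
   for sg in (1,-1):
    p,Rm,r=pickpose(tb,.032,beta,sg)
    for qa in iks(p+[0,0,.1],Rm):
      for az in (-14,0,14):
       for j,cu in enumerate(cups):
        p2,R2=placepose(tb,.032,beta,sg,cu,az-1,.145)
        for qb in iks(p2,R2):
            res.append((np.abs(qb-qa).max(),beta,sg,az,j+1,qa,qb))
  res.sort(key=lambda r:r[0])
  print("tube","ABCD"[i]); 
  for j in (1,2,3,4):
    for r in [r for r in res if r[4]==j][:2]: print(*r)
E
time python3 t3.py
```

```text
tube A
2.397274884524138 40 1 14 1 [ 0.58  0.73  1.68 -0.67  1.19  0.86] [-0.74  0.62  2.05  1.73  0.69 -0.95]
2.43752252687291 20 1 14 1 [ 0.45  0.61  1.77 -0.42  0.92  0.61] [-0.84  0.82  2.16  2.02  1.15 -1.42]
2.545982476452994 40 1 14 2 [ 0.58  0.73  1.68 -0.67  1.19  0.86] [-0.64  0.61  2.1   1.88  0.66 -1.03]
2.5634197315875933 20 1 14 2 [ 0.45  0.61  1.77 -0.42  0.92  0.61] [-0.74  0.83  2.22  2.14  1.17 -1.49]
2.6970626758941636 20 1 14 3 [ 0.45  0.61  1.77 -0.42  0.92  0.61] [-0.63  0.84  2.27  2.28  1.2  -1.54]
2.705209449829437 40 1 14 3 [ 0.58  0.73  1.68 -0.67  1.19  0.86] [-0.53  0.61  2.14  2.03  0.63 -1.1 ]
2.8282422964648575 20 1 14 4 [ 0.45  0.61  1.77 -0.42  0.92  0.61] [-0.51  0.85  2.29  2.41  1.23 -1.57]
2.8611113402240775 40 1 14 4 [ 0.58  0.73  1.68 -0.67  1.19  0.86] [-0.42  0.61  2.16  2.19  0.61 -1.17]
tube B
2.2565054102008495 20 -1 0 1 [-0.44  0.5   2.11  0.57  0.67 -0.66] [-0.72  0.84  2.26  2.43  1.19  1.6 ]
2.294974673469596 20 -1 -14 1 [-0.44  0.5   2.11  0.57  0.67 -0.66] [-0.54  0.85  2.29  2.87  1.22  1.57]
2.2197106012635253 20 -1 0 2 [-0.44  0.5
[... 1628 characters left out ...]
4  2.26  2.43  1.19  1.6 ]
2.5897101751182277 20 -1 0 2 [-0.83  0.62  1.74  0.25  1.07 -1.03] [-0.6   0.86  2.3   2.56  1.23  1.56]
2.6790172745939875 20 -1 14 2 [-0.83  0.62  1.74  0.25  1.07 -1.03] [-0.74  0.83  2.22  2.14  1.17  1.65]
2.576625801233411 20 -1 0 3 [-0.83  0.62  1.74  0.25  1.07 -1.03] [-0.46  0.86  2.32  2.7   1.26  1.55]
2.6244635227218183 20 -1 14 3 [-0.83  0.62  1.74  0.25  1.07 -1.03] [-0.63  0.84  2.27  2.28  1.2   1.6 ]
2.5881816439423173 20 -1 0 4 [-0.83  0.62  1.74  0.25  1.07 -1.03] [-0.32  0.87  2.33  2.84  1.27  1.55]
2.594422013444655 20 -1 14 4 [-0.83  0.62  1.74  0.25  1.07 -1.03] [-0.51  0.85  2.29  2.41  1.23  1.57]
real	1m11.505s
user	1m11.673s
sys	0m0.071s
```

```bash
cat >> plan.py <<'E'
VM=np.array([2.79,2.79,3.14,3.14,3.14,3.14])*.55/8
def rows(Q):
    "Q: list of joint vectors (one per row boundary) -> rows"
    out=[]; p,Rm=fk(Q[0],K)
    for q in Q[1:]:
        p2,R2=fk(q,K)
        d=np.round(Rm.T@(p2-p),4); rv=np.round(R.from_matrix(Rm.T@R2).as_rotvec(degrees=True),1)
        out.append([float(x) for x in np.r_[d,rv]])
        p=p+Rm@d; Rm=Rm@R.from_rotvec(rv,degrees=True).as_matrix()   # rounding carried
    return out
def jpath(qa,qb,extra=0,n=None):
    qa,qb=np.array(qa),np.array(qb)
    if n is None:
        n=int(np.ceil((np.abs(qb-qa)/VM).max()))
        while True:
            Q=[qa+(qb-qa)*i/n for i in range(n+1)]
            r=np.array(rows(Q)); 
            if np.abs(r[:,:3]).max()<.058 and np.linalg.norm(r[:,:3],axis=1).max()<.06 and np.linalg.norm(r[:,3:],axis=1).max()<10.4: break
            n+=1
    return [qa+(qb-qa)*i/n for i in range(n+1)]
def lpath(qa,p2,R2,n=None,v=.05):
    p,Rm=fk(qa,K); rv=R.from_matrix(Rm.T@R2).as_rotvec()
    if n is None: n=int(max(1,np.ceil(np.linalg.norm(p2-p)/v),np.ceil(np.degrees(np.linalg.norm(rv))/10)))
    Q=[np.array(qa)]
    for i in range(1,n+1):
        q,e=ik(p+(p2-p)*i/n,Rm@R.from_rotvec(rv*i/n).as_matrix(),Q[-1]); 
        if e>1e-4: print("IK fail",i,e)
        Q.append(q)
    return Q
def show(Q,name=""):
    r=rows(Q); dq=np.abs(np.diff(np.array(Q),axis=0)).max(0)*8/np.array([2.79,2.79,3.14,3.14,3.14,3.14])
    print(name,"n",len(r),"end q",np.round(Q[-1],2),"tcp",np.round(fk(Q[-1],K)[0],3),"maxspeed frac",np.round(dq.max(),2))
    print("  minTCPz %.3f"%min(fk(q,K)[0][2] for q in Q),"min wrist z %.3f"%min((fk(q,K)[0]-K[6]*fk(q,K)[1][:,2])[2] for q in Q))
    for i in range(0,len(r),10): print(str(r[i:i+10]).replace(" ",""))
CUPS=[(.6117,-.1457),(.6127,-.0957),(.6137,-.0457),(.6146,.0013)]
def nearest(sols,q): return min(sols,key=lambda s:np.abs(s-q).max())
E
python3 - <<'E'
from plan import *
import json
T=json.load(open("tubes.json")); tb=T[3]; q0=manip.sense()["q"]
p,Rm,r=pickpose(tb,.032,20,-1,.039); print(p)
qa=nearest(iks(p+[0,0,.09],Rm),q0); Q=jpath(q0,qa); show(Q,"to pre")
show(lpath(qa,p,Rm,3),"down")
E
```

```text
[ 0.43948729 -0.23024191  0.039     ]
to pre n 3 end q [-0.83  0.64  1.74  0.26  1.05 -1.03] tcp [ 0.439 -0.23   0.129] maxspeed frac 0.22
  minTCPz 0.129 min wrist z 0.384
[[0.0531,0.0057,0.0218,-0.6,6.7,1.7],[0.0509,0.0021,0.0228,-0.4,6.6,1.9],[0.0486,-0.0012,0.0235,-0.2,6.5,2.2]]
down n 3 end q [-0.83  0.8   1.77  0.29  0.87 -1.09] tcp [ 0.439 -0.23   0.039] maxspeed frac 0.16
  minTCPz 0.039 min wrist z 0.294
[[-0.0103,-0.0,0.0282,0.0,0.0,0.0],[-0.0102,-0.0,0.0282,0.0,0.0,0.0],[-0.0103,-0.0,0.0282,0.0,0.0,0.0]]
```

Four yellow tubes with red ends fit the description; the turquoise, orange and white ones do not. The enlarged crop shows this for B, C and D, and for part of A. I start with tube D: yellow, centre about (355,251) px in the raw top picture, red end to the right.

play_rows:
  steps:
    - [[0.0531,0.0057,0.0218,-0.6,6.7,1.7],[0.0509,0.0021,0.0228,-0.4,6.6,1.9],[0.0486,-0.0012,0.0235,-0.2,6.5,2.2],[0,0,0,0,0,0],[-0.0103,0,0.0282,0,0,0],[-0.0102,0,0.0282,0,0,0],[-0.0103,0,0.0282,0,0,0],[0,0,0,0,0,0]]
  fingers: 0.7

```text
t: 9.02
tcp_pos: [0.4398, -0.2314, 0.0384]
tool_rot: [0.684, 0.709, 0.12, -0.125]
force: [0.2, 0.9, 0.2]
finger_gap: 0.705
```

play_rows:
  steps:
    - [[0,0,0,0,0,0],[0,0,0,0,0,0],[0,0,0,0,0,0],[0,0,0,0,0,0]]
  fingers: 0
  squeeze: 40

```text
t: 9.52
tcp_pos: [0.441, -0.2322, 0.0413]
tool_rot: [0.683, 0.71, 0.12, -0.122]
force: [-0.7, -1.9, 6.8]
finger_gap: 0.237
```

```bash
cat > grasp.py <<'E'
# usage: grasp.py tubeidx beta sg az cup c zt -> prints actual state and place plan from now
from plan import *
import json,sys
i,beta,sg,az,cup,c,zt=[float(x) for x in sys.argv[1:8]]
T=json.load(open("tubes.json")); tb=T[int(i)]
s=manip.sense(); log(); p,Rm=s["tcp_pos"],R.from_quat(s["tool_rot"]).as_matrix()
pt,Rt,r=pickpose(tb,c,beta,sg,zt)
print("t",s["t"],"gap mm",s["finger_gap"]*85,"F",np.round(s["force"],1),"err",np.round(p-pt,4),np.round(R.from_matrix(Rt.T@Rm).as_rotvec(degrees=True),2),"q",np.round(s["q"],2))
# tube in tool frame: tube rot axes: x=r, centred laterally by jaws
tc=np.array([tb[0],tb[1],.011]); rel=Rm.T@(tc-p); print("tube centre in tool",np.round(rel,4)); rel[1]=0
rt=Rm.T@r; 
a=np.radians(az); A=np.array([np.cos(a),np.sin(a),0])
tubeR=np.c_[r,np.cross([0,0,1.],r),[0,0,1.]]      # lying: x=r,z=up
# standing: x->up, old down -> A
stand=np.c_[[0,0,1.],np.cross(-A,[0,0,1.]),-A]
Rrel=tubeR.T@Rm
Rf=stand@Rrel
json.dump(dict(rel=rel.tolist(),Rf=Rf.tolist(),cup=int(cup)),open("hold.json","w"))
def tgt(dx,dz,dy=0,mid=.075): return np.array([CUPS[int(cup)-1][0]+dx,CUPS[int(cup)-1][1]+dy,mid+dz])-Rf@rel
q0=s["q"]
Q=lpath(q0,p+[0,0,.12],Rm,3); show(Q,"lift")
qb=nearest(iks(tgt(-.07,.07),Rf),Q[-1]); Q2=jpath(Q[-1],qb)
ends=[min((fk(q,K)[0]+fk(q,K)[1]@(rel+e*.055*rt))[2] for e in(-1,1)) for q in Q2]; print("lowest tube end %.3f"%min(ends), "TCP path",[np.round(fk(q,K)[0],2).tolist() for q in Q2[::4]])
show(Q2,"swing"); Q3=lpath(Q2[-1],tgt(0,.07),Rf,2); show(Q3,"over cup")
E
python3 grasp.py 3 20 -1 0 1 .032 .039
```

```text
t 9.525 gap mm 20.121992239085223 F [-0.7 -1.9  6.8] err [ 0.0016 -0.0019  0.0023] [-0.22 -0.27 -0.05] q [-0.83  0.79  1.77  0.29  0.87 -1.09]
tube centre in tool [ 0.0218 -0.0016  0.04  ]
lift n 3 end q [-0.83  0.58  1.72  0.25  1.11 -1.01] tcp [ 0.441 -0.232  0.161] maxspeed frac 0.22
  minTCPz 0.041 min wrist z 0.297
[[0.0135,0.0002,-0.0377,-0.0,0.0,-0.0],[0.0135,0.0001,-0.0376,-0.0,-0.0,0.0],[0.0135,0.0002,-0.0377,-0.0,-0.0,0.0]]Traceback (most recent call last):
  File "grasp.py", line 22, in <module>
    qb=nearest(iks(tgt(-.07,.07),Rf),Q[-1]); Q2=jpath(Q[-1],qb)
  File "plan.py", line 46, in nearest
    def nearest(sols,q): return min(sols,key=lambda s:np.abs(s-q).max())
                                ~~~^^^^^^^^^^^^^^^^^^^^^^^^^^^^^^^^^^^^^
ValueError: min() iterable argument is empty
```

```bash
sed -i 's/^qb=nearest(iks(tgt(-.07,.07),Rf),Q\[-1\]); Q2=jpath/for dx,dz in ((-.06,.07),(-.04,.07),(-.04,.1),(-.02,.07),(0,.07)):\n    S=iks(tgt(dx,dz),Rf)\n    print(dx,dz,len(S))\n    if S: break\nqb=nearest(S,Q[-1]); Q2=jpath/' grasp.py
python3 grasp.py 3 20 -1 0 1 .032 .039
```

```text
t 9.525 gap mm 20.121992239085223 F [-0.7 -1.9  6.8] err [ 0.0016 -0.0019  0.0023] [-0.22 -0.27 -0.05] q [-0.83  0.79  1.77  0.29  0.87 -1.09]
tube centre in tool [ 0.0218 -0.0016  0.04  ]
lift n 3 end q [-0.83  0.58  1.72  0.25  1.11 -1.01] tcp [ 0.441 -0.232  0.161] maxspeed frac 0.22
  minTCPz 0.041 min wrist z 0.297
[[0.0135,0.0002,-0.0377,-0.0,0.0,-0.0],[0.0135,0.0001,-0.0376,-0.0,-0.0,0.0],[0.0135,0.0002,-0.0377,-0.0,-0.0,0.0]]
-0.06 0.07 1
lowest tube end 0.090 TCP path [[0.44, -0.23, 0.16], [0.46, -0.14, 0.15], [0.48, -0.08, 0.17], [0.51, -0.05, 0.19], [0.54, -0.06, 0.2], [0.54, -0.09, 0.2], [0.53, -0.13, 0.18]]
swing n 25 end q [-0.88  0.91  2.41  2.3   1.34  1.43] tcp [ 0.521 -0.146  0.179] maxspeed frac 0.25
  minTCPz 0.153 min wrist z 0.269
[[0.0214,0.0039,0.0126,-1.7,4.5,8.4],[0.0203,0.0012,0.0121,-1.3,4.6,8.4],[0.019,-0.0012,0.0116,-0.8,4.5,8.6],[0.0175,-0.003,0.0109,-0.5,4.6,8.7],[0.0157,-0.0046,0.0102,-0.0,4.5,8.8],[0.014,-0.0056,0.0095,0.2,4.4,8.9],[0.0123,-0.0065,0.0086,0.6,4.2,9.0],[0.0107,-0.0068,0.0078,0.9,4.2,9.1],[0.0092,-0.0068,0.0068,1.1,4.0,9.2],[0.0079,-0.0068,0.006,1.4,3.9,9.2]]
[[0.0069,-0.0063,0.0051,1.6,3.7,9.2],[0.0061,-0.0058,0.004,1.7,3.6,9.3],[0.0056,-0.0053,0.0032,1.9,3.4,9.3],[0.0054,-0.0047,0.0021,2.1,3.3,9.4],[0.0054,-0.0043,0.0012,2.3,3.2,9.3],[0.0056,-0.0038,0.0002,2.4,3.1,9.3],[0.006,-0.0037,-0.0007,2.5,2.9,9.2],[0.0066,-0.0036,-0.0016,2.7,2.9,9.3],[0.0073,-0.0039,-0.0025,2.9,2.7,9.1],[0.0078,-0.0044,-0.0033,3.0,2.6,9.1]]
[[0.0085,-0.0052,-0.0041,3.2,2.4,9.0],[0.0091,-0.0061,-0.005,3.5,2.3,8.8],[0.0093,-0.0074,-0.0056,3.6,2.1,8.8],[0.0095,-0.0088,-0.0064,3.8,2.0,8.6],[0.0095,-0.0104,-0.0069,4.0,1.7,8.5]]
over cup n 2 end q [-0.74  0.84  2.26  2.39  1.2   1.6 ] tcp [ 0.581 -0.146  0.179] maxspeed frac 0.24
  minTCPz 0.179 min wrist z 0.271
[[-0.0101,-0.0001,0.0282,0.0,-0.0,-0.0],[-0.0102,-0.0001,0.0283,0.0,-0.0,0.0]]
```

play_rows:
  steps:
    - [[0.0135,0.0002,-0.0377,0,0,0],[0.0135,0.0001,-0.0376,0,0,0],[0.0135,0.0002,-0.0377,0,0,0],[0.0214,0.0039,0.0126,-1.7,4.5,8.4],[0.0203,0.0012,0.0121,-1.3,4.6,8.4],[0.019,-0.0012,0.0116,-0.8,4.5,8.6],[0.0175,-0.003,0.0109,-0.5,4.6,8.7],[0.0157,-0.0046,0.0102,0,4.5,8.8],[0.014,-0.0056,0.0095,0.2,4.4,8.9],[0.0123,-0.0065,0.0086,0.6,4.2,9.0]]

```text
t: 10.78
tcp_pos: [0.4753, -0.092, 0.1608]
tool_rot: [0.885, 0.211, 0.242, -0.337]
force: [0.0, -0.0, -0.2]
finger_gap: 0.238
```

```bash
python3 - <<'E'
from h import *
s=manip.sense();print(np.round(s["q"],2),s["finger_gap"])
E
```

```text
[-0.85  0.68  1.92  0.82  1.17 -0.33] 0.2375724661061454
```

Joint path follows as planned (q4 growing). Continue.

play_rows:
  steps:
    - [[0.0107,-0.0068,0.0078,0.9,4.2,9.1],[0.0092,-0.0068,0.0068,1.1,4.0,9.2],[0.0079,-0.0068,0.006,1.4,3.9,9.2],[0.0069,-0.0063,0.0051,1.6,3.7,9.2],[0.0061,-0.0058,0.004,1.7,3.6,9.3],[0.0056,-0.0053,0.0032,1.9,3.4,9.3],[0.0054,-0.0047,0.0021,2.1,3.3,9.4],[0.0054,-0.0043,0.0012,2.3,3.2,9.3],[0.0056,-0.0038,0.0002,2.4,3.1,9.3],[0.006,-0.0037,-0.0007,2.5,2.9,9.2]]

```text
t: 12.02
tcp_pos: [0.5395, -0.0632, 0.1996]
tool_rot: [0.591, -0.542, 0.142, -0.58]
force: [-0.1, 0.9, -0.0]
finger_gap: 0.235
```

play_rows:
  steps:
    - [[0.0066,-0.0036,-0.0016,2.7,2.9,9.3],[0.0073,-0.0039,-0.0025,2.9,2.7,9.1],[0.0078,-0.0044,-0.0033,3.0,2.6,9.1],[0.0085,-0.0052,-0.0041,3.2,2.4,9.0],[0.0091,-0.0061,-0.005,3.5,2.3,8.8],[0.0093,-0.0074,-0.0056,3.6,2.1,8.8],[0.0095,-0.0088,-0.0064,3.8,2.0,8.6],[0.0095,-0.0104,-0.0069,4.0,1.7,8.5],[-0.0101,-0.0001,0.0282,0,0,0],[-0.0102,-0.0001,0.0283,0,0,0]]

```text
t: 13.28
tcp_pos: [0.5818, -0.1457, 0.1776]
tool_rot: [-0.0, 0.819, 0.002, 0.574]
force: [0.1, -0.4, -0.8]
finger_gap: 0.238
```

```bash
cat > over.py <<'E'
from plan import *
import json,sys
h=json.load(open("hold.json")); rel=np.array(h["rel"]);Rf=np.array(h["Rf"])
s=manip.sense();log(); p,Rm=s["tcp_pos"],R.from_quat(s["tool_rot"]).as_matrix()
tc=p+Rm@rel
print("t",s["t"],"gap",s["finger_gap"]*85,"F",np.round(s["force"],1),"tube centre",np.round(tc,4),"cup",CUPS[h["cup"]-1],"rot err",np.round(R.from_matrix(Rf.T@Rm).as_rotvec(degrees=True),2))
dx=float(sys.argv[2]) if len(sys.argv)>2 else 0; dy=float(sys.argv[3]) if len(sys.argv)>3 else 0
if len(sys.argv)>1:
    tg=np.array([CUPS[h["cup"]-1][0]+dx,CUPS[h["cup"]-1][1]+dy,float(sys.argv[1])])-Rf@rel
    show(lpath(s["q"],tg,Rf),"insert")
pics=[manip.snapshot("scene"),manip.snapshot("top")]
up=Rm@np.array(np.array(Rf).T@[0,0,1.])
lbl=sys.argv[4] if len(sys.argv)>4 else "x"
for p_,n in zip(pics,"st"):
    u=w2p(p_,tc)[0]; crop(p_,u,50,f"pics/over_{n}_{lbl}.png",8 if n=="t" else 7)
E
python3 over.py .075 0 0 D1
```

```text
t 13.275 gap 20.18875142979407 F [ 0.1 -0.4 -0.8] tube centre [ 0.612  -0.1455  0.1435] cup (0.6117, -0.1457) rot err [0.03 0.2  0.17]
insert n 2 end q [-0.74  1.04  2.24  2.43  1.33  1.48] tcp [ 0.581 -0.146  0.109] maxspeed frac 0.29
  minTCPz 0.109 min wrist z 0.201
[[0.0323,-0.0002,0.0115,-0.0,-0.1,-0.1],[0.0323,-0.0001,0.0115,-0.0,-0.1,-0.1]]
```

View pics/over_s_D1.png

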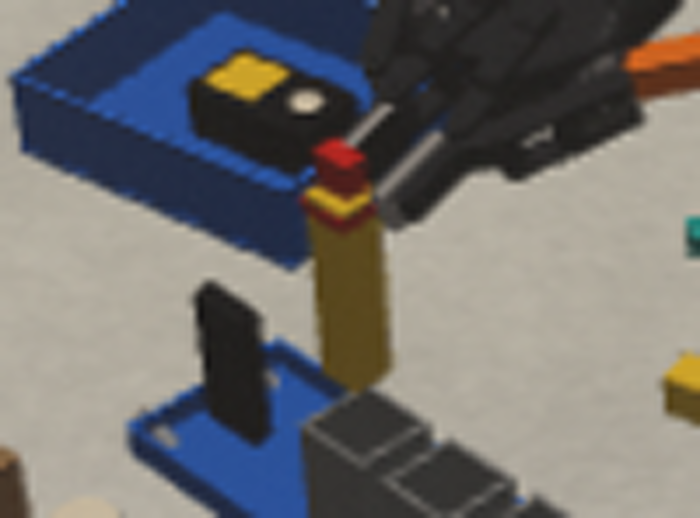

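View pics/over_t_D1.png

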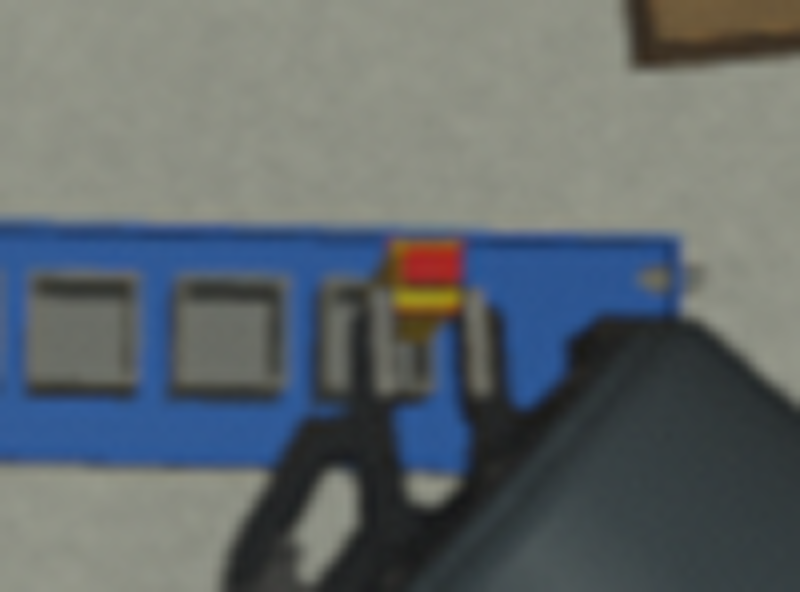

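```bash
python3 - <<'E'
from plan import *
import json
s=manip.snapshot("scene");t=manip.snapshot("top"); h=json.load(open("hold.json")); S,p,Rm=st(); tc=p+Rm@np.array(h["rel"])
for P,n,f in((s,"s",7),(t,"t",8)):
    u0=w2p(P,tc)[0].astype(int); o=u0-[50,37]
    pr=lambda X:((w2p(P,X)-o+.5)*f).round(0).tolist()
    c=CUPS[0]; I=cv2.imread(f"pics/over_{n}_D1.png")
    print(n,"tube bottom",pr(tc-[0,0,.055]),"red top",pr(tc+[0,0,.055]),"cup mouth",pr([*c,.063]))
    yaw=-.0197
    sq=lambda cx,cy,z,w:np.array([[cx+a*w/2,cy+b*w/2,z] for a,b in((-1,-1),(-1,1),(1,1),(1,-1))])
    for q,col in((sq(*c,.063,.038),(0,255,0)),(sq(tc[0],tc[1],tc[2]-.055,.022),(255,0,255)),(sq(tc[0],tc[1],tc[2]+.037,.022),(255,255,0))):
        cv2.polylines(I,[np.array(pr(q)).astype(np.int32)],True,col,1)
    cv2.imwrite(f"pics/chk_{n}.png",I)
E
```

```text
s tube bottom [[366.0, 373.0]] red top [[347.0, 147.0]] cup mouth [[368.0, 422.0]]
t tube bottom [[387.0, 325.0]] red top [[426.0, 277.0]] cup mouth [[382.0, 334.0]]
```

View pics/chk_s.png

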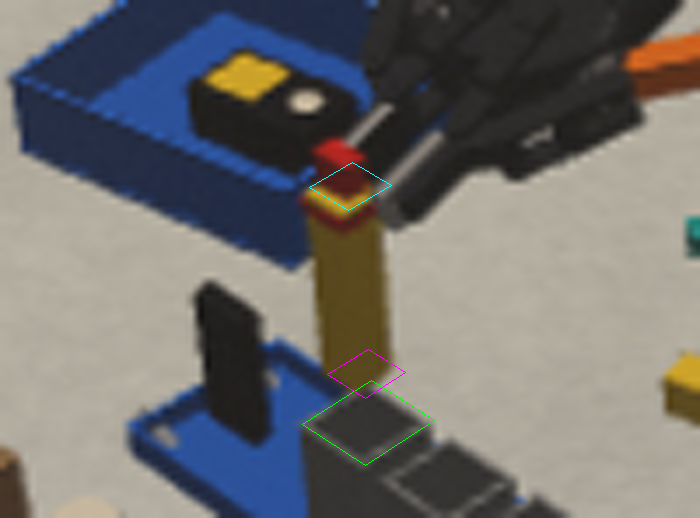

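View pics/chk_t.png

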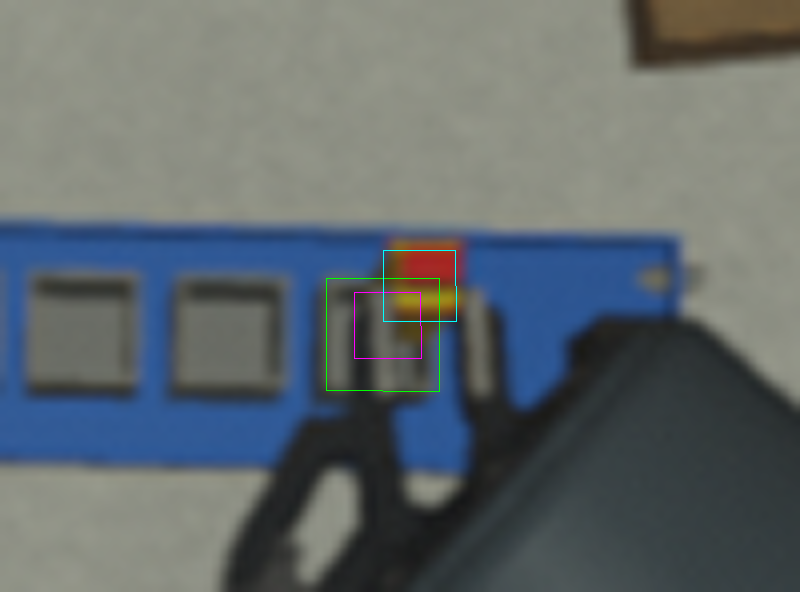

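Tube D hangs upright about 3 mm to the -y side of the cup 1 centre; I correct by +3 mm in y and -2 mm in x, then lower it.

```bash
python3 - <<'E'
from plan import *
import json
h=json.load(open("hold.json")); rel=np.array(h["rel"]);Rf=np.array(h["Rf"]); s=manip.sense()
tg=np.array([.6117-.002,-.1457+.003,.1435])-Rf@rel
Q=lpath(s["q"],tg,Rf,1); show(Q); tg=tg+[0,0,-.0685]; Q=lpath(Q[-1],tg,Rf,4);show(Q)
z=Rf[:,2];Q=lpath(Q[-1],tg-z*.1,Rf,3);show(Q,"back")
E
```

```text
n 1 end q [-0.74  0.85  2.27  2.39  1.21  1.59] tcp [ 0.579 -0.143  0.177] maxspeed frac 0.03
  minTCPz 0.177 min wrist z 0.269
[[0.0011,0.0019,-0.0014,0.1,-0.1,-0.0]]
 n 4 end q [-0.74  1.04  2.25  2.43  1.34  1.47] tcp [ 0.579 -0.143  0.109] maxspeed frac 0.14
  minTCPz 0.109 min wrist z 0.201
[[0.0161,-0.0,0.0058,0.0,-0.0,0.0],[0.0161,-0.0,0.0058,0.0,-0.0,0.0],[0.0162,-0.0,0.0057,0.0,-0.0,0.0],[0.0161,-0.0,0.0058,0.0,-0.0,0.0]]
IK fail 3 0.10124120834658452
back n 3 end q [-0.99  1.04  2.42  2.16  1.37  1.32] tcp [ 0.498 -0.152  0.141] maxspeed frac 0.4
  minTCPz 0.109 min wrist z 0.201
[[-0.0,-0.0,-0.0333,-0.0,0.0,-0.0],[-0.0,-0.0,-0.0334,-0.0,0.0,-0.0],[-0.0024,-0.0087,-0.021,-3.7,1.0,0.0]]
```

play_rows:
  steps:
    - [[0.0011,0.0028,-0.0014,0,0,0],[0.0161,0,0.0058,0,0,0],[0.0161,0,0.0058,0,0,0],[0.0162,0,0.0057,0,0,0],[0.0161,0,0.0058,0,0,0],[0,0,0,0,0,0]]

```text
t: 14.22
tcp_pos: [0.5782, -0.1425, 0.1071]
tool_rot: [0.001, 0.819, 0.003, 0.573]
force: [1.0, -0.6, 0.4]
finger_gap: 0.237
```

```bash
python3 over.py .070 0 0 D2
```

```text
t 14.225 gap 20.162805180274752 F [ 1.  -0.6  0.4] tube centre [ 0.6084 -0.1423  0.073 ] cup (0.6117, -0.1457) rot err [-0.    0.3   0.29]
insert n 1 end q [-0.74  1.05  2.24  2.43  1.34  1.47] tcp [ 0.581 -0.146  0.104] maxspeed frac 0.03
  minTCPz 0.104 min wrist z 0.196
[[0.0019,-0.0033,0.004,0.0,-0.3,-0.3]]
```

View pics/over_s_D2.png

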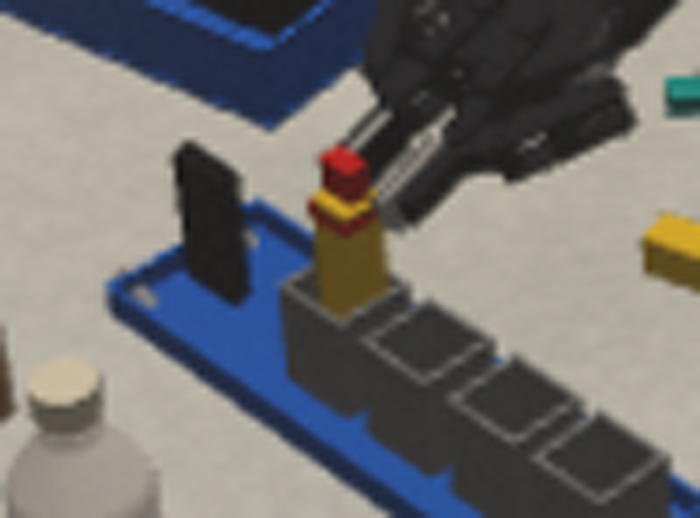

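Tube D stands in cup 1, red end up (345,170 in crop). Release and back off.

play_rows:
  steps:
    - [[0,0,0,0,0,0],[0,0,0,0,0,0],[0,0,-0.025,0,0,0],[0,0,-0.03,0,0,0],[-0.028,0,-0.01,0,0,0],[-0.028,0,-0.01,0,0,0],[-0.028,0,-0.01,0,0,0]]
  fingers: 0.36

```text
t: 15.2
tcp_pos: [0.5276, -0.1428, 0.2175]
tool_rot: [-0.0, 0.819, 0.002, 0.574]
force: [-0.3, -0.5, 0.1]
finger_gap: 0.361
```

```bash
cat > next.py <<'E'
# next.py tubeidx beta sg c zt : refresh tubes listed, plan approach
from fit import *; from plan import *
import json,sys
i,beta,sg,c,zt=[float(x) for x in sys.argv[1:6]]; i=int(i); yawrot=0
T=json.load(open("tubes.json"))
t=manip.snapshot("top");s=manip.snapshot("scene")
cv2.imwrite("pics/nx_t%d.png"%i,cv2.resize(t["img"][:,:,::-1],(784,588))); cv2.imwrite("pics/nx_s%d.png"%i,cv2.resize(s["img"][:,:,::-1],(784,588)))
which=sys.argv[6] if len(sys.argv)>6 else "ts"
ps=[p for p,n in((t,"t"),(s,"s")) if n in which]
if ps:
    r=tubes(ps,[T[i]])[0]; print("tube",np.round(r[0],4),"was",np.round(T[i],4),"cost",round(r[1],3)); T[i]=r[0].tolist(); json.dump(T,open("tubes.json","w"))
S=manip.sense();log(); q0=S["q"]; print("t",S["t"],"q",np.round(q0,2),"tcp",np.round(S["tcp_pos"],3))
p,Rm,r=pickpose(T[i],c,beta,sg,zt)
qa=nearest(iks(p+[0,0,.09],Rm),q0); Q=jpath(q0,qa); show(Q,"to pre"); print("tcp path",[np.round(fk(q,K)[0],2).tolist() for q in Q[::3]])
show(lpath(qa,p,Rm,3),"down")
E
python3 next.py 2 20 1 .032 .043
```

```text
tube [ 0.4483 -0.0623  0.2096] was [ 0.4483 -0.0623  0.2096] cost 0.38
t 15.3 q [-0.85  0.76  2.39  2.28  1.23  1.56] tcp [ 0.528 -0.142  0.22 ]
to pre n 28 end q [-0.12  0.53  2.04 -0.67  0.55  0.24] tcp [ 0.442 -0.031  0.133] maxspeed frac 0.27
  minTCPz 0.099 min wrist z 0.311
[[0.0008,0.0357,0.0042,-6.8,0.5,-6.1],[-0.0007,0.0345,0.0045,-6.7,0.2,-6.4],[-0.0023,0.0331,0.0049,-6.6,0.0,-6.6],[-0.0036,0.0317,0.005,-6.5,-0.2,-6.8],[-0.0047,0.03,0.0052,-6.4,-0.4,-6.9],[-0.0057,0.0283,0.0053,-6.3,-0.6,-7.1],[-0.0064,0.0266,0.0052,-6.1,-0.7,-7.4],[-0.0069,0.0249,0.0049,-6.0,-0.9,-7.4],[-0.0072,0.0231,0.0048,-5.9,-1.1,-7.7],[-0.0073,0.0216,0.0043,-5.8,-1.1,-7.7]]
[[-0.0072,0.0199,0.004,-5.6,-1.3,-7.9],[-0.0069,0.0186,0.0033,-5.5,-1.4,-8.1],[-0.0065,0.0173,0.0028,-5.3,-1.6,-8.1],[-0.0059,0.0163,0.0021,-5.3,-1.6,-8.2],[-0.0053,0.0154,0.0013,-5.1,-1.7,-8.4],[-0.0045,0.0149,0.0006,-5.1,-1.8,-8.4],[-0.0038,0.0144,-0.0003,-4.9,-1.9,-8.5],[-0.003,0.0143,-0.0012,-4.8,-1.9,-8.5],[-0.0023,0.0143,-0.002,-4.8,-2.1,-8.7],[-0.0018,0.0147,-0.0029,-4.6,-2.2,-8.6]]
[[-0.0014,0.0152,-0.0038,-4.5,-2.2,-8.7],[-0.001,0.0159,-0.0046,-4.5,-2.3,-8.8],[-0.001,0.0168,-0.0054,-4.3,-2.5,-8.8],[-0.0012,0.0177,-0.0061,-4.3,-2.5,-8.8],[-0.0016,0.0187,-0.0068,-4.1,-2.7,-8.8],[-0.0022,0.0198,-0.0074,-4.0,-2.8,-8.9],[-0.0032,0.0207,-0.008,-3.9,-2.9,-8.9],[-0.0044,0.0217,-0.0084,-3.7,-3.0,-8.9]]
tcp path [[0.53, -0.14, 0.22], [0.53, -0.04, 0.21], [0.49, 0.04, 0.2], [0.44, 0.1, 0.17], [0.38, 0.12, 0.15], [0.34, 0.1, 0.12], [0.32, 0.07, 0.11], [0.33, 0.03, 0.1], [0.36, -0.01, 0.1], [0.42, -0.03, 0.12]]
down n 3 end q [-0.12  0.75  2.08 -1.05  0.38  0.67] tcp [ 0.442 -0.031  0.043] maxspeed frac 0.43
  minTCPz 0.043 min wrist z 0.298
[[0.0103,0.0,0.0282,0.0,0.0,-0.0],[0.0102,-0.0,0.0282,-0.0,-0.0,0.0],[0.0103,-0.0,0.0282,-0.0,-0.0,0.0]]
```

View pics/nx_s2.png

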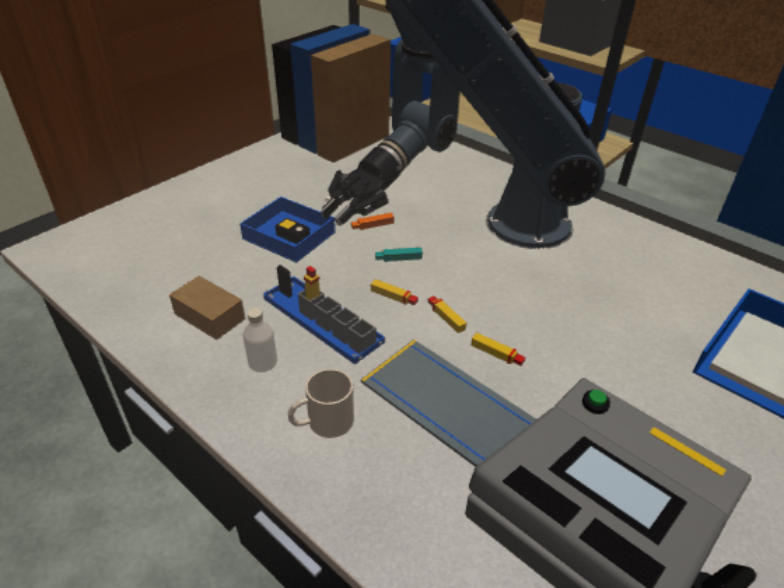

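View pics/nx_t2.png

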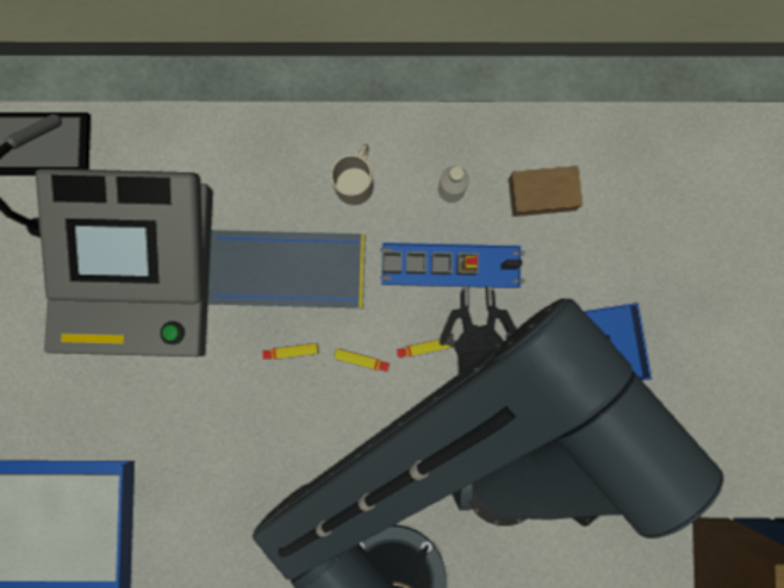

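Tube D stands in cup 1 and the other tubes are unmoved. Tube C next (yellow, red end at (403,352) in the top picture).

play_rows:
  steps:
    - [[0.0008,0.0357,0.0042,-6.8,0.5,-6.1],[-0.0007,0.0345,0.0045,-6.7,0.2,-6.4],[-0.0023,0.0331,0.0049,-6.6,0,-6.6],[-0.0036,0.0317,0.005,-6.5,-0.2,-6.8],[-0.0047,0.03,0.0052,-6.4,-0.4,-6.9],[-0.0057,0.0283,0.0053,-6.3,-0.6,-7.1],[-0.0064,0.0266,0.0052,-6.1,-0.7,-7.4],[-0.0069,0.0249,0.0049,-6.0,-0.9,-7.4],[-0.0072,0.0231,0.0048,-5.9,-1.1,-7.7],[-0.0073,0.0216,0.0043,-5.8,-1.1,-7.7]]

```text
t: 16.55
tcp_pos: [0.4191, 0.1088, 0.1622]
tool_rot: [0.726, -0.52, -0.11, -0.437]
force: [-0.2, 0.2, 0.5]
finger_gap: 0.36
```

play_rows:
  steps:
    - [[-0.0072,0.0199,0.004,-5.6,-1.3,-7.9],[-0.0069,0.0186,0.0033,-5.5,-1.4,-8.1],[-0.0065,0.0173,0.0028,-5.3,-1.6,-8.1],[-0.0059,0.0163,0.0021,-5.3,-1.6,-8.2],[-0.0053,0.0154,0.0013,-5.1,-1.7,-8.4],[-0.0045,0.0149,0.0006,-5.1,-1.8,-8.4],[-0.0038,0.0144,-0.0003,-4.9,-1.9,-8.5],[-0.003,0.0143,-0.0012,-4.8,-1.9,-8.5],[-0.0023,0.0143,-0.002,-4.8,-2.1,-8.7],[-0.0018,0.0147,-0.0029,-4.6,-2.2,-8.6]]
  fingers: 0.7

```text
t: 17.8
tcp_pos: [0.3193, 0.0408, 0.0982]
tool_rot: [0.956, 0.231, -0.111, -0.141]
force: [-0.6, 0.8, 0.0]
finger_gap: 0.704
```

play_rows:
  steps:
    - [[-0.0014,0.0152,-0.0038,-4.5,-2.2,-8.7],[-0.001,0.0159,-0.0046,-4.5,-2.3,-8.8],[-0.001,0.0168,-0.0054,-4.3,-2.5,-8.8],[-0.0012,0.0177,-0.0061,-4.3,-2.5,-8.8],[-0.0016,0.0187,-0.0068,-4.1,-2.7,-8.8],[-0.0022,0.0198,-0.0074,-4.0,-2.8,-8.9],[-0.0032,0.0207,-0.008,-3.9,-2.9,-8.9],[-0.0044,0.0217,-0.0084,-3.7,-3.0,-8.9],[0,0,0,0,0,0]]

```text
t: 18.92
tcp_pos: [0.4413, -0.0305, 0.13]
tool_rot: [0.62, 0.766, -0.109, 0.131]
force: [-0.6, -0.9, -0.4]
finger_gap: 0.703
```

```bash
cat > down.py <<'E'
from plan import *
import json,sys
i,beta,sg,c,zt=[float(x) for x in sys.argv[1:6]]; T=json.load(open("tubes.json"))
p,Rm,r=pickpose(T[int(i)],c,beta,sg,zt); S=manip.sense(); log()
print("t",S["t"],"q",np.round(S["q"],2),"gap",S["finger_gap"]); Q=lpath(S["q"],p+[0,0,.05],Rm,2);show(Q,"corr"); show(lpath(Q[-1],p,Rm,2),"down")
if len(sys.argv)>6:
    for n in("top","scene"):
        P=manip.snapshot(n); crop(P,w2p(P,p)[0],50,f"pics/dn_{n}_{int(i)}.png",7)
E
python3 down.py 2 20 1 .032 .043 1
```

```text
t 18.925 q [-0.12  0.54  2.04 -0.66  0.55  0.23] gap 0.7026921010771594
corr n 2 end q [-0.12  0.63  2.07 -0.81  0.46  0.4 ] tcp [ 0.442 -0.031  0.093] maxspeed frac 0.23
  minTCPz 0.093 min wrist z 0.348
[[0.006,0.0002,0.0175,-0.1,-0.2,0.0],[0.006,0.0002,0.0175,-0.2,-0.2,0.1]]
down n 2 end q [-0.12  0.75  2.08 -1.05  0.38  0.67] tcp [ 0.442 -0.031  0.043] maxspeed frac 0.36
  minTCPz 0.043 min wrist z 0.298
[[0.0086,0.0,0.0235,0.0,0.0,-0.0],[0.0085,-0.0,0.0235,-0.0,-0.0,0.0]]
```

View pics/dn_scene_2.png

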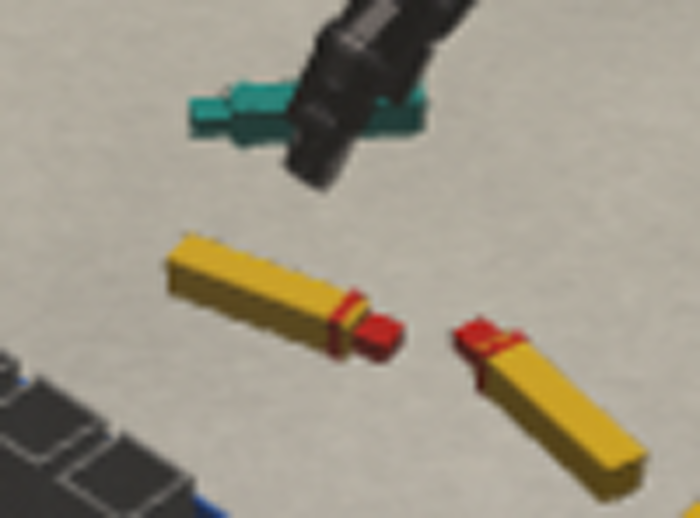

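Tube C lies as measured (red end at (375,340) in the crop), with the fingers above it and clear of tube B. Lower and grip.

play_rows:
  steps:
    - [[0.006,0.0002,0.0175,-0.1,-0.2,0],[0.006,0.0002,0.0175,-0.2,-0.2,0.1],[0.0043,0,0.0118,0,0,0],[0.0043,0,0.0118,0,0,0],[0.0043,0,0.0118,0,0,0],[0.0042,0,0.0118,0,0,0],[0,0,0,0,0,0]]

```text
t: 19.9
tcp_pos: [0.4405, -0.032, 0.0421]
tool_rot: [0.62, 0.765, -0.11, 0.134]
force: [0.1, -0.3, 0.7]
finger_gap: 0.7
```

play_rows:
  steps:
    - [[0,0,0,0,0,0],[0,0,0,0,0,0],[0,0,0,0,0,0],[0,0,0,0,0,0]]
  fingers: 0

```text
t: 20.4
tcp_pos: [0.4419, -0.0317, 0.0437]
tool_rot: [0.62, 0.765, -0.109, 0.136]
force: [-0.3, 0.5, 5.2]
finger_gap: 0.23
```

```bash
python3 grasp.py 2 20 1 10 2 .032 .043
```

```text
t 20.4 gap mm 19.562356796278422 F [-0.3  0.5  5.2] err [ 0.0003 -0.0007  0.0007] [-0.11 -0.1   0.05] q [-0.12  0.74  2.08 -1.06  0.38  0.67]
tube centre in tool [-0.0182 -0.0002  0.0414]
lift n 3 end q [-0.12  0.47  2.02 -0.59  0.62  0.15] tcp [ 0.442 -0.032  0.164] maxspeed frac 0.56
  minTCPz 0.044 min wrist z 0.299
[[-0.0137,0.0001,-0.0376,0.0,0.0,-0.0],[-0.0138,0.0001,-0.0375,-0.0,0.0,-0.0],[-0.0137,0.0,-0.0376,-0.0,0.0,0.0]]
-0.06 0.07 1
lowest tube end 0.035 TCP path [[0.44, -0.03, 0.16], [0.33, 0.02, 0.11], [0.32, 0.11, 0.12], [0.41, 0.12, 0.16], [0.51, -0.0, 0.18]]
swing n 18 end q [-0.87  0.91  2.4   2.15  1.31 -1.72] tcp [ 0.521 -0.101  0.176] maxspeed frac 0.39
  minTCPz 0.109 min wrist z 0.270
[[0.0178,-0.0326,0.0148,5.8,5.8,2.6],[0.0193,-0.0281,0.0135,5.0,6.5,2.5],[0.0204,-0.0232,0.012,4.3,7.1,2.6],[0.0213,-0.0182,0.0101,3.3,7.5,2.7],[0.022,-0.0131,0.0079,2.4,8.0,2.6],[0.0223,-0.0077,0.0057,1.3,8.2,2.5],[0.0224,-0.0022,0.0031,0.1,8.4,2.5],[0.0221,0.0031,0.0006,-1.1,8.4,2.4],[0.0215,0.0087,-0.0019,-2.3,8.2,2.2],[0.0205,0.0141,-0.0044,-3.5,7.9,2.1]]
[[0.0191,0.0195,-0.0067,-4.7,7.4,1.9],[0.0171,0.0248,-0.0088,-5.8,6.8,1.7],[0.0147,0.0299,-0.0106,-6.8,6.0,1.4],[0.0116,0.0346,-0.0121,-7.8,5.1,1.1],[0.0082,0.0392,-0.0133,-8.5,4.0,0.8],[0.004,0.043,-0.014,-9.2,2.8,0.3],[-0.0008,0.0463,-0.0145,-9.8,1.6,-0.0],[-0.0059,0.0491,-0.0145,-10.0,0.3,-0.5]]
over cup n 2 end q [-0.73  0.84  2.25  2.23  1.19 -1.53] tcp [ 0.581 -0.101  0.176] maxspeed frac 0.26
  minTCPz 0.176 min wrist z 0.270
[[0.0102,0.0051,0.0278,-0.0,0.0,0.0],[0.0101,0.0052,0.0277,-0.0,0.0,0.0]]
```

```bash
sed -i 's/^CUPS=.*/CUPS=[(.6097,-.1427),(.6107,-.0927),(.6117,-.0427),(.6126,.0043)]/' plan.py; sed -i 's/p+\[0,0,.12\],Rm,3/p+[0,0,.155],Rm,4/' grasp.py; python3 grasp.py 2 20 1 10 2 .032 .043
```

```text
t 20.4 gap mm 19.562356796278422 F [-0.3  0.5  5.2] err [ 0.0003 -0.0007  0.0007] [-0.11 -0.1   0.05] q [-0.12  0.74  2.08 -1.06  0.38  0.67]
tube centre in tool [-0.0182 -0.0002  0.0414]
lift n 4 end q [-0.12  0.39  1.99 -0.52  0.71  0.06] tcp [ 0.442 -0.032  0.199] maxspeed frac 0.54
  minTCPz 0.044 min wrist z 0.299
[[-0.0133,0.0001,-0.0364,0.0,0.0,-0.0],[-0.0133,0.0001,-0.0364,-0.0,0.0,-0.0],[-0.0133,0.0,-0.0364,-0.0,0.0,0.0],[-0.0134,0.0001,-0.0364,-0.0,0.0,0.0]]
-0.06 0.07 1
lowest tube end 0.052 TCP path [[0.44, -0.03, 0.2], [0.33, 0.04, 0.13], [0.34, 0.12, 0.15], [0.44, 0.11, 0.18], [0.52, -0.05, 0.18]]
swing n 17 end q [-0.86  0.91  2.41  2.15  1.32 -1.73] tcp [ 0.519 -0.098  0.176] maxspeed frac 0.4
  minTCPz 0.130 min wrist z 0.270
[[0.0235,-0.0316,0.0183,5.7,7.0,2.2],[0.0239,-0.0262,0.0166,4.8,7.7,2.3],[0.0241,-0.0208,0.0146,3.8,8.1,2.5],[0.0239,-0.015,0.0121,2.8,8.5,2.5],[0.0236,-0.0093,0.0094,1.5,8.7,2.6],[0.023,-0.0036,0.0064,0.4,8.9,2.6],[0.0222,0.0023,0.0034,-1.0,8.8,2.5],[0.0211,0.0081,0.0003,-2.3,8.6,2.5],[0.0196,0.0138,-0.0027,-3.6,8.3,2.4],[0.0177,0.0195,-0.0055,-4.8,7.7,2.2]]
[[0.0154,0.0249,-0.0081,-6.1,6.9,2.1],[0.0126,0.0303,-0.0103,-7.1,6.1,1.8],[0.0093,0.0351,-0.0121,-8.1,5.0,1.5],[0.0053,0.0398,-0.0137,-8.9,3.9,1.2],[0.0009,0.0437,-0.0146,-9.6,2.5,0.8],[-0.0042,0.047,-0.0152,-10.0,1.2,0.3],[-0.0098,0.0495,-0.0153,-10.3,-0.3,-0.1]]
over cup n 2 end q [-0.73  0.84  2.26  2.23  1.2  -1.54] tcp [ 0.579 -0.098  0.176] maxspeed frac 0.27
  minTCPz 0.176 min wrist z 0.270
[[0.0102,0.0051,0.0278,-0.0,0.0,0.0],[0.0101,0.0052,0.0277,-0.0,0.0,0.0]]
```

play_rows:
  steps:
    - [[-0.0066,0,-0.0182,0,0,0],[-0.0067,0,-0.0182,0,0,0],[-0.0133,0.0001,-0.0364,0,0,0],[-0.0133,0,-0.0364,0,0,0],[-0.0134,0.0001,-0.0364,0,0,0],[0.0235,-0.0316,0.0183,5.7,7.0,2.2],[0.0239,-0.0262,0.0166,4.8,7.7,2.3],[0.0241,-0.0208,0.0146,3.8,8.1,2.5],[0.0239,-0.015,0.0121,2.8,8.5,2.5],[0.0236,-0.0093,0.0094,1.5,8.7,2.6]]

```text
t: 21.65
tcp_pos: [0.3232, 0.0618, 0.1296]
tool_rot: [0.719, 0.659, 0.004, -0.218]
force: [-0.6, -0.3, -0.5]
finger_gap: 0.231
```

play_rows:
  steps:
    - [[0.023,-0.0036,0.0064,0.4,8.9,2.6],[0.0222,0.0023,0.0034,-1.0,8.8,2.5],[0.0211,0.0081,0.0003,-2.3,8.6,2.5],[0.0196,0.0138,-0.0027,-3.6,8.3,2.4],[0.0177,0.0195,-0.0055,-4.8,7.7,2.2],[0.0154,0.0249,-0.0081,-6.1,6.9,2.1],[0.0126,0.0303,-0.0103,-7.1,6.1,1.8],[0.0093,0.0351,-0.0121,-8.1,5.0,1.5],[0.0053,0.0398,-0.0137,-8.9,3.9,1.2]]

```text
t: 22.78
tcp_pos: [0.4934, 0.0437, 0.188]
tool_rot: [0.792, 0.226, 0.511, -0.247]
force: [-0.3, -0.3, -0.5]
finger_gap: 0.23
```

```bash
python3 - <<'E'
from h import *
s=manip.sense();print(np.round(s["q"],2),s["finger_gap"],s["tcp_pos"])
E
python3 over.py .145 -.06 0 C0
```

```text
[-0.74  0.82  2.34  1.69  1.21 -1.42] 0.23029454574927674 [0.49340809 0.04374644 0.18798693]
t 22.775 gap 19.575036388688524 F [-0.3 -0.3 -0.5] tube centre [0.5155 0.0676 0.1565] cup (0.6107, -0.0927) rot err [29.61 -3.24 -1.49]
insert n 3 end q [-0.86  0.91  2.41  2.15  1.32 -1.73] tcp [ 0.519 -0.098  0.176] maxspeed frac 0.43
  minTCPz 0.176 min wrist z 0.270
[[-0.0054,0.0425,-0.0222,-9.9,1.1,0.5],[-0.0047,0.0457,-0.0147,-9.8,1.1,0.5],[-0.0041,0.0476,-0.0068,-9.9,1.0,0.5]]
```

play_rows:
  steps:
    - [[-0.0054,0.0425,-0.0222,-9.9,1.1,0.5],[-0.0047,0.0457,-0.0147,-9.8,1.1,0.5],[-0.0041,0.0476,-0.0068,-9.9,1.0,0.5],[0.0102,0.0051,0.0278,0,0,0],[0.0101,0.0052,0.0277,0,0,0],[0,0,0,0,0,0]]

```text
t: 23.62
tcp_pos: [0.5799, -0.0952, 0.1769]
tool_rot: [0.816, 0.075, 0.571, -0.052]
force: [-1.2, 0.0, -0.7]
finger_gap: 0.229
```

```bash
cat >> over.py <<'E'
if 1:
    c=CUPS[h["cup"]-1]; a=np.arctan2(*(Rm@np.array(h["rel"])*0+Rm[:,2])[1::-1])
    for P,n,f in((pics[0],"s",7),(pics[1],"t",8)):
        u0=w2p(P,tc)[0].astype(int); o=u0-[50,37]; I=cv2.imread(f"pics/over_{n}_{lbl}.png")
        pr=lambda X:((w2p(P,X)-o+.5)*f)
        sq=lambda cx,cy,z,w:np.array([[cx+a_*w/2,cy+b*w/2,z] for a_,b in((-1,-1),(-1,1),(1,1),(1,-1))])
        for q,col in((sq(*c,.063,.038),(0,255,0)),(sq(tc[0],tc[1],tc[2]-.055,.022),(255,0,255)),(sq(tc[0],tc[1],tc[2]+.037,.022),(255,255,0))):
            cv2.polylines(I,[pr(q).round().astype(np.int32)],True,col,1)
        cv2.imwrite(f"pics/over_{n}_{lbl}.png",I)
    S=[cv2.imread(f"pics/over_{n}_{lbl}.png") for n in "st"]; S=[cv2.resize(x,(400,int(x.shape[0]*400/x.shape[1]))) for x in S]
    H_=min(x.shape[0] for x in S); cv2.imwrite(f"pics/over_{lbl}.png",np.hstack([x[:H_] for x in S]))
E
python3 over.py .074 0 0 C1
```

```text
t 23.625 gap 19.424119657200198 F [-1.2  0.  -0.7] tube centre [ 0.612  -0.0893  0.1457] cup (0.6107, -0.0927) rot err [ 0.52  0.02 -0.27]
insert n 2 end q [-0.73  1.04  2.24  2.28  1.31 -1.69] tcp [ 0.579 -0.098  0.105] maxspeed frac 0.3
  minTCPz 0.105 min wrist z 0.199
[[-0.034,0.0014,0.0114,-0.3,-0.0,0.1],[-0.0339,0.0013,0.0114,-0.2,-0.0,0.2]]
```

View pics/over_C1.png

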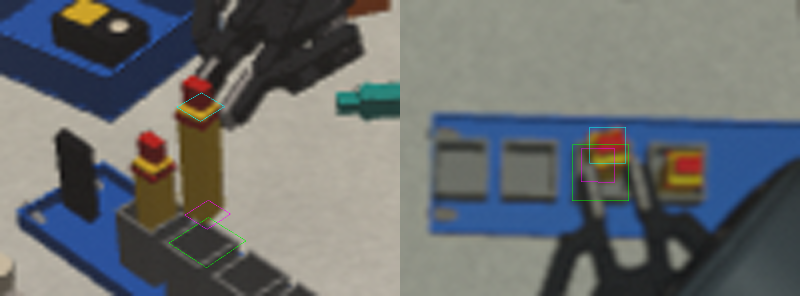

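play_rows:
  steps:
    - [[-0.017,0.001,0.0055,-0.3,0,0.1],[-0.017,0.001,0.0055,-0.2,0,0.2],[-0.017,0,0.0057,0,0,0],[-0.017,0,0.0057,0,0,0],[0,0,0,0,0,0]]

```text
t: 24.35
tcp_pos: [0.5754, -0.099, 0.1033]
tool_rot: [0.818, 0.066, 0.569, -0.05]
force: [0.3, -0.9, -0.2]
finger_gap: 0.215
```

```bash
python3 over.py .074 0 0 C2
```

```text
t 24.35 gap 18.257634446017764 F [ 0.3 -0.9 -0.2] tube centre [ 0.6075 -0.0934  0.0718] cup (0.6107, -0.0927) rot err [-0.21 -0.27  0.48]
insert n 1 end q [-0.73  1.04  2.24  2.28  1.31 -1.69] tcp [ 0.579 -0.098  0.105] maxspeed frac 0.02
  minTCPz 0.103 min wrist z 0.198
[[0.003,-0.0002,0.0023,0.2,0.3,-0.5]]
```

View pics/over_C2.png

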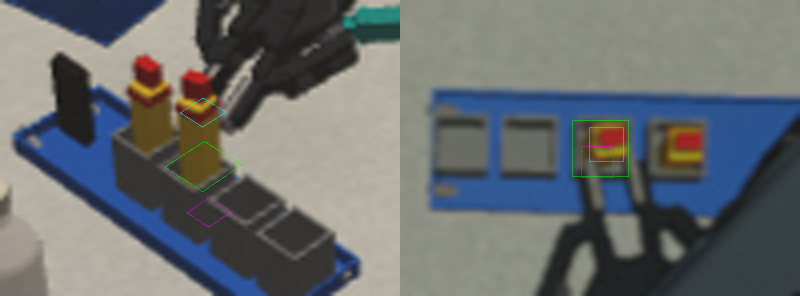

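Tube C is in cup 2. Release.

play_rows:
  steps:
    - [[0,0,0,0,0,0],[0,0,0,0,0,0],[0,0,-0.025,0,0,0],[0,0,-0.03,0,0,0],[0.028,0,-0.01,0,0,0],[0.028,0,-0.01,0,0,0],[0.028,0,-0.01,0,0,0]]
  fingers: 0.35

```text
t: 25.32
tcp_pos: [0.526, -0.1071, 0.2137]
tool_rot: [0.818, 0.067, 0.57, -0.05]
force: [0.7, 1.1, 0.5]
finger_gap: 0.352
```

```bash
python3 next.py 1 20 -1 .032 .044
```

```text
tube [0.4236 0.06   2.8834] was [0.4237 0.06   2.8833] cost 0.299
t 25.425 q [-0.86  0.76  2.38  2.11  1.22 -1.57] tcp [ 0.526 -0.107  0.216]
to pre n 10 end q [-0.44  0.51  2.12  0.58  0.66 -0.67] tcp [0.415 0.029 0.134] maxspeed frac 0.39
  minTCPz 0.134 min wrist z 0.309
[[-0.0025,-0.0466,0.007,9.3,-2.3,-1.4],[-0.0064,-0.0419,0.0072,8.6,-3.3,-2.0],[-0.0095,-0.0365,0.0069,7.8,-4.3,-2.7],[-0.0119,-0.0305,0.0064,6.7,-5.1,-3.1],[-0.0136,-0.0243,0.0053,5.7,-5.8,-3.6],[-0.0145,-0.0178,0.0038,4.4,-6.3,-4.0],[-0.0148,-0.0112,0.0018,3.3,-6.7,-4.4],[-0.0147,-0.0048,-0.0003,2.0,-6.8,-4.6],[-0.014,0.0017,-0.0028,0.8,-7.0,-4.8],[-0.013,0.008,-0.0053,-0.5,-6.8,-5.0]]
tcp path [[0.53, -0.11, 0.22], [0.5, 0.02, 0.19], [0.44, 0.07, 0.16], [0.41, 0.04, 0.14]]
down n 3 end q [-0.44  0.74  2.16  0.87  0.46 -1.01] tcp [0.415 0.029 0.044] maxspeed frac 0.34
  minTCPz 0.044 min wrist z 0.299
[[-0.0103,0.0,0.0282,0.0,-0.0,0.0],[-0.0102,0.0,0.0282,0.0,-0.0,0.0],[-0.0103,0.0,0.0282,0.0,-0.0,0.0]]
```

View pics/nx_s1.png

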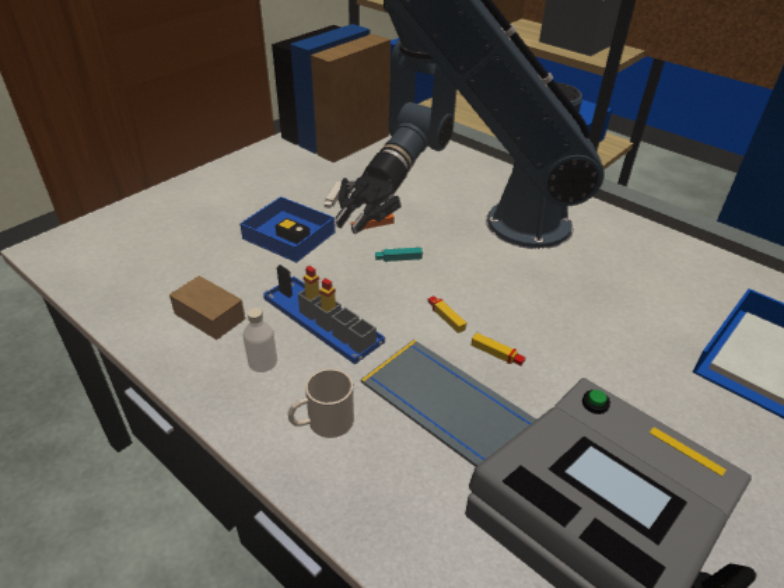

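play_rows:
  steps:
    - [[-0.0025,-0.0466,0.007,9.3,-2.3,-1.4],[-0.0064,-0.0419,0.0072,8.6,-3.3,-2.0],[-0.0095,-0.0365,0.0069,7.8,-4.3,-2.7],[-0.0119,-0.0305,0.0064,6.7,-5.1,-3.1],[-0.0136,-0.0243,0.0053,5.7,-5.8,-3.6],[-0.0145,-0.0178,0.0038,4.4,-6.3,-4.0],[-0.0148,-0.0112,0.0018,3.3,-6.7,-4.4],[-0.0147,-0.0048,-0.0003,2.0,-6.8,-4.6],[-0.014,0.0017,-0.0028,0.8,-7.0,-4.8],[-0.013,0.008,-0.0053,-0.5,-6.8,-5.0]]
  fingers: 0.7

```text
t: 26.68
tcp_pos: [0.4146, 0.0288, 0.131]
tool_rot: [0.78, 0.602, 0.135, -0.108]
force: [0.0, 0.2, 0.4]
finger_gap: 0.702
```

play_rows:
  steps:
    - [[0,0,0,0,0,0]]

```text
t: 26.8
tcp_pos: [0.4155, 0.0296, 0.1317]
tool_rot: [0.78, 0.601, 0.137, -0.109]
force: [0.3, 0.7, 0.1]
finger_gap: 0.7
```

```bash
python3 down.py 1 20 -1 .032 .044 1
```

```text
t 26.8 q [-0.44  0.52  2.12  0.58  0.66 -0.67] gap 0.7004773725701771
corr n 2 end q [-0.44  0.61  2.14  0.69  0.56 -0.8 ] tcp [0.415 0.029 0.094] maxspeed frac 0.17
  minTCPz 0.094 min wrist z 0.349
[[-0.0067,0.0001,0.0176,-0.1,-0.1,-0.0],[-0.0068,0.0001,0.0176,-0.2,-0.1,-0.0]]
down n 2 end q [-0.44  0.74  2.16  0.87  0.46 -1.01] tcp [0.415 0.029 0.044] maxspeed frac 0.29
  minTCPz 0.044 min wrist z 0.299
[[-0.0086,0.0,0.0235,0.0,-0.0,0.0],[-0.0085,0.0,0.0235,0.0,-0.0,0.0]]
```

View pics/dn_scene_1.png

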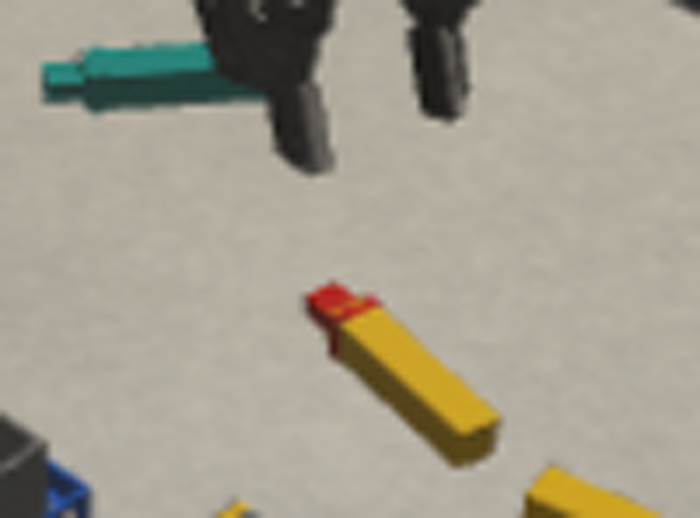

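Tube B (yellow, red end at (335,300) in the crop) is clear below the open fingers.

play_rows:
  steps:
    - [[-0.0067,0.0001,0.0176,-0.1,-0.1,0],[-0.0068,0.0001,0.0176,-0.2,-0.1,0],[-0.0086,0,0.0235,0,0,0],[-0.0043,0,0.0118,0,0,0],[-0.0042,0,0.0118,0,0,0],[0,0,0,0,0,0]]

```text
t: 27.65
tcp_pos: [0.4144, 0.0282, 0.0429]
tool_rot: [0.782, 0.599, 0.137, -0.107]
force: [0.6, 0.3, -0.4]
finger_gap: 0.698
```

play_rows:
  steps:
    - [[0,0,0,0,0,0],[0,0,0,0,0,0],[0,0,0,0,0,0],[0,0,0,0,0,0]]
  fingers: 0

```text
t: 28.15
tcp_pos: [0.4154, 0.0279, 0.0444]
tool_rot: [0.781, 0.6, 0.137, -0.105]
force: [-1.5, -0.8, 6.5]
finger_gap: 0.221
```

```bash
python3 grasp.py 1 20 -1 5 3 .032 .044
```

```text
t 28.15 gap mm 18.81379206693586 F [-1.5 -0.8  6.5] err [-0.     -0.0011  0.0004] [-0.13 -0.1   0.14] q [-0.44  0.74  2.16  0.87  0.45 -1.01]
tube centre in tool [ 0.0198 -0.0004  0.0427]
lift n 4 end q [-0.44  0.36  2.06  0.47  0.84 -0.51] tcp [0.415 0.028 0.199] maxspeed frac 0.43
  minTCPz 0.044 min wrist z 0.300
[[0.0132,0.0,-0.0364,-0.0,-0.0,0.0],[0.0132,0.0001,-0.0365,-0.0,-0.0,0.0],[0.0132,0.0,-0.0364,-0.0,-0.0,0.0],[0.0132,0.0001,-0.0364,-0.0,-0.0,0.0]]
-0.06 0.07 0
-0.04 0.07 0
-0.04 0.1 0
-0.02 0.07 1
lowest tube end 0.090 TCP path [[0.42, 0.03, 0.2], [0.42, 0.09, 0.19], [0.45, 0.12, 0.2], [0.49, 0.13, 0.21], [0.53, 0.1, 0.22], [0.56, 0.03, 0.2], [0.56, -0.05, 0.18]]
swing n 24 end q [-0.59  0.89  2.39  2.49  1.33  1.49] tcp [ 0.558 -0.046  0.178] maxspeed frac 0.21
  minTCPz 0.178 min wrist z 0.271
[[0.0137,-0.0049,0.0086,1.2,4.0,9.0],[0.0125,-0.0052,0.008,1.3,3.9,9.1],[0.0114,-0.0053,0.0074,1.6,3.7,9.1],[0.0106,-0.0053,0.0068,1.8,3.6,9.2],[0.0099,-0.0052,0.0062,2.0,3.4,9.1],[0.0094,-0.0048,0.0056,2.0,3.3,9.2],[0.0092,-0.0045,0.0048,2.2,3.2,9.2],[0.009,-0.0042,0.0042,2.4,3.0,9.1],[0.0092,-0.004,0.0035,2.4,3.0,9.2],[0.0095,-0.0038,0.0029,2.5,2.8,9.1]]
[[0.01,-0.0039,0.0022,2.7,2.7,9.1],[0.0105,-0.004,0.0015,2.7,2.7,9.0],[0.0112,-0.0043,0.0009,2.9,2.6,9.0],[0.0118,-0.0049,0.0004,3.0,2.4,8.9],[0.0125,-0.0056,-0.0003,3.1,2.5,8.7],[0.013,-0.0066,-0.0008,3.2,2.3,8.7],[0.0136,-0.0078,-0.0013,3.5,2.2,8.6],[0.0139,-0.0091,-0.0017,3.6,2.1,8.4],[0.014,-0.0106,-0.0022,3.7,2.0,8.3],[0.0141,-0.0123,-0.0026,3.9,1.8,8.1]]
[[0.0137,-0.0139,-0.003,4.2,1.7,7.9],[0.0132,-0.0157,-0.0032,4.2,1.4,7.8],[0.0124,-0.0175,-0.0035,4.5,1.2,7.5],[0.0114,-0.0192,-0.0037,4.6,1.0,7.4]]
over cup n 2 end q [-0.55  0.87  2.33  2.51  1.27  1.54] tcp [ 0.578 -0.046  0.178] maxspeed frac 0.08
  minTCPz 0.178 min wrist z 0.271
[[-0.0034,-0.0009,0.0094,0.0,-0.0,0.0],[-0.0034,-0.0009,0.0093,0.0,-0.0,-0.0]]
```

play_rows:
  steps:
    - [[0.0066,0,-0.0182,0,0,0],[0.0066,0,-0.0182,0,0,0],[0.0132,0.0001,-0.0365,0,0,0],[0.0132,0,-0.0364,0,0,0],[0.0132,0.0001,-0.0364,0,0,0],[0.0137,-0.0049,0.0086,1.2,4.0,9.0],[0.0125,-0.0052,0.008,1.3,3.9,9.1],[0.0114,-0.0053,0.0074,1.6,3.7,9.1],[0.0106,-0.0053,0.0068,1.8,3.6,9.2],[0.0099,-0.0052,0.0062,2.0,3.4,9.1]]

```text
t: 29.4
tcp_pos: [0.4262, 0.1, 0.195]
tool_rot: [0.91, 0.235, 0.168, -0.299]
force: [0.2, 0.6, -1.0]
finger_gap: 0.222
```

play_rows:
  steps:
    - [[0.0094,-0.0048,0.0056,2.0,3.3,9.2],[0.0092,-0.0045,0.0048,2.2,3.2,9.2],[0.009,-0.0042,0.0042,2.4,3.0,9.1],[0.0092,-0.004,0.0035,2.4,3.0,9.2],[0.0095,-0.0038,0.0029,2.5,2.8,9.1],[0.01,-0.0039,0.0022,2.7,2.7,9.1],[0.0105,-0.004,0.0015,2.7,2.7,9.0],[0.0112,-0.0043,0.0009,2.9,2.6,9.0],[0.0118,-0.0049,0.0004,3.0,2.4,8.9],[0.0125,-0.0056,-0.0003,3.1,2.5,8.7]]

```text
t: 30.65
tcp_pos: [0.5211, 0.1062, 0.2174]
tool_rot: [0.657, -0.507, 0.064, -0.554]
force: [0.1, 0.1, -0.8]
finger_gap: 0.224
```

play_rows:
  steps:
    - [[0.013,-0.0066,-0.0008,3.2,2.3,8.7],[0.0136,-0.0078,-0.0013,3.5,2.2,8.6],[0.0139,-0.0091,-0.0017,3.6,2.1,8.4],[0.014,-0.0106,-0.0022,3.7,2.0,8.3],[0.0141,-0.0123,-0.0026,3.9,1.8,8.1],[0.0137,-0.0139,-0.003,4.2,1.7,7.9],[0.0132,-0.0157,-0.0032,4.2,1.4,7.8],[0.0124,-0.0175,-0.0035,4.5,1.2,7.5],[0.0114,-0.0192,-0.0037,4.6,1.0,7.4],[0,0,0,0,0,0]]

```text
t: 31.9
tcp_pos: [0.5585, -0.0457, 0.1769]
tool_rot: [-0.036, 0.818, 0.027, 0.573]
force: [0.2, 0.6, -0.7]
finger_gap: 0.219
```

```bash
python3 over.py .145 0 0 B1
```

```text
t 31.9 gap 18.636718336927498 F [ 0.2  0.6 -0.7] tube centre [ 0.5917 -0.0426  0.1437] cup (0.6117, -0.0427) rot err [-0.04  0.09 -0.  ]
insert n 1 end q [-0.55  0.87  2.33  2.51  1.27  1.54] tcp [ 0.578 -0.046  0.178] maxspeed frac 0.16
  minTCPz 0.177 min wrist z 0.270
[[-0.0079,-0.0019,0.0182,0.0,-0.1,0.0]]
```

View pics/over_B1.png

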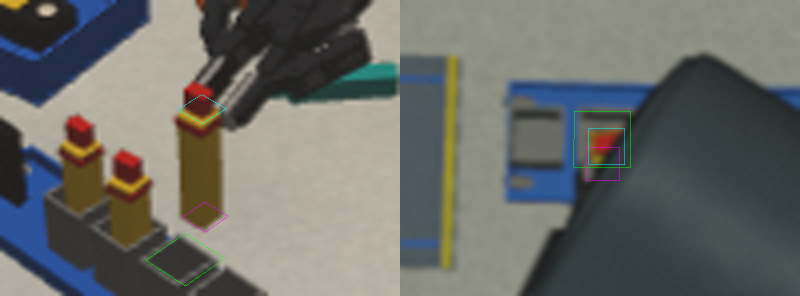

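play_rows:
  steps:
    - [[-0.0079,-0.0019,0.0182,0,-0.1,0],[0,0,0,0,0,0],[0.0165,0,0.006,0,0,0],[0.0165,0,0.006,0,0,0],[0.0165,0,0.006,0,0,0],[0.0165,0,0.006,0,0,0],[0,0,0,0,0,0]]

```text
t: 32.88
tcp_pos: [0.578, -0.0453, 0.1073]
tool_rot: [-0.035, 0.818, 0.027, 0.573]
force: [-0.1, 0.1, -0.5]
finger_gap: 0.225
```

```bash
python3 over.py .074 0 0 B2
```

```text
t 32.875 gap 19.085249216764108 F [-0.1  0.1 -0.5] tube centre [ 0.6113 -0.0422  0.0742] cup (0.6117, -0.0427) rot err [-0.05  0.04  0.08]
insert n 1 end q [-0.55  1.08  2.31  2.54  1.42  1.43] tcp [ 0.578 -0.046  0.107] maxspeed frac 0.0
  minTCPz 0.107 min wrist z 0.200
[[0.0001,-0.0005,0.0004,0.1,-0.0,-0.1]]
```

View pics/over_B2.png

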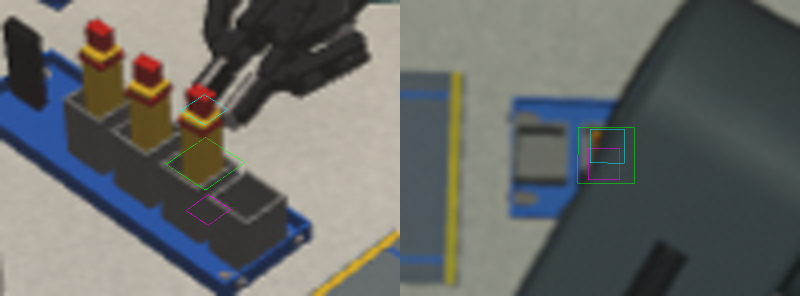

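Tube B is in cup 3. Release.

play_rows:
  steps:
    - [[0,0,0,0,0,0],[0,0,0,0,0,0],[0,0,-0.025,0,0,0],[-0.02,0,-0.02,0,0,0],[-0.028,0,-0.01,0,0,0],[-0.028,0,-0.01,0,0,0],[-0.028,0,-0.005,0,0,0]]
  fingers: 0.35

```text
t: 33.85
tcp_pos: [0.5477, -0.0487, 0.2311]
tool_rot: [-0.035, 0.818, 0.027, 0.574]
force: [0.3, -0.4, -0.5]
finger_gap: 0.351
```

```bash
python3 next.py 0 20 1 .032 .044
```

```text
tube [0.4403 0.2014 0.1297] was [0.44   0.202  0.1248] cost 0.27
t 33.95 q [-0.61  0.71  2.4   2.43  1.21  1.59] tcp [ 0.548 -0.048  0.234]
to pre n 26 end q [ 0.45  0.62  1.78 -0.43  0.91  0.61] tcp [0.436 0.233 0.134] maxspeed frac 0.28
  minTCPz 0.107 min wrist z 0.321
[[-0.0031,0.0424,0.0084,-7.7,-0.6,-6.2],[-0.005,0.0408,0.0093,-7.6,-0.7,-6.4],[-0.0065,0.0391,0.0099,-7.4,-1.0,-6.5],[-0.008,0.037,0.0105,-7.4,-1.2,-6.7],[-0.0093,0.0349,0.0109,-7.2,-1.3,-6.9],[-0.0103,0.0326,0.0113,-7.1,-1.5,-7.0],[-0.011,0.0303,0.0115,-6.9,-1.7,-7.1],[-0.0114,0.0278,0.0114,-6.9,-1.8,-7.3],[-0.0115,0.0253,0.0113,-6.7,-1.9,-7.4],[-0.0114,0.0228,0.011,-6.5,-2.0,-7.6]]
[[-0.0111,0.0205,0.0104,-6.4,-2.1,-7.6],[-0.0102,0.0184,0.0098,-6.3,-2.1,-7.8],[-0.0094,0.0163,0.0088,-6.2,-2.3,-7.8],[-0.0081,0.0146,0.0077,-6.1,-2.3,-7.9],[-0.0066,0.0131,0.0065,-6.0,-2.3,-8.0],[-0.0052,0.012,0.0052,-5.9,-2.4,-8.1],[-0.0034,0.0112,0.0035,-5.8,-2.4,-8.1],[-0.0018,0.0108,0.0019,-5.8,-2.4,-8.1],[-0.0002,0.0109,0.0001,-5.7,-2.5,-8.1],[0.0014,0.0113,-0.0018,-5.7,-2.6,-8.1]]
[[0.0029,0.0121,-0.0038,-5.7,-2.6,-8.1],[0.004,0.0134,-0.0057,-5.7,-2.6,-8.1],[0.0049,0.015,-0.0077,-5.6,-2.8,-8.0],[0.0054,0.0169,-0.0096,-5.7,-2.8,-8.0],[0.0055,0.019,-0.0116,-5.6,-3.0,-7.8],[0.0051,0.0214,-0.0134,-5.6,-3.1,-7.8]]
tcp path [[0.55, -0.05, 0.23], [0.55, 0.08, 0.23], [0.51, 0.18, 0.22], [0.44, 0.25, 0.2], [0.38, 0.28, 0.17], [0.33, 0.27, 0.14], [0.32, 0.25, 0.12], [0.34, 0.23, 0.11], [0.39, 0.22, 0.12]]
down n 3 end q [ 0.45  0.78  1.81 -0.51  0.73  0.73] tcp [0.436 0.233 0.044] maxspeed frac 0.16
  minTCPz 0.044 min wrist z 0.299
[[0.0103,0.0,0.0282,0.0,-0.0,0.0],[0.0102,0.0,0.0282,0.0,-0.0,0.0],[0.0103,0.0,0.0282,0.0,-0.0,0.0]]
```

View pics/nx_s0.png

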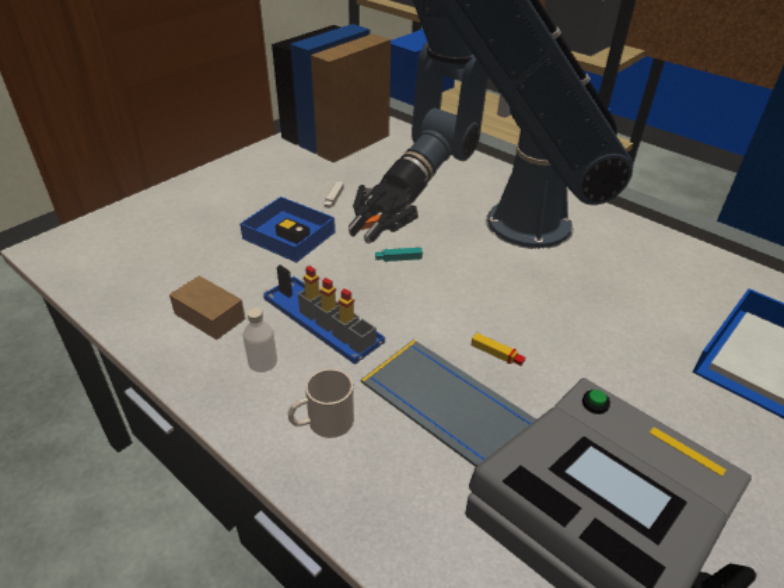

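Three tubes are standing; tube A (red end at (517,359)) is left.

play_rows:
  steps:
    - [[-0.0031,0.0424,0.0084,-7.7,-0.6,-6.2],[-0.005,0.0408,0.0093,-7.6,-0.7,-6.4],[-0.0065,0.0391,0.0099,-7.4,-1.0,-6.5],[-0.008,0.037,0.0105,-7.4,-1.2,-6.7],[-0.0093,0.0349,0.0109,-7.2,-1.3,-6.9],[-0.0103,0.0326,0.0113,-7.1,-1.5,-7.0],[-0.011,0.0303,0.0115,-6.9,-1.7,-7.1],[-0.0114,0.0278,0.0114,-6.9,-1.8,-7.3],[-0.0115,0.0253,0.0113,-6.7,-1.9,-7.4],[-0.0114,0.0228,0.011,-6.5,-2.0,-7.6]]

```text
t: 35.2
tcp_pos: [0.4209, 0.2648, 0.1864]
tool_rot: [0.759, -0.415, -0.184, -0.466]
force: [-0.7, -0.5, 0.6]
finger_gap: 0.349
```

play_rows:
  steps:
    - [[-0.0111,0.0205,0.0104,-6.4,-2.1,-7.6],[-0.0102,0.0184,0.0098,-6.3,-2.1,-7.8],[-0.0094,0.0163,0.0088,-6.2,-2.3,-7.8],[-0.0081,0.0146,0.0077,-6.1,-2.3,-7.9],[-0.0066,0.0131,0.0065,-6.0,-2.3,-8.0],[-0.0052,0.012,0.0052,-5.9,-2.4,-8.1],[-0.0034,0.0112,0.0035,-5.8,-2.4,-8.1],[-0.0018,0.0108,0.0019,-5.8,-2.4,-8.1],[-0.0002,0.0109,0.0001,-5.7,-2.5,-8.1],[0.0014,0.0113,-0.0018,-5.7,-2.6,-8.1]]
  fingers: 0.7

```text
t: 36.45
tcp_pos: [0.3291, 0.2335, 0.1067]
tool_rot: [0.904, 0.368, -0.171, -0.133]
force: [-0.9, 0.0, 0.9]
finger_gap: 0.7
```

play_rows:
  steps:
    - [[0.0029,0.0121,-0.0038,-5.7,-2.6,-8.1],[0.004,0.0134,-0.0057,-5.7,-2.6,-8.1],[0.0049,0.015,-0.0077,-5.6,-2.8,-8.0],[0.0054,0.0169,-0.0096,-5.7,-2.8,-8.0],[0.0055,0.019,-0.0116,-5.6,-3.0,-7.8],[0.0051,0.0214,-0.0134,-5.6,-3.1,-7.8],[0,0,0,0,0,0]]

```text
t: 37.33
tcp_pos: [0.4349, 0.2339, 0.1312]
tool_rot: [0.65, 0.741, -0.116, 0.126]
force: [-0.6, -0.9, -1.1]
finger_gap: 0.697
```

```bash
python3 down.py 0 20 1 .032 .044 1
```

```text
t 37.325 q [ 0.44  0.62  1.78 -0.42  0.91  0.6 ] gap 0.6971360463657256
corr n 2 end q [ 0.45  0.69  1.79 -0.46  0.83  0.66] tcp [0.436 0.233 0.094] maxspeed frac 0.1
  minTCPz 0.094 min wrist z 0.349
[[0.0059,0.0007,0.0176,-0.2,-0.1,0.1],[0.0059,0.0007,0.0177,-0.2,-0.2,0.1]]
down n 2 end q [ 0.45  0.78  1.81 -0.51  0.73  0.73] tcp [0.436 0.233 0.044] maxspeed frac 0.13
  minTCPz 0.044 min wrist z 0.299
[[0.0086,0.0,0.0235,0.0,0.0,-0.0],[0.0085,0.0,0.0235,-0.0,-0.0,0.0]]
```

View pics/dn_scene_0.png

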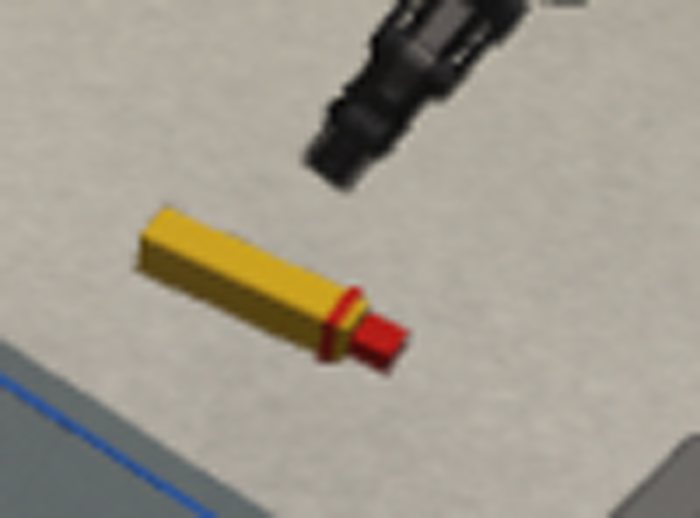

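Tube A (red end at (380,340) in the crop) is as measured. Lower and grip.

play_rows:
  steps:
    - [[0.0059,0.0007,0.0176,-0.2,-0.1,0.1],[0.0059,0.0007,0.0177,-0.2,-0.2,0.1],[0.0086,0,0.0235,0,0,0],[0.0043,0,0.0118,0,0,0],[0.0042,0,0.0118,0,0,0],[0,0,0,0,0,0]]

```text
t: 38.17
tcp_pos: [0.4366, 0.232, 0.0439]
tool_rot: [0.651, 0.739, -0.115, 0.131]
force: [-0.0, -0.6, 0.7]
finger_gap: 0.701
```

play_rows:
  steps:
    - [[0,0,0,0,0,0],[0,0,0,0,0,0],[0,0,0,0,0,0],[0,0,0,0,0,0]]
  fingers: 0

```text
t: 38.67
tcp_pos: [0.4374, 0.2328, 0.0454]
tool_rot: [0.651, 0.739, -0.113, 0.131]
force: [0.4, 0.9, 5.7]
finger_gap: 0.218
```

```bash
python3 grasp.py 0 20 1 10 4 .032 .044
```

```text
t 38.675 gap mm 18.53848605578579 F [0.4 0.9 5.7] err [ 0.0013 -0.0003  0.0014] [-0.14  0.    0.17] q [ 0.44  0.78  1.81 -0.51  0.73  0.73]
tube centre in tool [-0.0178 -0.0013  0.0431]
lift n 4 end q [ 0.44  0.51  1.73 -0.39  1.05  0.54] tcp [0.437 0.233 0.2  ] maxspeed frac 0.21
  minTCPz 0.045 min wrist z 0.301
[[-0.0133,0.0001,-0.0364,0.0,0.0,-0.0],[-0.0132,0.0002,-0.0364,-0.0,0.0,0.0],[-0.0133,0.0001,-0.0364,0.0,0.0,-0.0],[-0.0132,0.0001,-0.0365,0.0,0.0,-0.0]]
-0.06 0.07 0
-0.04 0.07 0
-0.04 0.1 0
-0.02 0.07 1
lowest tube end 0.073 TCP path [[0.44, 0.23, 0.2], [0.33, 0.25, 0.14], [0.32, 0.3, 0.16], [0.4, 0.31, 0.19], [0.52, 0.2, 0.2], [0.56, -0.0, 0.18]]
swing n 20 end q [-0.51  0.9   2.39  2.49  1.34 -1.66] tcp [ 0.559 -0.002  0.176] maxspeed frac 0.37
  minTCPz 0.142 min wrist z 0.269
[[0.0075,-0.0313,0.0215,7.6,5.2,-0.4],[0.0093,-0.0265,0.0186,6.8,6.1,-0.2],[0.0109,-0.0216,0.0153,5.9,6.8,0.1],[0.0123,-0.0167,0.0119,4.8,7.6,0.3],[0.0135,-0.0119,0.0082,3.6,8.1,0.5],[0.0147,-0.0072,0.0045,2.4,8.5,0.6],[0.0156,-0.0023,0.0008,1.1,8.7,0.7],[0.0164,0.0025,-0.0029,-0.2,8.8,0.7],[0.0168,0.0075,-0.0063,-1.6,8.7,0.6],[0.017,0.0124,-0.0094,-2.8,8.5,0.7]]
[[0.0167,0.0175,-0.0122,-4.2,8.0,0.5],[0.016,0.0225,-0.0145,-5.3,7.4,0.4],[0.0147,0.0275,-0.0165,-6.4,6.6,0.3],[0.0129,0.0323,-0.0181,-7.4,5.8,0.1],[0.0103,0.0369,-0.0192,-8.2,4.7,-0.1],[0.0071,0.0412,-0.0198,-9.0,3.6,-0.4],[0.0033,0.0449,-0.02,-9.4,2.3,-0.6],[-0.0013,0.0479,-0.02,-9.9,1.1,-0.9],[-0.0062,0.0504,-0.0194,-10.0,-0.3,-1.1],[-0.0117,0.052,-0.0187,-10.0,-1.5,-1.5]]
over cup n 2 end q [-0.48  0.87  2.33  2.5   1.27 -1.61] tcp [ 0.579 -0.002  0.176] maxspeed frac 0.08
  minTCPz 0.176 min wrist z 0.269
[[0.0034,0.0017,0.0093,-0.0,0.0,0.0],[0.0033,0.0017,0.0092,-0.0,0.0,0.0]]
```

play_rows:
  steps:
    - [[-0.0133,0.0001,-0.0364,0,0,0],[-0.0132,0.0002,-0.0364,0,0,0],[-0.0133,0.0001,-0.0364,0,0,0],[-0.0132,0.0001,-0.0365,0,0,0],[0.0075,-0.0313,0.0215,7.6,5.2,-0.4],[0.0093,-0.0265,0.0186,6.8,6.1,-0.2],[0.0109,-0.0216,0.0153,5.9,6.8,0.1],[0.0123,-0.0167,0.0119,4.8,7.6,0.3],[0.0135,-0.0119,0.0082,3.6,8.1,0.5],[0.0147,-0.0072,0.0045,2.4,8.5,0.6]]

```text
t: 39.92
tcp_pos: [0.3086, 0.2755, 0.1439]
tool_rot: [0.685, 0.655, -0.063, -0.313]
force: [0.1, -0.0, -0.4]
finger_gap: 0.217
```

play_rows:
  steps:
    - [[0.0156,-0.0023,0.0008,1.1,8.7,0.7],[0.0164,0.0025,-0.0029,-0.2,8.8,0.7],[0.0168,0.0075,-0.0063,-1.6,8.7,0.6],[0.017,0.0124,-0.0094,-2.8,8.5,0.7],[0.0167,0.0175,-0.0122,-4.2,8.0,0.5],[0.016,0.0225,-0.0145,-5.3,7.4,0.4],[0.0147,0.0275,-0.0165,-6.4,6.6,0.3],[0.0129,0.0323,-0.0181,-7.4,5.8,0.1],[0.0103,0.0369,-0.0192,-8.2,4.7,-0.1],[0.0071,0.0412,-0.0198,-9.0,3.6,-0.4]]

```text
t: 41.18
tcp_pos: [0.5238, 0.2, 0.2031]
tool_rot: [0.76, 0.237, 0.504, -0.334]
force: [0.5, 0.3, 0.3]
finger_gap: 0.214
```

```bash
python3 over.py .145 -.02 0 A0
```

```text
t 41.175 gap 18.221403006094597 F [0.5 0.3 0.3] tube centre [0.5433 0.2317 0.175 ] cup (0.6126, 0.0043) rot err [39.12 -1.32  2.95]
insert n 5 end q [-0.51  0.9   2.39  2.49  1.34 -1.66] tcp [ 0.559 -0.002  0.176] maxspeed frac 0.33
  minTCPz 0.176 min wrist z 0.269
[[-0.0032,0.0331,-0.0244,-7.8,0.3,-0.6],[-0.0035,0.0361,-0.0197,-7.8,0.2,-0.6],[-0.0037,0.0384,-0.0147,-7.9,0.3,-0.6],[-0.0042,0.04,-0.0092,-7.8,0.2,-0.6],[-0.0045,0.0408,-0.0038,-7.8,0.3,-0.5]]
```

play_rows:
  steps:
    - [[-0.0032,0.0331,-0.0244,-7.8,0.3,-0.6],[-0.0035,0.0361,-0.0197,-7.8,0.2,-0.6],[-0.0037,0.0384,-0.0147,-7.9,0.3,-0.6],[-0.0042,0.04,-0.0092,-7.8,0.2,-0.6],[-0.0045,0.0408,-0.0038,-7.8,0.3,-0.5],[0,0,0,0,0,0],[0.0034,0.0017,0.0093,0,0,0],[0.0033,0.0017,0.0092,0,0,0],[0,0,0,0,0,0]]

```text
t: 42.4
tcp_pos: [0.5796, 0.001, 0.1772]
tool_rot: [0.816, 0.072, 0.572, -0.053]
force: [-0.7, -0.1, 0.2]
finger_gap: 0.212
```

```bash
python3 over.py .074 0 0 A1
```

```text
t 42.4 gap 18.0120864443673 F [-0.7 -0.1  0.2] tube centre [0.6135 0.0072 0.1457] cup (0.6126, 0.0043) rot err [ 0.44  0.07 -0.07]
insert n 2 end q [-0.48  1.08  2.31  2.53  1.43 -1.72] tcp [ 0.579 -0.002  0.105] maxspeed frac 0.32
  minTCPz 0.105 min wrist z 0.198
[[-0.0339,0.0013,0.0116,-0.2,-0.0,0.0],[-0.034,0.0013,0.0115,-0.2,-0.1,0.1]]
```

View pics/over_A1.png

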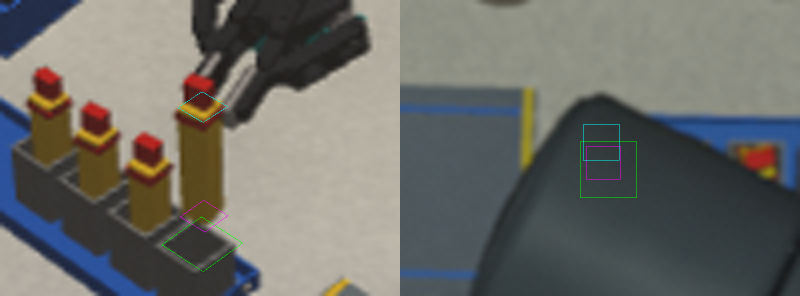

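play_rows:
  steps:
    - [[-0.017,0.0012,0.0056,-0.3,0,0],[-0.017,0.0012,0.0056,-0.1,0,0],[-0.017,0,0.0058,0,0,0],[-0.017,0,0.0058,0,0,0],[0,0,0,0,0,0]]

```text
t: 43.12
tcp_pos: [0.5769, -0.0022, 0.1033]
tool_rot: [0.817, 0.068, 0.57, -0.05]
force: [0.0, -0.8, -0.4]
finger_gap: 0.213
```

```bash
python3 over.py .074 0 0 A2
```

```text
t 43.125 gap 18.14184923065913 F [ 0.  -0.8 -0.4] tube centre [0.6107 0.0037 0.0717] cup (0.6126, 0.0043) rot err [-0.04 -0.19  0.15]
insert n 1 end q [-0.48  1.08  2.31  2.53  1.43 -1.72] tcp [ 0.579 -0.002  0.105] maxspeed frac 0.02
  minTCPz 0.103 min wrist z 0.197
[[0.0027,-0.0003,0.001,0.0,0.2,-0.2]]
```

View pics/over_A2.png

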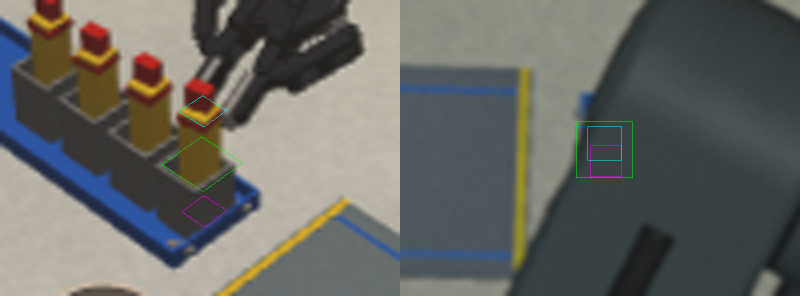

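All four tubes now stand in their cups. Release, back off and measure the carrier again.

play_rows:
  steps:
    - [[0,0,0,0,0,0],[0,0,0,0,0,0],[0,0,-0.025,0,0,0],[0.02,0,-0.02,0,0,0],[0.028,0,-0.01,0,0,0],[0.028,0,-0.01,0,0,0],[0.028,0,-0.005,0,0,0]]
  fingers: 0.35

```text
t: 44.1
tcp_pos: [0.547, -0.0076, 0.2274]
tool_rot: [0.817, 0.068, 0.571, -0.05]
force: [0.5, -0.3, -0.4]
finger_gap: 0.351
```

```bash
cat > tofin.py <<'E'
from fit import *; from plan import *
import sys
np.set_printoptions(precision=4,suppress=True)
x,y,ang,z=[float(a) for a in sys.argv[1:5]]
S=manip.sense();log();print(S["t"],np.round(S["q"],2),S["tcp_pos"])
for a in (ang,ang+180):
    for qb in iks(np.array([x,y,z]),down(a)):
        Q=jpath(S["q"],qb); print(a,len(Q)-1,np.round(qb,2),[np.round(fk(q,K)[0],2).tolist() for q in Q[::4]])
        if len(sys.argv)>5 and float(sys.argv[5])==a: show(Q)
E
python3 - <<'E'
from fit import *
np.set_printoptions(precision=4,suppress=True)
t=manip.snapshot("top");s=manip.snapshot("scene")
cv2.imwrite("pics/c_t.png",cv2.resize(t["img"][:,:,::-1],(784,588)));cv2.imwrite("pics/c_s.png",cv2.resize(s["img"][:,:,::-1],(784,588)))
E
python3 tofin.py .61 -.229 88.9 .16
```

```text
44.2 [-0.55  0.72  2.41  2.42  1.22 -1.57] [ 0.5475 -0.0071  0.2303]
88.9 15 [-0.53  0.67  1.44 -0.    1.02 -0.51] [[0.55, -0.01, 0.23], [0.58, 0.07, 0.22], [0.56, 0.05, 0.17], [0.57, -0.08, 0.14]]
268.9 21 [-0.53  0.67  1.44  0.    1.02  2.63] [[0.55, -0.01, 0.23], [0.58, 0.05, 0.23], [0.57, 0.07, 0.21], [0.56, 0.04, 0.17], [0.57, -0.06, 0.14], [0.6, -0.19, 0.15]]
```

View pics/c_s.png

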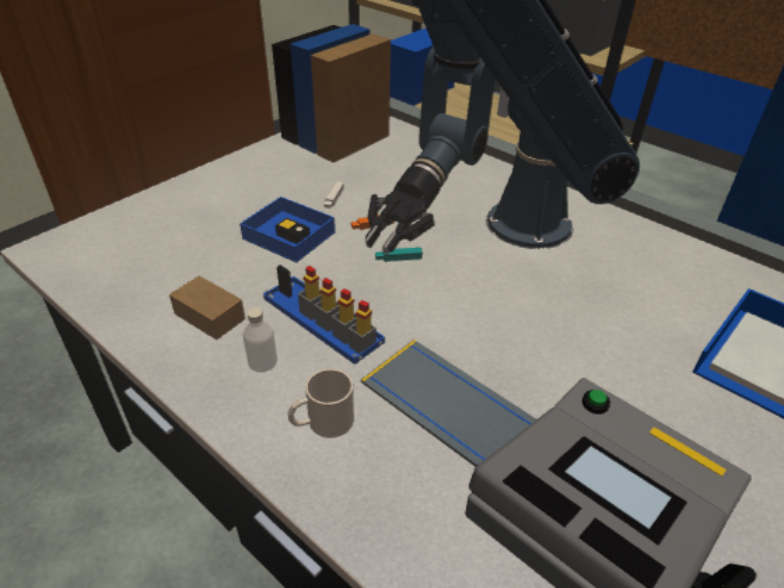

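View pics/c_t.png

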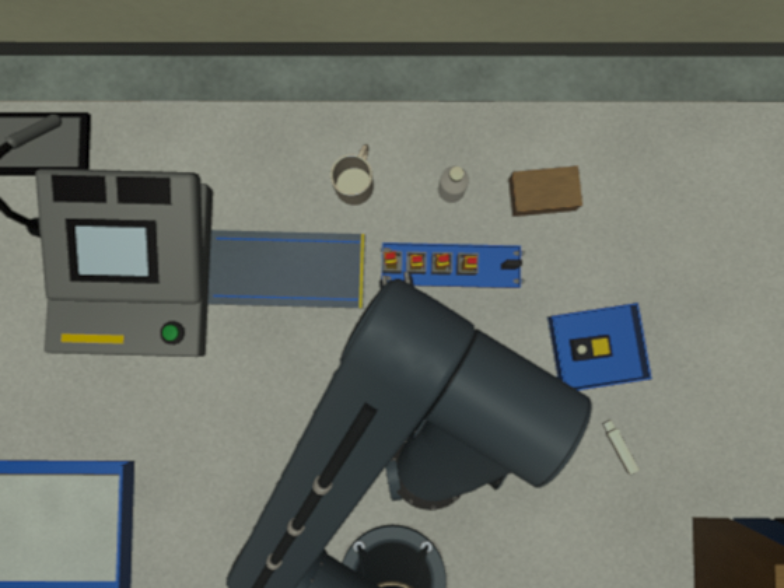

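Top and scene pictures show four tubes upright, red ends up, in cups 1–4, and the cassette in the tray. Next I swing clear of the tubes to a point above the fin.

```bash
python3 - <<'E'
from plan import *
S=manip.sense()
qb=[q for q in iks(np.array([.45,-.08,.30]),down(88.9)) ]; qb=nearest(qb,S["q"])
Q=jpath(S["q"],qb); print([np.round(fk(q,K)[0],2).tolist() for q in Q[::3]]); show(Q,"via")
q2=nearest(iks(np.array([.61,-.229,.24]),down(88.9)),qb); Q=jpath(qb,q2); print([np.round(fk(q,K)[0],2).tolist() for q in Q[::2]]); show(Q,"fin above")
E
```

```text
[[0.55, -0.01, 0.23], [0.55, 0.09, 0.27], [0.5, 0.14, 0.27], [0.46, 0.11, 0.25], [0.44, 0.01, 0.26]]
via n 14 end q [-0.42  0.24  1.78 -0.    1.12 -0.4 ] tcp [ 0.45 -0.08  0.3 ] maxspeed frac 0.44
  minTCPz 0.230 min wrist z 0.322
[[0.0202,-0.0336,0.007,8.8,2.4,-1.9],[0.0151,-0.0313,0.0061,8.6,1.1,-2.4],[0.0103,-0.0285,0.0044,8.4,-0.3,-2.9],[0.0053,-0.0253,0.0025,7.9,-1.5,-3.1],[0.0007,-0.0219,-0.0002,7.4,-2.9,-3.3],[-0.004,-0.0182,-0.003,6.8,-4.0,-3.4],[-0.0085,-0.0145,-0.0064,6.0,-5.3,-3.4],[-0.0128,-0.0108,-0.0101,5.1,-6.3,-3.2],[-0.0171,-0.0074,-0.0139,4.1,-7.2,-2.9],[-0.0213,-0.004,-0.0179,3.2,-8.1,-2.6]]
[[-0.0257,-0.001,-0.0218,2.2,-8.8,-2.1],[-0.0301,0.0017,-0.0255,1.1,-9.3,-1.6],[-0.0348,0.0043,-0.0288,0.3,-9.7,-1.0],[-0.0395,0.0064,-0.0317,-0.7,-10.1,-0.4]]
[[0.45, -0.08, 0.3], [0.54, -0.15, 0.28], [0.61, -0.23, 0.24]]
fin above n 4 end q [-0.53  0.58  1.38  0.    1.18 -0.51] tcp [ 0.61  -0.229  0.24 ] maxspeed frac 0.26
  minTCPz 0.240 min wrist z 0.512
[[-0.034,0.0453,0.0092,-0.0,0.0,-0.0],[-0.0359,0.0425,0.0132,-0.0,0.0,-0.0],[-0.0374,0.0393,0.017,-0.0,0.0,-0.0],[-0.0386,0.0357,0.0206,-0.0,0.0,-0.0]]
```

play_rows:
  steps:
    - [[0.0202,-0.0336,0.007,8.8,2.4,-1.9],[0.0151,-0.0313,0.0061,8.6,1.1,-2.4],[0.0103,-0.0285,0.0044,8.4,-0.3,-2.9],[0.0053,-0.0253,0.0025,7.9,-1.5,-3.1],[0.0007,-0.0219,-0.0002,7.4,-2.9,-3.3],[-0.004,-0.0182,-0.003,6.8,-4.0,-3.4],[-0.0085,-0.0145,-0.0064,6.0,-5.3,-3.4],[-0.0128,-0.0108,-0.0101,5.1,-6.3,-3.2],[-0.0171,-0.0074,-0.0139,4.1,-7.2,-2.9],[-0.0213,-0.004,-0.0179,3.2,-8.1,-2.6]]

```text
t: 45.45
tcp_pos: [0.447, 0.0784, 0.2473]
tool_rot: [0.71, 0.625, 0.241, -0.217]
force: [0.4, 0.8, -0.1]
finger_gap: 0.349
```

play_rows:
  steps:
    - [[-0.0257,-0.001,-0.0218,2.2,-8.8,-2.1],[-0.0301,0.0017,-0.0255,1.1,-9.3,-1.6],[-0.0348,0.0043,-0.0288,0.3,-9.7,-1.0],[-0.0395,0.0064,-0.0317,-0.7,-10.1,-0.4],[0,0,0,0,0,0]]
  fingers: 0.6

```text
t: 46.08
tcp_pos: [0.4511, -0.0808, 0.2971]
tool_rot: [0.714, 0.7, -0.001, -0.003]
force: [-0.2, 0.5, -0.1]
finger_gap: 0.604
```

```bash
cat > car.py <<'E'
from fit import *
import sys
np.set_printoptions(precision=4,suppress=True)
lbl=sys.argv[1]; x0=[float(a) for a in sys.argv[2:5]]; z=float(sys.argv[5]) if len(sys.argv)>5 else 0
tt=[box(0,y,.015,.107,.022,.022) for y in(-.03,.02,.07,.117)]
# plate axis
def axis(y): return .60595+.0234*(y-.2158)
t=manip.snapshot("top");s=manip.snapshot("scene")
BL=[CAR[0]]
for P,n in((t,"t"),(s,"s")):
    # blue pixels only + grey/tubes: use network mask
    r=manip.regions_of("carrier_mid",P)
    if not r: print(n,"none"); continue
    for parts,nm in((CAR,"car"),):
        b=fitpose([P],[r[0]["pixels"]],parts,x0,z=z); print(n,round(r[0]["score"],2),"fit",b[0],"cost",round(b[1],3),"off plate axis %.4f"%(b[0][0]-axis(b[0][1])),"yaw-plate %.2f deg"%(np.degrees(b[0][2])+1.34))
        if n=="t" or 1:
            f=4;I=cv2.resize(P["img"],None,fx=f,fy=f,interpolation=cv2.INTER_CUBIC)[:,:,::-1].copy()
            for q in CAR:
                m=sil(P,[q],*b[0],f,z); cs,_=cv2.findContours(m,cv2.RETR_EXTERNAL,cv2.CHAIN_APPROX_NONE); cv2.drawContours(I,cs,-1,(0,255,255),1)
            c=(w2p(P,[b[0][0],b[0][1],.03])[0]).astype(int)
            cv2.imwrite(f"pics/car_{n}_{lbl}.png",I[max(0,c[1]*f-220):c[1]*f+220,max(0,c[0]*f-300):c[0]*f+300])
s_=manip.sense(); print("t",s_["t"],"tcp",s_["tcp_pos"],"F",s_["force"],"gap",s_["finger_gap"])
E
python3 car.py 1 .612 -.115 -.02
```

```text
t 0.76 fit [ 0.6129 -0.1159 -0.0241] cost 0.137 off plate axis 0.0147 yaw-plate -0.04 deg
s 0.89 fit [ 0.613  -0.1167 -0.022 ] cost 0.183 off plate axis 0.0148 yaw-plate 0.08 deg
t 46.275 tcp [ 0.4489 -0.0795  0.2947] F [-0.5377  0.2416 -0.664 ] gap 0.6057019824663139
```

View pics/car_t_1.png

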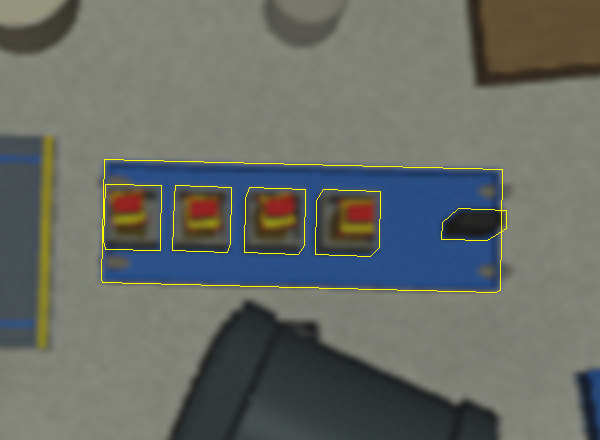

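```bash
python3 - <<'E'
from plan import *
S=manip.sense(); Rt=down(88.7)
Q=lpath(S["q"],np.array([.609,-.229,.24]),Rt,5); show(Q,"above"); show(lpath(Q[-1],np.array([.609,-.229,.135]),Rt,2),"down")
E
```

```text
above n 5 end q [-0.53  0.58  1.38  0.    1.18 -0.51] tcp [ 0.609 -0.229  0.24 ] maxspeed frac 0.24
  minTCPz 0.240 min wrist z 0.512
[[-0.0293,0.0327,0.0104,-0.1,-0.1,0.0],[-0.0293,0.0328,0.0104,-0.2,-0.1,0.1],[-0.0292,0.0327,0.0106,-0.1,-0.0,-0.0],[-0.0292,0.0327,0.0107,-0.1,-0.1,0.0],[-0.0292,0.0327,0.0108,-0.2,-0.1,0.0]]
down n 2 end q [-0.53  0.71  1.46 -0.    0.97 -0.51] tcp [ 0.609 -0.229  0.135] maxspeed frac 0.27
  minTCPz 0.135 min wrist z 0.407
[[-0.0,0.0,0.0525,0.0,0.0,-0.0],[-0.0,0.0,0.0525,0.0,0.0,-0.0]]
```

play_rows:
  steps:
    - [[-0.0293,0.0327,0.0104,-0.1,-0.1,0],[-0.0293,0.0328,0.0104,-0.2,-0.1,0.1],[-0.0292,0.0327,0.0106,-0.1,0,0],[-0.0292,0.0327,0.0107,-0.1,-0.1,0],[-0.0292,0.0327,0.0108,-0.2,-0.1,0],[0,0,0.05,0,0,0],[0,0,0.04,0,0,0],[0,0,0.015,0,0,0],[0,0,0,0,0,0]]
  fingers: 0.5

```text
t: 47.4
tcp_pos: [0.6103, -0.2301, 0.1365]
tool_rot: [0.715, 0.699, 0.0, 0.001]
force: [-0.6, 0.9, -0.9]
finger_gap: 0.499
```

```bash
python3 - <<'E'
from h import *
s,p,Rm=st(); print(s["t"],p)
for n,f in(("top",6),("scene",6)):
    P=manip.snapshot(n); crop(P,w2p(P,[.609,-.229,.08])[0],60,f"pics/fin_{n}.png",6)
a=[cv2.imread(f"pics/fin_{n}.png") for n in("top","scene")]; cv2.imwrite("pics/fin.png",np.hstack([cv2.resize(x,(400,300)) for x in a]))
E
```

```text
47.4 [ 0.61032975 -0.23009133  0.1365141 ]
```

View pics/fin.png

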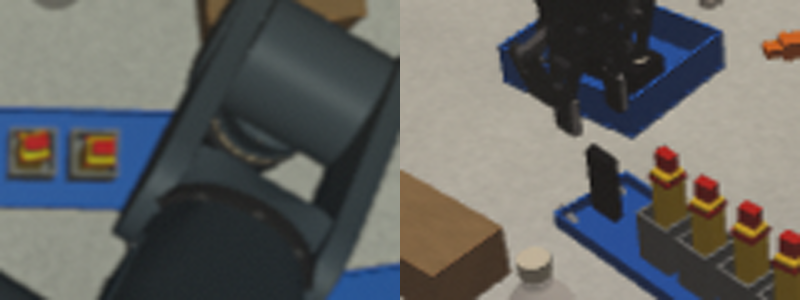

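play_rows:
  steps:
    - [[0.002,-0.003,0.02,0,0,0],[0,0,0.025,0,0,0],[0,0,0.0205,0,0,0],[0,0,0,0,0,0]]

```text
t: 48.0
tcp_pos: [0.6081, -0.2286, 0.0719]
tool_rot: [0.715, 0.699, 0.0, 0.002]
force: [-0.6, 0.6, 0.7]
finger_gap: 0.498
```

play_rows:
  steps:
    - [[0,0,0,0,0,0],[0,0,0,0,0,0],[0,0,0,0,0,0]]
  fingers: 0
  squeeze: 25

```text
t: 48.38
tcp_pos: [0.6095, -0.2295, 0.0739]
tool_rot: [0.715, 0.699, 0.001, 0.004]
force: [1.1, -0.4, 3.6]
finger_gap: 0.135
```

```bash
python3 car.py 2 .612 -.115 -.02
```

```text
t 0.62 fit [ 0.6143 -0.1058 -0.0361] cost 0.564 off plate axis 0.0159 yaw-plate -0.73 deg
s 0.74 fit [ 0.5399 -0.1187  0.0488] cost 0.914 off plate axis -0.0582 yaw-plate 4.14 deg
t 48.575 tcp [ 0.6095 -0.2295  0.0739] F [ 0.944  -0.8913  5.148 ] gap 0.13200444387617294
```

View pics/car_s_2.png

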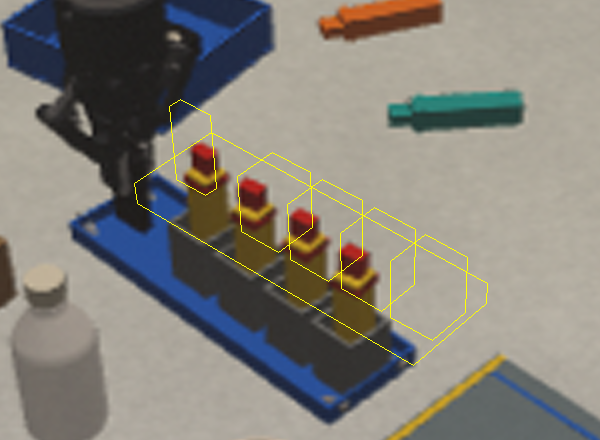

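Fin is pinched (11 mm). Next I relieve the vertical load and slide diagonally on the counter: about 24 mm forward and 13.5 mm towards -x onto the plate's axis.

play_rows:
  steps:
    - [[0,0,-0.002,0,0,0],[0.002,-0.001,0,0,0,0],[0.003,-0.0017,0,0,0,0],[0.003,-0.0018,0,0,0,0],[0.003,-0.0018,0,0,0,0],[0.003,-0.0018,0,0,0,0],[0.003,-0.0018,0,0,0,0],[0.003,-0.0018,0,0,0,0],[0.003,-0.0018,0,0,0,0],[0,0,0,0,0,0]]
  squeeze: 60

```text
t: 49.82
tcp_pos: [0.595, -0.2047, 0.0742]
tool_rot: [0.715, 0.699, 0.0, 0.002]
force: [-0.2, -0.3, -4.0]
finger_gap: 0.128
```

```bash
cat > edge.py <<'E'
from fit import *
import sys
np.set_printoptions(precision=4,suppress=True)
lbl=sys.argv[1]; z0=float(sys.argv[2]) if len(sys.argv)>2 else 0
t=manip.snapshot("top");s=manip.snapshot("scene"); S=manip.sense()
H=cv2.cvtColor(t["img"],cv2.COLOR_RGB2HSV)
tcp=S["tcp_pos"]
# rim: blue pixels of carrier in the top view
m=cv2.inRange(H,(105,110,35),(125,255,255)); u=w2p(t,[tcp[0],tcp[1]+.115,.02+z0])[0]
w=np.zeros_like(m); cv2.rectangle(w,(int(u[0]-62),int(u[1]-24)),(int(u[0]+62),int(u[1]+24)),255,-1); m&=w
# per column top & bottom edges of blue (subpixel by value threshold skipped)
ys,xs=np.where(m>0); up=[];lo=[]
for c in np.unique(xs):
    r=ys[xs==c]
    if r.max()-r.min()>24: up.append((c,r.min()-.5)); lo.append((c,r.max()+.5))
print("cols",len(up), "leading (left) edge col",xs.min())
def ln(P,z):
    W=p2w(t,np.array(P),z)[:,:2]; a=np.polyfit(W[:,1],W[:,0],1)
    for k in range(5):
        r=W[:,0]-np.polyval(a,W[:,1]); g=np.abs(r)<max(.0012,1.5*np.median(np.abs(r))); a=np.polyfit(W[g,1],W[g,0],1)
    return a,W[:,1].min(),W[:,1].max()
if up:
    A,y0,y1=ln(up,.024+z0); B,_,_=ln(lo,.006+z0)   # far rim top edge; near side bottom edge
    ym=tcp[1]+.115
    far,near=np.polyval(A,ym),np.polyval(B,ym)
    print("far x %.4f near x %.4f width %.4f centre %.4f slopes %.4f %.4f  (plate .0234)"%(far,near,far-near,(far+near)/2,A[0],B[0]), "axis x there %.4f"%(.60595+.0234*(ym-.2158)))
    print("leading edge y at rim z %.4f"%p2w(t,[xs.min()-.5,u[1]],.024+z0)[0][1])
print("t",S["t"],"tcp",tcp,"F",S["force"],"gap",S["finger_gap"],"rot",R.from_quat(S["tool_rot"]).as_matrix()[:,0])
crop(t,u,80,f"pics/e_t_{lbl}.png",5); crop(s,w2p(s,[tcp[0],tcp[1]+.115,.03])[0],64,f"pics/e_s_{lbl}.png",6)
a=[cv2.imread(f"pics/e_{n}_{lbl}.png") for n in "ts"]; cv2.imwrite(f"pics/e_{lbl}.png",np.hstack([cv2.resize(x,(400,300)) for x in a]))
E
python3 edge.py 1
```

```text
cols 30 leading (left) edge col 250
far x 0.6385 near x 0.5564 width 0.0821 centre 0.5975 slopes -0.0019 -0.0022  (plate .0234) axis x there 0.5988
leading edge y at rim z 0.0852
t 49.925 tcp [ 0.595  -0.2048  0.0741] F [ 1.5914  0.7673 -4.426 ] gap 0.12854151953022253 rot [ 0.0222  0.9997 -0.0024]
```

View pics/e_1.png

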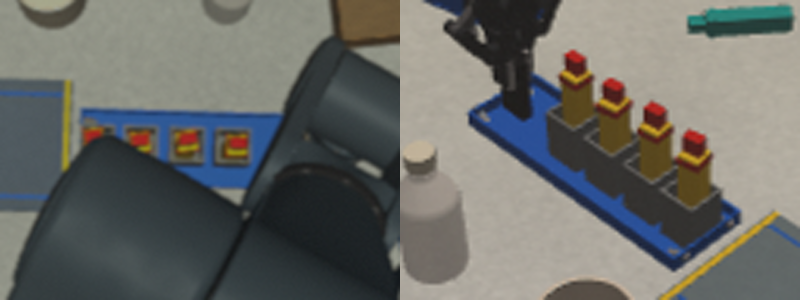

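```bash
cat > far.py <<'E'
from fit import *
np.set_printoptions(precision=4,suppress=True)
def faredge(t,x,y0,y1,z,off=.042):
    "subpixel far rim edge; returns x(y) fit near expected x+off"
    I=t["img"].astype(float); b=I[...,2]-I[...,0]
    c0,c1=sorted([w2p(t,[x+off,y0,z])[0][0],w2p(t,[x+off,y1,z])[0][0]]); pts=[]
    for c in range(int(c0)+1,int(c1)):
        y=p2w(t,[c,w2p(t,[x+off,(y0+y1)/2,z])[0][1]],z)[0][1]; r0=w2p(t,[x+off,y,z])[0][1]
        rr=np.arange(int(r0)-6,int(r0)+8); v=b[rr,c]; lo=v[:3].mean(); hi=np.median(np.sort(v)[-3:]); th=(lo+hi)/2
        if hi-lo<25: continue
        i=np.argmax(v>th); 
        if i>0: pts.append((c,rr[i]-1+(th-v[i-1])/(v[i]-v[i-1])))
    W=p2w(t,np.array(pts),z)[:,:2]; a=np.polyfit(W[:,1],W[:,0],1)
    for k in range(6):
        r=W[:,0]-np.polyval(a,W[:,1]); g=np.abs(r)<max(.0008,2*np.median(np.abs(r))); a=np.polyfit(W[g,1],W[g,0],1)
    return a,g.sum(),np.std(r[g])
if __name__=="__main__":
    import sys
    cx,cy,z=[float(v) for v in sys.argv[1:4]]; y0=float(sys.argv[4]) if len(sys.argv)>4 else cy-.12; y1=float(sys.argv[5]) if len(sys.argv)>5 else cy+.12
    t=manip.snapshot("top"); a,n,sd=faredge(t,cx,y0,y1,z+.024)
    ax=.60595+.0234*(cy-.2158)
    print("n",n,"sd",sd,"far edge x at cy %.4f -> centre %.4f"%(np.polyval(a,cy),np.polyval(a,cy)-.042),"axis %.4f"%ax,"slope %.4f (plate .0234)"%a[0])
E
python3 far.py .598 -.09 0 -.15 .04
```

```text
n 65 sd 0.0003046793905087682 far edge x at cy 0.6391 -> centre 0.5971 axis 0.5988 slope 0.0259 (plate .0234)
```

```bash
cat > slide.py <<'E'
from plan import *
import sys
# args: c0 c1 step(m) edge lateral(total) 
def pose(c,edge,e1=.040,e0=.0):
    e=edge-c; h=.008
    if e>.132: th=0;zr=0
    elif e>.118: th=h/.236*(.132-e)/.014; zr=0
    elif e>e1: th=h/(e+.118); zr=0
    elif e>e0: th=h/(e1+.118)*(e-e0)/(e1-e0); zr=h-(e+.118)*th
    else: th=0; zr=h
    # TCP local rel to rear contact (-.118,0): (+.003,.074)
    # rear contact forward coordinate: keep centre coordinate c (at sole) => rear at c-.118*cos
    fy=c-.118*np.cos(th)+.003*np.cos(th)-.074*np.sin(th); fz=zr+.003*np.sin(th)+.074*np.cos(th)
    return fy,fz,th
def gen(cs,edge,lat,nlat):
    out=[];f,z,th=pose(cs[0],edge); L=0
    for i,c in enumerate(cs[1:]):
        f2,z2,t2=pose(c,edge); l2=lat*min(1,(i+1)/nlat)
        d=np.array([f2-f,z2-z]); # forward, up -> tool x (pitched th): forward cos + up sin ; tool z down
        tx=d[0]*np.cos(th)+d[1]*np.sin(th); tz=-(d[1]*np.cos(th)-d[0]*np.sin(th)); ty=l2-L
        r=[round(tx,4),round(ty,4),round(tz,4),0,round(np.degrees(t2-th),1),0]; out.append([float(v) for v in r])
        f+=r[0]*np.cos(th)+r[2]*np.sin(th); z+=r[0]*np.sin(th)-r[2]*np.cos(th); th+=np.radians(r[4]); L+=r[1]
    for i in range(0,len(out),10): print("c->",round(cs[min(i+10,len(out))],4),str(out[i:i+10]).replace(" ","")); 
    print("end f %.4f z %.4f th %.2f"%(f,z,np.degrees(th)))
c0,c1,st_,edge,lat,nl=[float(v) for v in sys.argv[1:7]]
gen(np.linspace(c0,c1,int(round((c1-c0)/st_))+1),edge,lat,nl)
E
python3 slide.py -.0898 .0702 .004 .0605 .0012 4
```

```text
c-> -0.0498 [[0.004,0.0003,-0.0,0.0,0.0,0.0],[0.004,0.0003,-0.0,0.0,0.0,0.0],[0.004,0.0003,-0.0,0.0,0.0,0.0],[0.004,0.0003,-0.0,0.0,0.0,0.0],[0.0037,0.0,-0.0,0.0,0.2,0.0],[0.0033,0.0,-0.0,0.0,0.6,0.0],[0.0033,0.0,0.0,0.0,0.5,0.0],[0.0033,0.0,0.0001,0.0,0.6,0.0],[0.0039,0.0,0.0001,0.0,0.1,0.0],[0.004,0.0,0.0001,0.0,0.0,0.0]]
c-> -0.0098 [[0.0039,0.0,0.0002,0.0,0.0,0.0],[0.004,0.0,0.0001,0.0,0.1,0.0],[0.0039,0.0,0.0002,0.0,0.0,0.0],[0.004,0.0,0.0001,0.0,0.1,0.0],[0.0039,0.0,0.0002,0.0,0.0,0.0],[0.004,0.0,0.0001,0.0,0.0,0.0],[0.0039,0.0,0.0002,0.0,0.1,0.0],[0.004,0.0,0.0001,0.0,0.0,0.0],[0.0039,0.0,0.0002,0.0,0.1,0.0],[0.0039,0.0,0.0001,0.0,0.0,0.0]]
c-> 0.0302 [[0.004,0.0,0.0002,0.0,0.1,0.0],[0.0039,0.0,0.0002,0.0,0.0,0.0],[0.0039,0.0,0.0002,0.0,0.1,0.0],[0.0039,0.0,0.0001,0.0,0.1,0.0],[0.004,0.0,0.0002,0.0,0.0,0.0],[0.0039,0.0,0.0002,0.0,0.1,0.0],[0.0039,0.0,0.0002,0.0,0.1,0.0],[0.0041,0.0,-0.0002,0.0,-0.1,0.0],[0.0044,0.0,-0.0008,0.0,-0.3,0.0],[0.0044,0.0,-0.0007,0.0,-0.3,0.0]]
c-> 0.0702 [[0.0044,0.0,-0.0007,0.0,-0.3,0.0],[0.0043,0.0,-0.0007,0.0,-0.3,0.0],[0.0044,0.0,-0.0007,0.0,-0.3,0.0],[0.0044,0.0,-0.0007,0.0,-0.3,0.0],[0.0044,0.0,-0.0006,0.0,-0.3,0.0],[0.0044,0.0,-0.0006,0.0,-0.2,0.0],[0.0043,0.0,-0.0006,0.0,-0.3,0.0],[0.0043,0.0,-0.0003,0.0,-0.2,0.0],[0.004,0.0,-0.0,0.0,-0.0,0.0],[0.004,0.0,-0.0,0.0,-0.0,0.0]]
end f -0.0448 z 0.0820 th 0.00
```

play_rows:
  steps:
    - [[0.003,0.0003,0.001,0,0,0],[0.004,0.0003,0,0,0,0],[0.004,0.0003,0,0,0,0],[0.004,0.0003,0,0,0,0],[0.0037,0,0,0,0.2,0],[0.0033,0,0,0,0.6,0],[0.0033,0,0,0,0.5,0],[0.0033,0,0.0001,0,0.6,0],[0.0039,0,0.0001,0,0.1,0],[0.005,0,0.0001,0,0,0]]
  squeeze: 45

```text
t: 51.22
tcp_pos: [0.5986, -0.1692, 0.074]
tool_rot: [0.715, 0.699, 0.013, -0.008]
force: [0.2, -4.7, 2.4]
finger_gap: 0.13
```

```bash
python3 edge.py 2; python3 far.py .598 -.05 0.002 -.1 .06
```

```text
cols 36 leading (left) edge col 237
far x 0.6430 near x 0.5629 width 0.0801 centre 0.6029 slopes 0.0392 0.0766  (plate .0234) axis x there 0.5997
leading edge y at rim z 0.1212
t 51.325 tcp [ 0.5983 -0.1675  0.0739] F [ 0.5542 -2.2791  2.5296] gap 0.13087594392130109 rot [0.0234 0.9992 0.0319]
n 57 sd 0.000274613993785916 far edge x at cy 0.6426 -> centre 0.6006 axis 0.5997 slope 0.0312 (plate .0234)
```

View pics/e_2.png

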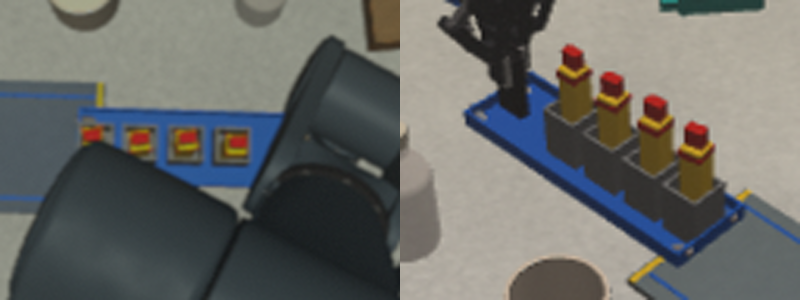

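The leading end rides up over the yellow line squarely with all tubes upright. Continue.

play_rows:
  steps:
    - [[0.0039,0,0.0002,0,0,0],[0.004,0,0.0001,0,0.1,0],[0.0039,0,0.0002,0,0,0],[0.004,0,0.0001,0,0.1,0],[0.0039,0,0.0002,0,0,0],[0.004,0,0.0001,0,0,0],[0.0039,0,0.0002,0,0.1,0],[0.004,0,0.0001,0,0,0],[0.0039,0,0.0002,0,0.1,0],[0.0039,0,0.0001,0,0,0]]

```text
t: 52.62
tcp_pos: [0.5993, -0.13, 0.074]
tool_rot: [0.715, 0.699, 0.015, -0.01]
force: [-0.0, -7.4, 4.1]
finger_gap: 0.131
```

```bash
python3 edge.py 3
```

```text
cols 55 leading (left) edge col 223
far x 0.6425 near x 0.5620 width 0.0805 centre 0.6023 slopes 0.0276 0.0183  (plate .0234) axis x there 0.6006
leading edge y at rim z 0.1601
t 52.725 tcp [ 0.5991 -0.129   0.074 ] F [ 0.189  -4.7072  5.71  ] gap 0.1309660335179731 rot [0.0216 0.9991 0.037 ]
```

View pics/e_3.png

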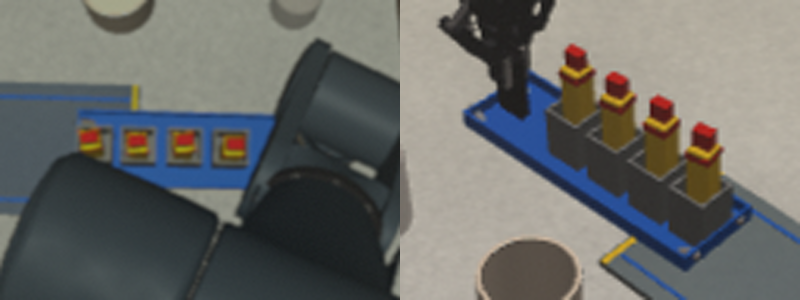

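play_rows:
  steps:
    - [[0.004,-0.0002,0.0002,0,0.1,0],[0.0039,-0.0002,0.0002,0,0,0],[0.0039,-0.0002,0.0002,0,0.1,0],[0.0039,-0.0002,0.0001,0,0.1,0],[0.004,-0.0002,0.0002,0,0,0],[0.0039,0,0.0002,0,0.1,0],[0.0039,0,0.0002,0,0.1,0],[0.0041,0,-0.0002,0,-0.1,0],[0.0044,0,-0.0008,0,-0.3,0],[0.0044,0,-0.0007,0,-0.3,0]]

```text
t: 53.98
tcp_pos: [0.5989, -0.0894, 0.0758]
tool_rot: [0.715, 0.699, 0.014, -0.009]
force: [0.1, -7.2, 4.2]
finger_gap: 0.13
```

play_rows:
  steps:
    - [[0.0044,0,-0.0007,0,-0.3,0],[0.0043,0,-0.0007,0,-0.3,0],[0.0044,0,-0.0007,0,-0.3,0],[0.0044,0,-0.0007,0,-0.3,0],[0.0044,0,-0.0006,0,-0.3,0],[0.0044,0,-0.0006,0,-0.2,0],[0.0043,0,-0.0006,0,-0.3,0],[0.0043,0,-0.0003,0,-0.2,0],[0.004,0,0,0,0,0],[0.004,0,0,0,0,0]]

```text
t: 55.22
tcp_pos: [0.5998, -0.0467, 0.0817]
tool_rot: [0.715, 0.7, 0.0, 0.004]
force: [-0.6, -8.6, 7.0]
finger_gap: 0.132
```

```bash
python3 edge.py 4 .008; python3 far.py .602 .07 .008 0.02 .18
```

```text
cols 69 leading (left) edge col 193
far x 0.6588 near x 0.5442 width 0.1146 centre 0.6015 slopes 0.0323 -0.0023  (plate .0234) axis x there 0.6025
leading edge y at rim z 0.2418
t 55.325 tcp [ 0.5998 -0.0462  0.0816] F [ 0.0046 -6.0926  6.3881] gap 0.13241944850034523 rot [ 0.0214  0.9998 -0.0052]
n 55 sd 0.007188148091575753 far edge x at cy 0.6481 -> centre 0.6061 axis 0.6025 slope 0.0061 (plate .0234)
```

View pics/e_4.png

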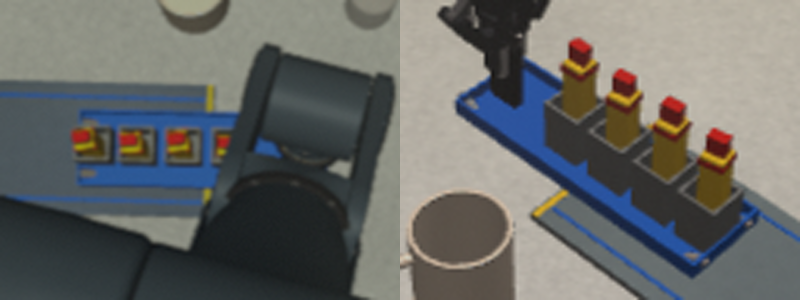

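```bash
sed -i 's/int(r0)-6,int(r0)+8/int(r0)-3,int(r0)+5/; s/v\[:3\].mean()/v[:2].min()/' far.py; for r in ".02 .10" ".06 .10"  ".10 .18"; do python3 far.py .602 .0688 .008 $r; done
python3 - <<'E'
from far import *
t=manip.snapshot("top")
# plate line subpixel at z=.008: ridge centre of blueness in both lines, several columns left of carrier
I=t["img"].astype(float); b=I[...,2]-I[...,0]
for y in np.linspace(.23,.32,4):
    o=[]
    for xo in(.058,-.058):
        x=.60595+.0234*(y-.2158)+xo; u=w2p(t,[x,y,.008])[0]; c=int(round(u[0])); rr=np.arange(int(u[1])-4,int(u[1])+6); v=b[rr,c]; v=np.clip(v-np.median(v)-3,0,None)
        r=(rr*v).sum()/max(v.sum(),1e-6); o.append(p2w(t,[c,r],.008)[0][0])
    print(y,o,np.mean(o),"axis",.60595+.0234*(y-.2158))
E
```

```text
n 19 sd 0.00040235794985060474 far edge x at cy 0.6434 -> centre 0.6014 axis 0.6025 slope 0.0203 (plate .0234)
n 7 sd 0.00043935738641615756 far edge x at cy 0.6434 -> centre 0.6014 axis 0.6025 slope 0.0256 (plate .0234)
n 28 sd 0.00023884853833876988 far edge x at cy 0.6437 -> centre 0.6017 axis 0.6025 slope 0.0209 (plate .0234)
0.23 [np.float64(0.6646733232835491), np.float64(0.5484166212915588)] 0.606544972287554 axis 0.60628228
0.26 [np.float64(0.6655455633064987), np.float64(0.549320852000556)] 0.6074332076535274 axis 0.60698428
0.29000000000000004 [np.float64(0.6660176734277312), np.float64(0.5516877808763471)] 0.6088527271520392 axis 0.60768628
0.32 [np.float64(0.6665553434513249), np.float64(0.5506345103136987)] 0.6085949268825118 axis 0.60838828
```

Carrier is flat on the plate and about 1 mm off the axis; I correct that and go on.

play_rows:
  steps:
    - [[0.006,0.0003,-0.0005,0,0,0.1],[0.007,0.0003,-0.0003,0,0,0],[0.007,0.0003,0,0,0,0],[0.007,0.0002,0,0,0,0],[0.007,0,0,0,0,0],[0.007,0,0,0,0,0],[0.007,0,0,0,0,0],[0.007,0,0,0,0,0],[0.007,0,0,0,0,0],[0.007,0,0,0,0,0]]

```text
t: 56.82
tcp_pos: [0.6019, 0.0225, 0.0819]
tool_rot: [0.715, 0.699, -0.0, 0.004]
force: [0.7, -8.6, 5.8]
finger_gap: 0.131
```

play_rows:
  steps:
    - [[0.007,0,0,0,0,0],[0.007,0,0,0,0,0],[0.007,0,0,0,0,0],[0.007,0,0,0,0,0],[0.007,0,0,0,0,0],[0.007,0,0,0,0,0],[0.007,0,0,0,0,0],[0.007,0,0,0,0,0],[0.006,0,0,0,0,0],[0.002,0,0,0,0,0]]

```text
t: 58.08
tcp_pos: [0.6033, 0.0864, 0.0819]
tool_rot: [0.715, 0.699, -0.001, 0.004]
force: [-0.1, -10.3, 6.9]
finger_gap: 0.134
```

```bash
python3 edge.py 5 .008; python3 - <<'E'
from far import *
s=manip.sense(); cy=s["tcp_pos"][1]+.115; t=manip.snapshot("top"); ax=.60595+.0234*(cy-.2158)
for y0,y1 in((cy-.04,cy+.12),(cy-.11,cy+.12),(cy+.02,cy+.12)):
    a,n,sd=faredge(t,ax-.001,y0,y1,.032); print(n,sd,"centre %.4f axis %.4f slope %.4f"%(np.polyval(a,cy)-.042,ax,a[0]),"tcp axis %.4f"%(.60595+.0234*(s["tcp_pos"][1]-.2158)))
E
```

```text
cols 46 leading (left) edge col 152
far x 0.6646 near x 0.5467 width 0.1179 centre 0.6057 slopes -0.0018 -0.0022  (plate .0234) axis x there 0.6056
leading edge y at rim z 0.3550
t 58.175 tcp [0.6033 0.0866 0.0819] F [-0.1813 -6.4385  8.6626] gap 0.13351135101860212 rot [ 0.0229  0.9997 -0.0054]
40 0.0003746455717165067 centre 0.6054 axis 0.6056 slope 0.0197 tcp axis 0.6029
40 0.0003746455717165067 centre 0.6054 axis 0.6056 slope 0.0197 tcp axis 0.6029
36 0.0003685248330322749 centre 0.6053 axis 0.6056 slope 0.0220 tcp axis 0.6029
```

View pics/e_5.png

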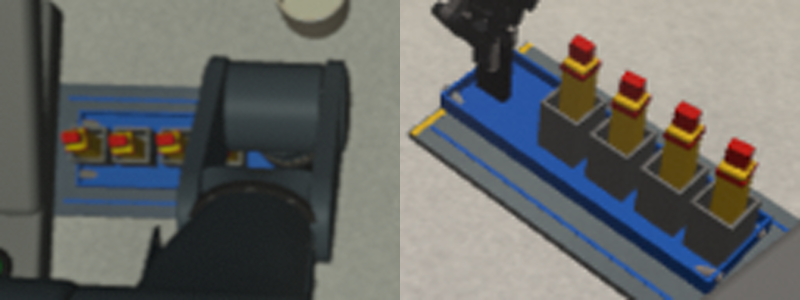

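play_rows:
  steps:
    - [[0.0025,0,-0.0005,0,0,0],[0.0025,0,-0.0005,0,0,0],[0.0025,0,0,0,0,0],[0.0025,0,0,0,0,0],[0.0025,0,0,0,0,0],[0.0025,0,0,0,0,0],[0.0025,0,0,0,0,0],[0.0025,0,0,0,0,0]]

```text
t: 59.22
tcp_pos: [0.603, 0.1067, 0.0819]
tool_rot: [0.715, 0.699, -0.001, 0.003]
force: [-0.6, -6.4, 3.9]
finger_gap: 0.127
```

play_rows:
  steps:
    - [[0.001,0,0,0,0,0],[0.001,0,0,0,0,0],[0.001,0,0,0,0,0]]

```text
t: 59.6
tcp_pos: [0.6031, 0.1097, 0.0819]
tool_rot: [0.715, 0.699, -0.001, 0.003]
force: [0.5, -6.2, 3.3]
finger_gap: 0.129
```

play_rows:
  steps:
    - [[0.001,0,0,0,0,0],[0.001,0,0,0,0,0],[0.001,0,0,0,0,0]]

```text
t: 59.98
tcp_pos: [0.6032, 0.1126, 0.0819]
tool_rot: [0.715, 0.699, -0.001, 0.003]
force: [0.2, -6.5, 4.1]
finger_gap: 0.13
```

play_rows:
  steps:
    - [[0.001,0,0,0,0,0],[0.001,0,0,0,0,0]]

```text
t: 60.22
tcp_pos: [0.6032, 0.1132, 0.0819]
tool_rot: [0.715, 0.699, -0.002, 0.004]
force: [0.1, -13.2, 3.7]
finger_gap: 0.134
```

play_rows:
  steps:
    - [[0.001,0,0,0,0,0],[0.001,0,0,0,0,0]]

```text
t: 60.48
tcp_pos: [0.6033, 0.1134, 0.082]
tool_rot: [0.715, 0.699, -0.003, 0.004]
force: [-1.1, -19.4, 4.1]
finger_gap: 0.13
```

```bash
python3 edge.py 6 .008
```

```text
cols 40 leading (left) edge col 147
far x 0.6646 near x 0.5450 width 0.1196 centre 0.6048 slopes -0.0018 0.0279  (plate .0234) axis x there 0.6062
leading edge y at rim z 0.3688
t 60.575 tcp [0.6033 0.1133 0.0819] F [ -0.7718 -16.6163   4.7108] gap 0.1332314112668943 rot [ 0.0225  0.9997 -0.0099]
```

View pics/e_6.png

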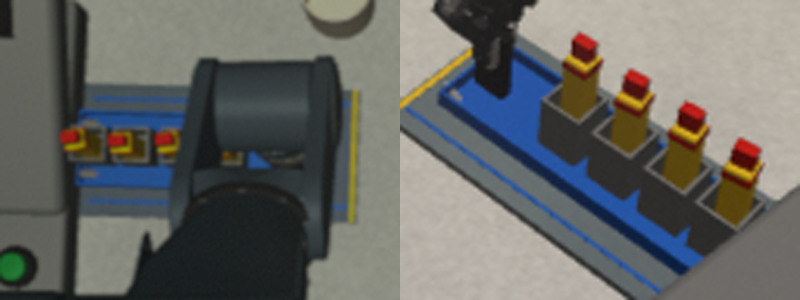

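Contact with the end stop: the force rose from 6 to 19 N and TCP y stopped at 0.113. I relieve the push, release and rise.

play_rows:
  steps:
    - [[-0.001,0,0,0,0,0],[-0.001,0,0,0,0,0],[0,0,-0.0005,0,0,0]]

```text
t: 60.95
tcp_pos: [0.6031, 0.1133, 0.082]
tool_rot: [0.715, 0.699, -0.002, 0.003]
force: [-0.2, -10.7, 0.3]
finger_gap: 0.131
```

play_rows:
  steps:
    - [[0,0,0,0,0,0],[0,0,0,0,0,0],[0,0,0,0,0,0]]
  fingers: 0.4

```text
t: 61.32
tcp_pos: [0.6036, 0.1161, 0.0821]
tool_rot: [0.715, 0.699, 0.0, 0.003]
force: [-0.0, 0.4, 0.5]
finger_gap: 0.399
```

play_rows:
  steps:
    - [[0,0,-0.02,0,0,0],[0,0,-0.04,0,0,0],[0,0,-0.05,0,0,0],[0,0,-0.05,0,0,0]]

```text
t: 61.82
tcp_pos: [0.6029, 0.1166, 0.2436]
tool_rot: [0.715, 0.699, 0.0, 0.003]
force: [-0.2, -0.1, -0.1]
finger_gap: 0.399
```

```bash
python3 - <<'E'
from plan import *
S=manip.sense(); 
np.set_printoptions(precision=4,suppress=True)
s=manip.snapshot("scene"); t=manip.snapshot("top")
a=manip.pinpoint("start_top",t);b=manip.pinpoint("start_top",s)
H=[cv2.cvtColor(p["img"],cv2.COLOR_RGB2HSV) for p in(t,s)]
C=[]
for h in H:
    m=cv2.inRange(h,(45,100,60),(80,255,255)); n,l,stt,c=cv2.connectedComponentsWithStats(m); i=1+np.argmax(stt[1:,4]); print(stt[i],c[i]); C.append(c[i])
print([x["point"] for x in a],[x["point"] for x in b]); X,e=tri(t,C[0],s,C[1]); print("green",X,e)
S=manip.sense();print(S["q"],S["tcp_pos"])
crop(s,C[1],50,"pics/btn.png",7)
cv2.imwrite("pics/f_s.png",cv2.resize(s["img"][:,:,::-1],(784,588)))
E
```

```text
[116 232  11  11 104] [121.0385 237.1923]
[421 278  13  10  94] [426.7447 282.8723]
[[121.9, 233.0], [203.7, 189.9]] [[424.5, 280.3]]
green [0.4761 0.4211 0.0741] 0.11034433694510426
[ 0.0108  0.5255  1.4775 -0.0041  1.1316  0.0359] [0.6035 0.1165 0.2435]
```

View pics/btn.png

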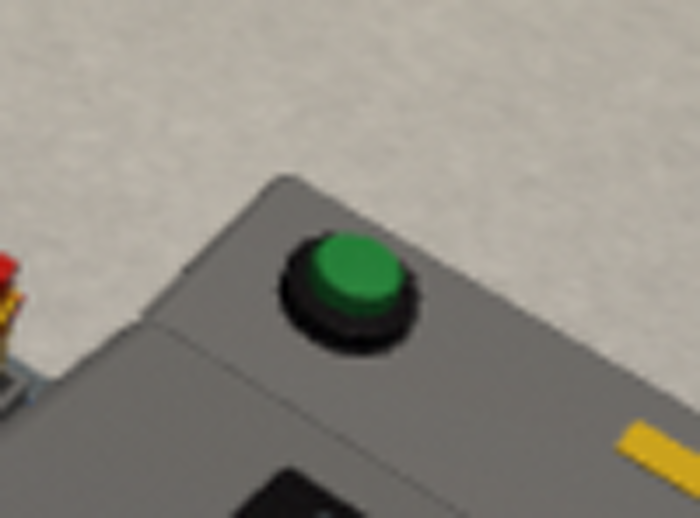

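View pics/f_s.png

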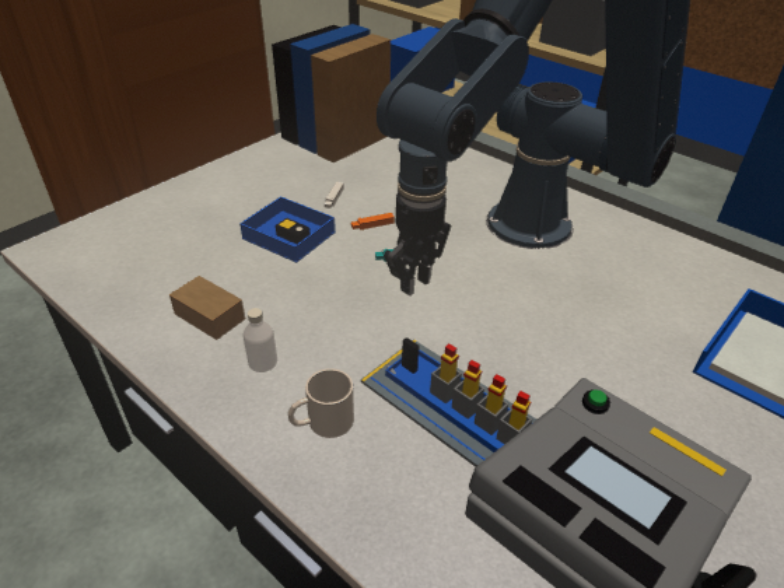

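```bash
python3 - <<'E'
from far import *
t=manip.snapshot("top")
print("btn",p2w(t,[121.04,237.19],.075))
cy=.2283; ax=.60595+.0234*(cy-.2158)
for y0,y1 in((cy-.09,cy+.12),(cy-.12,cy+.04),(cy,cy+.125)):
    a,n,sd=faredge(t,ax-.001,y0,y1,.032); print(n,sd,"centre %.4f axis %.4f slope %.4f"%(np.polyval(a,cy)-.042,ax,a[0]))
crop(t,w2p(t,[ax,cy,.02])[0],75,"pics/dock.png",5)
E
```

```text
btn [[0.4759 0.421  0.075 ]]
17 0.0003205701108105004 centre 0.6046 axis 0.6062 slope 0.0341Traceback (most recent call last):
  File "<stdin>", line 6, in <module>
  File "far.py", line 13, in faredge
    W=p2w(t,np.array(pts),z)[:,:2]; a=np.polyfit(W[:,1],W[:,0],1)
      ~~~^^^^^^^^^^^^^^^^^^^
  File "h.py", line 10, in p2w
    d=np.c_[uv,np.ones(len(uv))]@np.linalg.inv(p["K"]).T@T[:3,:3].T
      ~~~~~~~~~~~~~~~~~~~~~~~~~~^~~~~~~~~~~~~~~~~~~~~~~~
ValueError: matmul: Input operand 1 has a mismatch in its core dimension 0, with gufunc signature (n?,k),(k,m?)->(n?,m?) (size 3 is different from 1)
```

```bash
python3 - <<'E'
from plan import *
S=manip.sense()
Q=lpath(S["q"],np.array([.476,.421,.20]),down(88.7),8); show(Q)
E
```

```text
n 8 end q [0.55 0.61 1.46 0.   1.08 0.57] tcp [0.476 0.421 0.2  ] maxspeed frac 0.2
  minTCPz 0.200 min wrist z 0.472
[[0.0377,-0.0167,0.005,0.0,0.0,-0.0],[0.0377,-0.0168,0.0051,0.1,0.1,-0.0],[0.0377,-0.0167,0.0051,-0.0,-0.0,-0.0],[0.0377,-0.0167,0.0052,0.0,0.0,-0.0],[0.0377,-0.0168,0.0051,0.0,0.0,-0.0],[0.0377,-0.0167,0.0051,0.1,0.1,-0.0],[0.0377,-0.0167,0.0053,-0.0,-0.0,-0.0],[0.0377,-0.0167,0.0052,0.0,0.0,-0.1]]
```

play_rows:
  steps:
    - [[0.0377,-0.0167,0.005,0,0,0],[0.0377,-0.0168,0.005,0,0,0],[0.0377,-0.0167,0.005,0,0,0],[0.0377,-0.0167,0.005,0,0,0],[0.0377,-0.0168,0.005,0,0,0],[0.0377,-0.0167,0.005,0,0,0],[0.0377,-0.0167,0.005,0,0,0],[0.0377,-0.0167,0.005,0,0,0],[0,0,0,0,0,0]]
  fingers: 0

```text
t: 63.2
tcp_pos: [0.4739, 0.4223, 0.1975]
tool_rot: [0.714, 0.7, -0.002, 0.002]
force: [0.6, 0.1, -0.8]
finger_gap: -0.001
```

```bash
python3 - <<'E'
from far import *
s_=manip.sense(); print(s_["t"],s_["tcp_pos"],s_["finger_gap"])
t=manip.snapshot("top");s=manip.snapshot("scene")
cy=.2283; ax=.60595+.0234*(cy-.2158)
crop(t,w2p(t,[ax,cy,.02])[0],75,"pics/dock.png",5)
cv2.imwrite("pics/g_s.png",cv2.resize(s["img"][:,:,::-1],(784,588)))
for y0,y1 in((cy-.12,cy+.12),(cy-.12,cy+.0)):
  for x in (ax,ax-.003):
    try:
        a,n,sd=faredge(t,x,y0,y1,.032); print(n,sd,"centre %.4f axis %.4f slope %.4f"%(np.polyval(a,cy)-.042,ax,a[0]))
    except Exception as e: print(e)
E
```

```text
63.2 [0.4739 0.4223 0.1975] -0.0008369444196411253
58 0.00034410954779569395 centre 0.6055 axis 0.6062 slope 0.0229
84 0.0003430967172641971 centre 0.6055 axis 0.6062 slope 0.0218
15 0.00020718706591839046 centre 0.6056 axis 0.6062 slope 0.0304
43 0.0003345712270247903 centre 0.6053 axis 0.6062 slope 0.0195
```

View pics/dock.png

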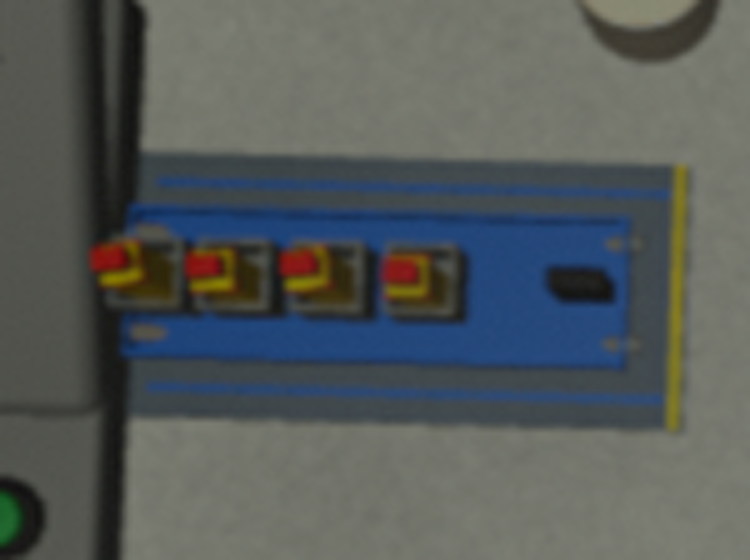

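View pics/g_s.png

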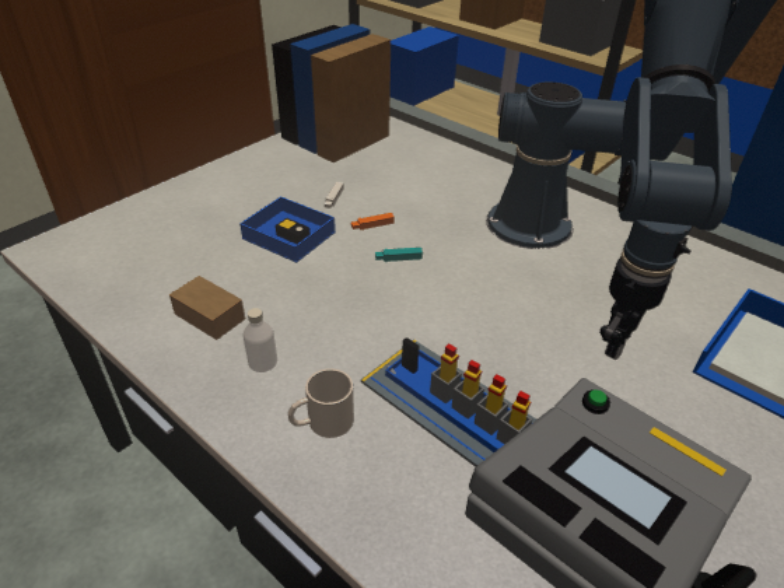

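Docked: the carrier axis is 0.7 mm off the plate axis and parallel to it, the leading end is at the stop, and four tubes are upright. Now the button.

play_rows:
  steps:
    - [[0,0,0.025,0,0,0],[0,0,0.025,0,0,0],[0,0,0.02,0,0,0],[0,0,0,0,0,0],[0,0,0,0,0,0]]

```text
t: 63.92
tcp_pos: [0.4782, 0.4197, 0.131]
tool_rot: [0.716, 0.698, 0.001, 0.003]
force: [-1.1, 0.8, 0.6]
finger_gap: 0.003
```

```bash
python3 - <<'E'
from h import *
s,p,Rm=st(); print(s["t"],p,s["force"])
s=manip.snapshot("scene"); crop(s,w2p(s,[.476,.421,.08])[0],50,"pics/btn2.png",7); print(w2p(s,p+[0,0,-.038]),w2p(s,[.476,.421,.075]))
E
```

```text
63.925 [0.47822073 0.41968358 0.13101713] [-1.08393165  0.77396333  0.61173854]
[[427.78075574 277.76581111]] [[426.93131132 282.5727706 ]]
```

View pics/btn2.png

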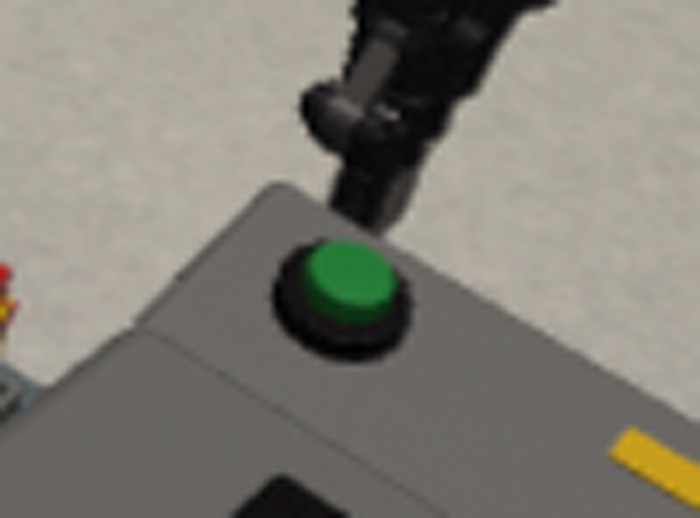

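play_rows:
  steps:
    - [[-0.002,0.002,0.005,0,0,0],[0,0,0.005,0,0,0],[0,0,0.003,0,0,0]]

```text
t: 64.35
tcp_pos: [0.4793, 0.4181, 0.1173]
tool_rot: [0.716, 0.699, 0.0, 0.003]
force: [-1.4, -0.2, -0.7]
finger_gap: -0.002
```

play_rows:
  steps:
    - [[0,0,0.002,0,0,0],[0,0,0.002,0,0,0]]

```text
t: 64.6
tcp_pos: [0.4794, 0.4182, 0.1135]
tool_rot: [0.715, 0.699, 0.0, 0.003]
force: [-0.1, -0.2, -0.5]
finger_gap: 0.004
```

play_rows:
  steps:
    - [[0,0,0.002,0,0,0],[0,0,0.001,0,0,0]]

```text
t: 64.85
tcp_pos: [0.4794, 0.4181, 0.1105]
tool_rot: [0.716, 0.699, 0.0, 0.003]
force: [-0.5, -1.2, -0.4]
finger_gap: 0.001
```

play_rows:
  steps:
    - [[0,0,0.002,0,0,0],[0,0,0.001,0,0,0]]

```text
t: 65.1
tcp_pos: [0.4795, 0.4181, 0.1075]
tool_rot: [0.716, 0.699, 0.0, 0.003]
force: [0.1, 0.1, -0.2]
finger_gap: 0.001
```

play_rows:
  steps:
    - [[0,0,0.002,0,0,0],[0,0,0.001,0,0,0]]

```text
t: 65.35
tcp_pos: [0.4795, 0.4181, 0.1045]
tool_rot: [0.716, 0.699, 0.0, 0.003]
force: [0.5, -0.1, -0.7]
finger_gap: -0.002
```

play_rows:
  steps:
    - [[0,0,0.001,0,0,0],[0,0,0.001,0,0,0]]

```text
t: 65.6
tcp_pos: [0.4796, 0.4181, 0.1026]
tool_rot: [0.716, 0.699, 0.0, 0.003]
force: [-0.2, -0.4, -0.5]
finger_gap: -0.0
```

```bash
python3 - <<'E'
from h import *
s=manip.snapshot("scene"); crop(s,w2p(s,[.476,.421,.08])[0],40,"pics/btn3.png",9)
E
```

```text
(no output)
```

View pics/btn3.png

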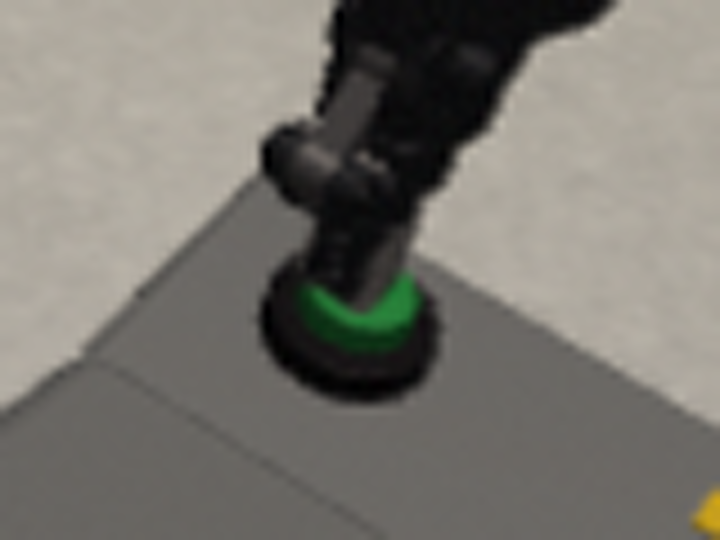

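Fingertips are over the button's centre and close to its top (360,300). Continue down.

play_rows:
  steps:
    - [[0,0,0.001,0,0,0],[0,0,0.001,0,0,0]]

```text
t: 65.9
tcp_pos: [0.4796, 0.4181, 0.1009]
tool_rot: [0.716, 0.699, 0.0, 0.003]
force: [-1.3, -0.6, 2.5]
finger_gap: -0.0
```

play_rows:
  steps:
    - [[0,0,0.001,0,0,0],[0,0,0.001,0,0,0]]

```text
t: 66.15
tcp_pos: [0.4795, 0.4181, 0.0988]
tool_rot: [0.716, 0.699, 0.0, 0.003]
force: [-0.8, -1.4, 2.4]
finger_gap: 0.0
```

play_rows:
  steps:
    - [[0,0,0.001,0,0,0],[0,0,0.001,0,0,0]]

```text
t: 66.4
tcp_pos: [0.4796, 0.4181, 0.0968]
tool_rot: [0.716, 0.699, 0.0, 0.003]
force: [-1.1, -0.7, 3.9]
finger_gap: -0.002
```

play_rows:
  steps:
    - [[0,0,0.001,0,0,0],[0,0,0.001,0,0,0]]

```text
t: 66.65
tcp_pos: [0.4796, 0.4181, 0.0959]
tool_rot: [0.715, 0.699, 0.0, 0.003]
force: [-2.9, -1.5, 14.3]
finger_gap: -0.003
```

play_rows:
  steps:
    - [[0,0,0.001,0,0,0],[0,0,0,0,0,0]]

```text
t: 66.9
tcp_pos: [0.4796, 0.4182, 0.0959]
tool_rot: [0.715, 0.699, 0.001, 0.003]
force: [-2.8, -1.4, 16.1]
finger_gap: 0.001
```

play_rows:
  steps:
    - [[0,0,-0.005,0,0,0],[0,0,-0.01,0,0,0],[0,0,-0.03,0,0,0],[0,0,-0.05,0,0,0],[0,0,-0.05,0,0,0],[0,-0.03,0,0,0,0],[0,-0.04,0,0,0,0],[0,-0.04,0,0,0,0],[0,0,0,0,0,0]]

```text
t: 68.03
tcp_pos: [0.3656, 0.4208, 0.2377]
tool_rot: [0.715, 0.7, -0.001, 0.003]
force: [0.5, 0.3, -0.7]
finger_gap: -0.003
```

```bash
python3 - <<'E'
from far import *
s_=manip.sense(); print(s_["t"],s_["tcp_pos"],s_["force"])
t=manip.snapshot("top");s=manip.snapshot("scene")
crop(t,w2p(t,[.60,.25,.02])[0],100,"pics/fin_t.png",4); crop(s,w2p(s,[.56,.28,.05])[0],95,"pics/fin_s.png",4)
cy=.2283; ax=.60595+.0234*(cy-.2158)
a,n,sd=faredge(t,ax-.001,cy-.12,cy+.12,.032); print(n,sd,"centre %.4f axis %.4f slope %.4f"%(np.polyval(a,cy)-.042,ax,a[0]))
cv2.imwrite("pics/end_t.png",cv2.resize(t["img"][:,:,::-1],(784,588)))
h=cv2.cvtColor(t["img"],cv2.COLOR_RGB2HSV);m=cv2.inRange(h,(45,100,60),(80,255,255));print("green px",m.sum()//255)
hs=[cv2.connectedComponentsWithStats(cv2.inRange(cv2.cvtColor(p["img"],cv2.COLOR_RGB2HSV),(45,100,60),(80,255,255))) for p in(t,s)]
C=[x[3][1+np.argmax(x[2][1:,4])] for x in hs]; print("button",tri(t,C[0],s,C[1]),"before z .0741")
E
```

```text
68.025 [0.3656 0.4208 0.2377] [ 0.5135  0.2627 -0.7139]
56 0.00033190501506475854 centre 0.6056 axis 0.6062 slope 0.0227
green px 96
button (array([0.4762, 0.4209, 0.0746]), np.float64(0.09461125399042203)) before z .0741
```

View pics/fin_s.png

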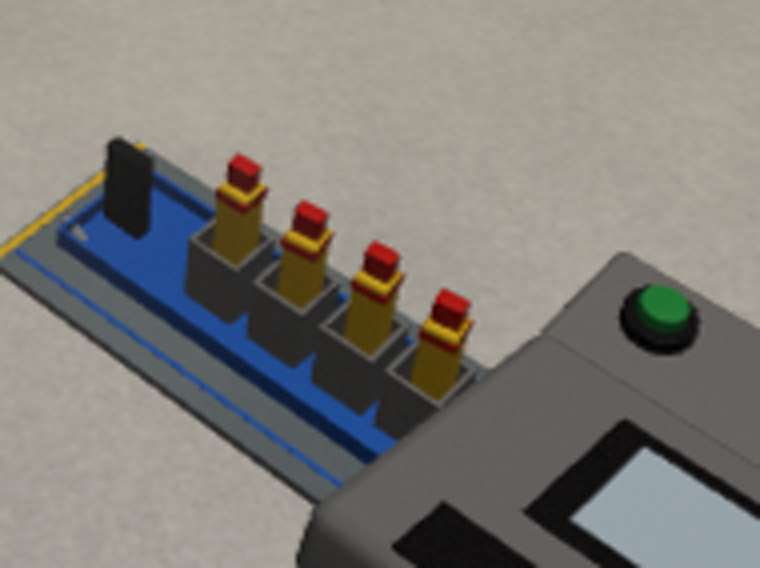

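View pics/end_t.png

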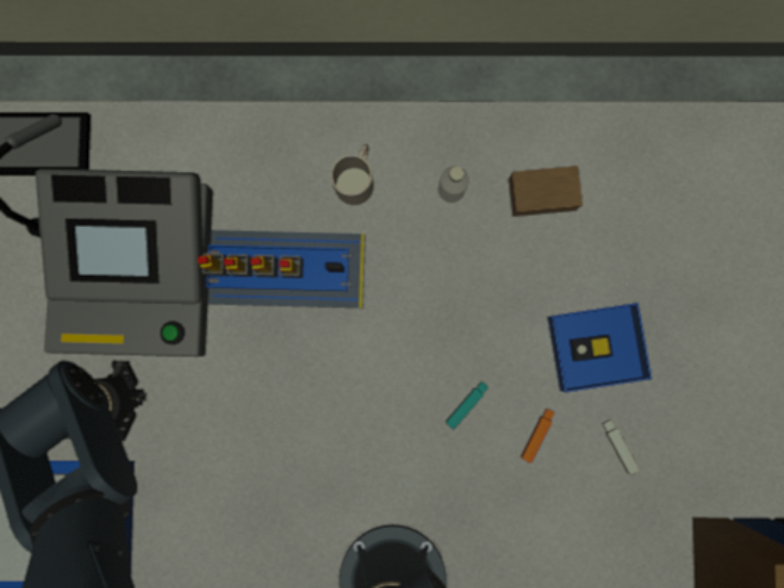

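Final pictures show the carrier docked with four tubes upright, the cassette in the tray, the button back up, the bystanders unmoved and the arm clear. Handing in.

```bash
python3 -c "
from station import manip
print(manip.sign_off())"
```

```text
the job is handed in; nothing more can be done
None
```

The job is done and handed in at about 68 s of the 210 s. The hand-in gave no verdict.

**What I did:**
- I put the cassette in the small blue tray.
- I stood all four yellow tubes red end up in cups 1 to 4 while the carrier was still on the counter.
- I slid the carrier by its fin over the step and along the plate until it met the analyser. Contact showed as the push force rising from 6 to 19 N.
- I then pressed the green button about 6 mm, until it bottomed at about 16 N, and let go.

**Last checks:**
- **Carrier:** it measured about 0.6 mm off the plate's centre line and parallel to it, with its leading end at the stop.
- **Tubes and cassette:** all four tubes stood upright with the red end up, and the cassette lay in the tray.
- **Button:** it had sprung back to its earlier height.
- **Bystanders:** the gel bottle, mug, glove box and look-alike tubes had not moved in the pictures.

**Disagreements:**
- The automatic carrier fit from the pictures failed while the arm hid part of it. I used the carrier's far rim edge and the tool position instead.
- The fingertips touched the plate or counter lightly, at 5 to 7 N, when I gripped the cassette and the tubes.

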